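Pack the levelling feet away

ROBOT

A 6-joint arm with a two-finger parallel gripper is mounted at the origin on the work surface. World frame = base frame: x ahead of the robot, y to its left, z up, the work surface at z = 0. Lengths are in m, angles in rad, forces in N, time in s.
With the tool pointing down it reaches from about 0.35 to 0.975 m from the base axis. Payload 4.9 kg.
Tool frame: the origin (TCP) lies on the centre line of the jaws, within the pads' length; the fingertips stand 14 mm ahead of it and the grasp point (between the pads) lies 5 mm behind it (manip.nose_length is the distance from the TCP to the fingertips, in m); z points along the fingers, y is the line along which they close (so a half turn about z gives the same grasp; the last joint's range is limited). The gripper opens to 85 mm and grips with 20 to 120 N. Pads are 22 mm wide; open, the fingers measure 114 mm over their backs; the gripper's body (76 mm by 85 mm) begins 54 mm behind the grasp point. The pads swing forward as they close: fully open they stand 13 mm farther back than shut.
Start: joints at [-1.251, 0.053, 1.613, -0, 1.476, -0.119], TCP at [0.266, -0.566, 0.245] pointing down, gripper open.
Joint ranges: [-3.01, 3.01], [-1.01, 2.22], [0.06, 2.58], [-1.02, 4.17], [0.09, 2.62], [-3.14, 3.14]. Speed limits (rad/s): [2.57, 2.57, 3.14, 3.14, 3.14, 3.14].

INTERFACE

Orientations are given as a unit quaternion [w, x, y, z].
In Python, from plant import manip, imaging gives the robot as it stands.
- The arm moves only by the tool play_rows, never from a script. Its argument "commands" is a list of rows, each a list of 6 numbers: the shift along the tool's x, y, z in mm, then the turn, a rotation vector about the tool's x, y, z in degrees. A call has 1 to 5 rows; each row shifts and turns the commanded pose from where the row before left it, along the tool's axes as they then stand; what a row does not reach is not made up. A row lasts 1/12 s, in which the tool goes at most 41.7 mm and 7.16 degrees, less where a joint would pass 70% of its speed; a pose out of reach is approached as far as the arm can. A call is refused whole if a number of a shift passes 41.7 or a number of a turn 7.16, either way. A call with a gripper value outside its range is refused whole. "hand" is the finger opening in mm, from 0 to 85.4, set as the call begins (left out, the last holds). The fingers move at their own pace and stop on an object; the grip force is fixed at half the most. Time passes only in rows, so rows that do not move let the fingers close. It gives the time, the measured TCP pose, the force, the opening and the grip force at its end, in the units of the state.
- manip.state(): the state, without advancing time (a new reading comes with each control period).
- imaging.grab_frame(name): name is "scene" or "top" or "wrist"; returns a dict with "image" (480x640x3 uint8, red, green, blue), "fx", "fy", "cx", "cy" (pixels), "R" (3x3) and "t" (3): a world point X has camera coordinates R X + t; the wrist camera has in their place "mount" (4x4, takes a point from camera to tool coordinates, whose origin is the TCP and whose axes are the flange's). Camera axes: x right, y down, z forward; pixel columns grow to the right and rows downward; lengths in m; the calibration is good to about 2 mm. The wrist camera is an equidistant fisheye: a pixel r from the principal point sees the ray r / f radians off the axis. A picture is of the moment at which its call begins: read the wrist's pose just before it. There is no depth.
- manip.job_done(): hands the job in; it is judged then, once.
The state is a dict: "time": time; "joint_pos": joint angles; "joint_vel": joint speeds; "joint_efforts": joint torques, N m; "tool_pos": TCP position; "tool_rot": TCP orientation; "contact_force": force on the tool from outside, world axes, zero at the start; "ft_torque": the same for the moment, N m; "gripper_width": opening from 0.0 (shut) to 1.0 (fully open); "grasp_force": force on a finger pad.
Only numpy, scipy, OpenCV 4.12 (cv2) and the standard library are available. Lean on these libraries where they do the work, as an engineer would, in place of code of your own. Each camera call takes 0.05 s, during which the arm holds its last target. There are 200 camera calls.

TASK

Pack the loose levelling feet away: slide open the case door that covers the nested trays, lift the top tray straight off the stack, stand it upright in the open drawer with its long side along the drawer's slide, and have every levelling foot from the bench in it. Finish with the drawer fully shut, both case doors fully closed and the other two trays still nested where they were. Leave the big nut and everything else alone.

Things in the scene. Friction and masses are not known exactly. Their poses are not given: they have to be found in the camera images.
- case: Fixed plywood case with two sliding clear doors, 210 mm deep (x), 430 wide (y), 100 high at its front (-x), 145 at the back, a little turned. Origin: centre of its underside, z up. A partition makes a +y and a -y compartment, centres 118 mm from the origin: trays in one, a stone box in the other. A fully open door clears 165 mm from the side wall. Doors slope up 12 degrees to the back.
- door_l (a joint): Sliding of the clear door over the case's +y half (the lower track): 0 m closed, 0.17 m fully open; it opens towards the case's -y, under the other door. It starts closed or a little ajar, slides with about 2 N friction and stays where it is left.
- door_r (a joint): Sliding of the clear door over the case's -y half (the upper track): 0 m closed, 0.17 m fully open; it opens towards the case's +y, over the other door. It starts closed or a little ajar, slides with about 2 N friction and stays where it is left.
- door_l_handle (a point): Top centre of the aluminium pull on the +y door, near that door's outer (+y) end: an upright bar 40 mm along the case's x, 12 mm thick along its y, standing about 40 mm above its own door and 30 mm above the upper door.
- door_r_handle (a point): Top centre of the aluminium pull on the -y door, near that door's outer (-y) end: an upright bar 40 mm along the case's x, 12 mm thick along its y, standing 30 mm above its door.
- drawer (a joint): Sliding of the drawer: 0 m shut, 0.165 m fully open (the whole inside then lies in front of the cabinet); it opens towards the cabinet's -x. About 2.5 N friction; it stays where it is left. It starts shut or a little ajar.
- drawer_handle (a point): Middle of the drawer handle, a round steel bar 10 mm thick, 90 mm long along y, 45 mm out from the drawer's front (40 mm clear gap behind it), 65 mm above the bench. The green cabinet is 200 x 200 mm and 95 mm high, a yellow bottle on it. x points into the cabinet, along the slide.
- drawer_in (a point): Centre of the drawer's inner floor, 18 mm above the bench; it moves with the drawer. Inside 165 mm long (x) by 166 mm wide (y), side walls 40 mm high above the floor, front 67 mm. x points to the drawer's back.
- tray_top_c (a point): Top one of 3 alike nested steel trays, like a loaf tin: 140 mm long (x), 62 mm wide over 8 mm high rim bands (y), 38 mm high, 2 mm walls tapering to an inner floor 120 x 38 mm, 2 mm up. A lug at each end, its top 16 mm above the underside, leaves 104 mm of clear floor; rims stand 16 mm one above the next, 1 mm play. 0.10-0.17 kg. Point: its centre, 19 mm below the rim.
- tray_mid_c (a point): The middle one of the three nested trays, same shape as the top one. Point: its centre, 19 mm below the rim.
- tray_bottom_c (a point): The bottom one of the three nested trays, on a 4 mm rubber mat on the case's 10 mm floor, same shape as the top one. Point: its centre, 19 mm below the rim.
- foot0_c (a point): A levelling foot for a machine, loose on the bench: a black rubber disc 24 mm across and 12 mm high with a steel stud 10 mm across rising from its middle, 38 mm high in all; about 60 g. Starts upright, stud up. The point is on its axis, 19 mm above its underside; z runs along the stud, away from the disc. May be absent.
- foot1_c (a point): A levelling foot for a machine, loose on the bench: a black rubber disc 24 mm across and 12 mm high with a steel stud 10 mm across rising from its middle, 38 mm high in all; about 60 g. Starts upright, stud up. The point is on its axis, 19 mm above its underside; z runs along the stud, away from the disc. May be absent.
- foot2_c (a point): A levelling foot for a machine, loose on the bench: a black rubber disc 24 mm across and 12 mm high with a steel stud 10 mm across rising from its middle, 38 mm high in all; about 60 g. Starts upright, stud up. The point is on its axis, 19 mm above its underside; z runs along the stud, away from the disc. May be absent.
- foot3_c (a point): A levelling foot for a machine, loose on the bench: a black rubber disc 24 mm across and 12 mm high with a steel stud 10 mm across rising from its middle, 38 mm high in all; about 60 g. Starts upright, stud up. The point is on its axis, 19 mm above its underside; z runs along the stud, away from the disc. May be absent.
- nut: A large dark steel hexagon nut, 36 mm across its flats, 18 mm high, lying among the feet; not to be packed. Origin at the centre of its underside.
- stone: A wooden sharpening-stone box in the compartment without trays, 150 x 65 x 45 mm. Leave it.
- glue: A yellow glue bottle, 60 mm across and 150 mm high, on the back of the drawer cabinet's top. Leave it.
- offcut: A wood offcut at the left of the bench, 90 x 45 x 22 mm. Leave it.
- square: A try square lying at the right of the bench: wooden stock 100 x 22 x 16 mm, steel blade 150 mm. Leave it.

How it is judged:
On the way, in this order (a step that is already met when the one before it is completed fails the run):
1. a case door is slid open behind or over the other (value of joint any of door_l, door_r above 0.12 m), for 0.2 s.
2. the top tray stands in the open drawer (x of tray_top_c in the frame of drawer_in between -0.02 and 0.02 m and y of tray_top_c in the frame of drawer_in between -0.06 and 0.06 m and z of tray_top_c in the frame of drawer_in between 0.01 and 0.03 m and angle between tray_top_c's own z axis and vertical below 0.12 rad and value of joint drawer above 0.08 m), for 0.3 s.
At the end, for the whole second after the job is handed in: Top tray upright (0.12 rad) in the drawer, within 20 mm lengthwise and 60 mm sideways of its middle, at rest, every present foot in it; drawer within 10 mm of shut, doors within 12 mm of closed; the other two trays nested, within 30 mm of where they were (x of tray_top_c in the frame of drawer_in between -0.02 and 0.02 m and y of tray_top_c in the frame of drawer_in between -0.06 and 0.06 m and z of tray_top_c in the frame of drawer_in between 0.01 and 0.03 m and angle between tray_top_c's own z axis and vertical below 0.12 rad and x of foot0_c in the frame of tray_top_c between -0.066 and 0.066 m and y of foot0_c in the frame of tray_top_c between -0.03 and 0.03 m and z of foot0_c in the frame of tray_top_c between -0.02 and 0.035 m and x of foot1_c in the frame of tray_top_c between -0.066 and 0.066 m and y of foot1_c in the frame of tray_top_c between -0.03 and 0.03 m and z of foot1_c in the frame of tray_top_c between -0.02 and 0.035 m and x of foot2_c in the frame of tray_top_c between -0.066 and 0.066 m and y of foot2_c in the frame of tray_top_c between -0.03 and 0.03 m and z of foot2_c in the frame of tray_top_c between -0.02 and 0.035 m and x of foot3_c in the frame of tray_top_c between -0.066 and 0.066 m and y of foot3_c in the frame of tray_top_c between -0.03 and 0.03 m and z of foot3_c in the frame of tray_top_c between -0.02 and 0.035 m and value of joint drawer below 0.01 m and value of joint each of door_l, door_r below 0.012 m and distance of each of tray_bottom_c, tray_mid_c from where it was at the start of the episode below 0.03 m and angle between each of tray_bottom_c, tray_mid_c's own z axis and vertical below 0.1 rad and distance between tray_bottom_c and tray_mid_c below 0.022 m and linear speed of tray_top below 0.02 m/s); the robot touches nothing.
It fails at once if a bystander (nut, stone box, bottle, offcut, square) is moved more than 50 mm (distance of any of nut, stone, glue, offcut, square from where it was at the start of the episode above 0.05 m).
Of foot0, foot1, foot2, foot3 only 2 to 4 are there at a start; the rules pass over those that are not, and their reading is None.
At some moment in a run one of foot0, foot1, foot2, foot3 may be knocked a few centimetres aside while the robot is not near it.
It also fails if it takes over 210 s, if anything falls off the work surface, if the arm or the gripper's body presses on something with over 40 N, if the wrist force passes 120 N, or if a joint passes its speed limit or range.

## Working session

There is one attempt and no reset: what is moved stays moved. The work goes in short steps, Python scripts to look and compute and a tool call to move; the robot and the scene stay as the last step left them, time stands still between calls to the robot, and variables do not carry over. Pictures are saved under pics/ and viewed, at most 14 in all, crops included, and the job is handed in when it is done.

Besides the shell and the picture viewer there is one more tool, called after "Request:" in YAML: its name, and indented under it one key for each argument. play_rows: Moves the arm, as the interface text tells. Its arguments: {"type":"object","properties":{"commands":{"type":"array","items":{"type":"array","items":{"type":"number"}}},"hand":{"type":"number"}},"required":["commands"]}

```bash
ls; mkdir -p pics
python3 - <<'E'
from plant import manip, imaging
import cv2
for n in("top","scene"):
    f=imaging.grab_frame(n); cv2.imwrite(f"pics/{n}0.png",f["image"][:,:,::-1]); print(n,{k:v for k,v in f.items() if k!="image"})
f=imaging.grab_frame("wrist");print({k:v for k,v in f.items() if k!="image"});cv2.imwrite("pics/w0.png",f["image"][:,:,::-1])
print(manip.state())
E
```

```text
pics
top {'fx': 591.0407499150249, 'fy': 591.0407499150249, 'cx': 305.9467853264065, 'cy': 241.05289776230725, 'R': array([[-0.00517731, -0.99996524,  0.00653621],
       [-0.99850532,  0.00481389, -0.05444217],
       [ 0.05440881, -0.0068083 , -0.99849553]]), 't': array([0.02070796, 0.57041367, 1.87138488])}
scene {'fx': 577.0936131412813, 'fy': 577.0936131412813, 'cx': 320.40418980933964, 'cy': 235.4929397869742, 'R': array([[ 0.85732805,  0.51455075,  0.01503811],
       [ 0.32913261, -0.52546041, -0.78457829],
       [-0.39580341,  0.6775905 , -0.61984738]]), 't': array([-0.48657238, -0.0968104 ,  1.65756649])}
{'fx': 371.64829954431775, 'fy': 371.64829954431775, 'cx': 319.08675115868266, 'cy': 232.2562024630924, 'mount': array([[-7.58079976e-04, -9.63649720e-01, -2.67167816e-01,
         6.74057121e-02],
       [ 9.99999712e-01, -7.24470749e-04, -2.24367305e-04,
        -2.29987661e-04],
       [ 2.26562224e-05, -2.67167909e-01,  9.63649992e-01,
        -1.29717099e-01],
       [ 0.00000000e+00,  0.00000000e+00,  0.00000000e+00,
         1.00000000e+00]])}
{'time': 0.15, 'joint_pos': array([-1.25095547e+00,  5.32334549e-02,  1.61401325e+00,  2.44565307e-05,
        1.47600323e+00, -1.19021807e-01]), 'joint_vel': array([ 0.00055236, -0.00125239, -0.00190492, -0.00090676, -0.00101057,
        0.00052288]), 'joint_efforts': array([-6.38114159e-06, -3.94241488e+01, -3.70721483e+01, -1.20723894e-04,
        4.68193728e-03, -1.09981272e-05]), 'tool_pos': array([ 0.26541134, -0.56531776,  0.24430721]), 'tool_rot': array([-8.25686396e-04,  9.76021311e-01,  2.17673409e-01, -7.09525056e-05]), 'contact_force': array([ 0.43150698,  0.03473707, -0.88802677]), 'ft_torque': array([ 0.01342014,  0.05078206, -0.00566299]), 'grasp_force': 0.0, 'gripper_width': 0.9997052864626458}
```

View pics/top0.png

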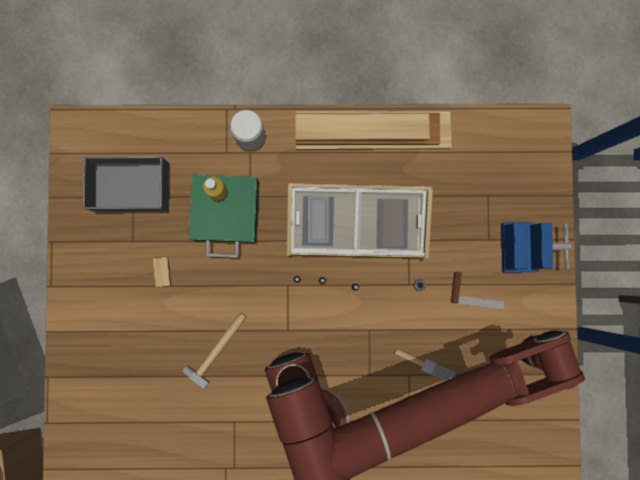

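View pics/scene0.png

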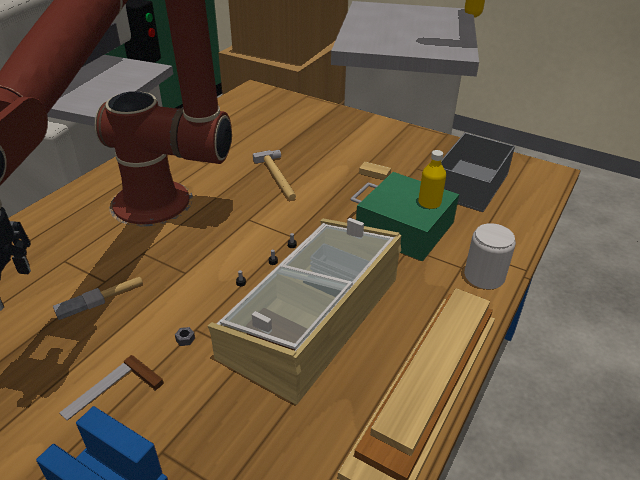

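Top view: feet at about (297,279), (322,281), (355,287). The nut is at (420,285), the trays are in the left (+y) compartment with its handle at (297,218), and the drawer handle is at (223,256). Scene view confirms three feet.

```bash
cat > h.py <<'E'
from plant import manip, imaging
import numpy as np, cv2
from scipy.spatial.transform import Rotation as Ro
def pose():
    s=manip.state(); q=s["tool_rot"]; return s["tool_pos"],Ro.from_quat([q[1],q[2],q[3],q[0]]).as_matrix()
def shot(n,name=None):
    p,R=pose(); f=imaging.grab_frame(n)
    if n=="wrist": f["pR"]=(p,R)
    if name: cv2.imwrite(f"pics/{name}.png",f["image"][:,:,::-1])
    return f
def ray(f,u,v):
    a,b=(u-f["cx"])/f["fx"],(v-f["cy"])/f["fy"]
    if "mount" in f:
        r=np.hypot(a,b); k=np.sin(r)/max(r,1e-9); d=np.array([a*k,b*k,np.cos(r)])
        p,R=f["pR"]; M=f["mount"]; return p+R@M[:3,3], R@M[:3,:3]@d
    d=f["R"].T@np.array([a,b,1]); return -f["R"].T@f["t"], d
def onz(f,u,v,z):
    o,d=ray(f,u,v); return o+d*(z-o[2])/d[2]
def proj(f,X):
    p,R=f["pR"]; M=f["mount"]; c=M[:3,:3].T@(R.T@(np.array(X)-p)-M[:3,3])
    t=np.arctan2(np.hypot(c[0],c[1]),c[2]); k=t/np.hypot(c[0],c[1])
    return f["cx"]+f["fx"]*c[0]*k, f["cy"]+f["fy"]*c[1]*k
def go(target,yaw=None):
    "mm in tool axes to world target; yaw = world angle of tool x (deg), turn about tool z"
    p,R=pose(); print("tool",(1e3*p).round(1),"delta",(1e3*R.T@(np.array(target)-p)).round(1),"yaw",np.degrees(np.arctan2(R[1,0],R[0,0])).round(2),"tilt",np.degrees(R[:2,2]).round(2))
E
python3 - <<'E'
from h import *
f=shot("top")
for n,u,v,z in [("foot",297,279,.01),("foot",322,281,.01),("foot",355,287,.01),("nut",420,285,.015),("hL",297,218,.155),("hR",420,220,.155),
 ("caseBL",288,184,.145),("caseBR",432,187,.145),("caseFL",288,255,.1),("caseFR",427,259,.1),("dh1",208,255,.065),("dh2",238,257,.065),("cFL",190,241,.095),("cFR",255,243,.095),("cBL",191,175,.095),("cBR",257,176,.095)]:
    print(n,onz(f,u,v,z).round(3))
go([.45,.1,.35])
E
```

```text
foot [0.45  0.047 0.01 ]
foot [ 0.443 -0.033  0.01 ]
foot [ 0.423 -0.138  0.01 ]
nut [ 0.429 -0.345  0.015]
hL [0.631 0.045 0.155]
hR [ 0.624 -0.32   0.155]
caseBL [0.734 0.071 0.145]
caseBR [ 0.724 -0.359  0.145]
caseFL [0.524 0.073 0.1  ]
caseFR [ 0.509 -0.35   0.1  ]
dh1 [0.526 0.322 0.065]
dh2 [0.519 0.229 0.065]
cFL [0.568 0.372 0.095]
cFR [0.561 0.174 0.095]
cBL [0.771 0.371 0.095]
cBR [0.767 0.168 0.095]
tool [ 265.4 -565.4  244.5] delta [ 449.8 -524.1 -104.7] yaw 25.14 tilt [-0.02  0.07]
```

Request:
play_rows:
  commands:
    - [0, 0, -26, 0, 0, 6.8]
    - [0, 0, -26, 0, 0, 6.8]
    - [0, 0, -26, 0, 0, 6.8]
    - [0, 0, -26, 0, 0, 6.7]

```text
time: 0.53
tool_pos: [0.2655, -0.5655, 0.35]
tool_rot: [-0.0, 1.0, -0.02, -0.0]
contact_force: [0.8, -0.3, -0.2]
gripper_width: 1.0
grasp_force: 0.0
```

Request:
play_rows:
  commands:
    - [12, -38.5, 0, 0, 0, 0]
    - [12, -38.5, 0, 0, 0, 0]
    - [12, -38.5, 0, 0, 0, 0]
    - [12, -38.5, 0, 0, 0, 0]
    - [12, -38.5, 0, 0, 0, 0]

```text
time: 0.95
tool_pos: [0.3322, -0.3737, 0.349]
tool_rot: [-0.0, 1.0, -0.017, 0.0]
contact_force: [1.0, -0.2, 0.1]
gripper_width: 1.004
grasp_force: 0.0
```

Request:
play_rows:
  commands:
    - [12, -38.5, 0, 0, 0, 0]
    - [12, -38.5, 0, 0, 0, 0]
    - [12, -38.5, 0, 0, 0, 0]
    - [12, -38.5, 0, 0, 0, 0]
    - [12, -38.5, 0, 0, 0, 0]

```text
time: 1.37
tool_pos: [0.3986, -0.1832, 0.3493]
tool_rot: [0.0, 1.0, -0.017, 0.0]
contact_force: [0.8, 0.8, -0.3]
gripper_width: 1.003
grasp_force: 0.0
```

Request:
play_rows:
  commands:
    - [12, -38.5, 0, 0, 0, 0]
    - [12, -38.5, 0, 0, 0, 0]
    - [12, -38.5, 0, 0, 0, 0]
    - [12, -38.5, 0, 0, 0, 0]
    - [12, -38.5, 0, 0, 0, 0]

```text
time: 1.78
tool_pos: [0.4652, 0.0074, 0.3494]
tool_rot: [0.0, 1.0, -0.017, 0.0]
contact_force: [0.8, -0.4, 0.3]
gripper_width: 1.002
grasp_force: 0.0
```

Request:
play_rows:
  commands:
    - [11, -38.5, 0, 0, 0, 0]
    - [11, -38.5, 0, 0, 0, 0]
    - [11, -38.5, 0, 0, 0, 0]
    - [0, 0, 0, 0, 0, 0]
    - [0, 0, 0, 0, 0, 0]

```text
time: 2.2
tool_pos: [0.502, 0.1213, 0.3487]
tool_rot: [0.0, 1.0, -0.015, -0.001]
contact_force: [0.2, 0.4, -0.1]
gripper_width: 0.996
grasp_force: 0.0
```

Run:
```python
from h import *
f=shot("wrist","w1"); go([.5,.12,.35]); shot("top","top1")
```

```text
tool [501.9 120.1 348.8] delta [-1.9  0.2 -1.2] yaw -1.86 tilt [-0.06 -0.03]
```

View pics/w1.png

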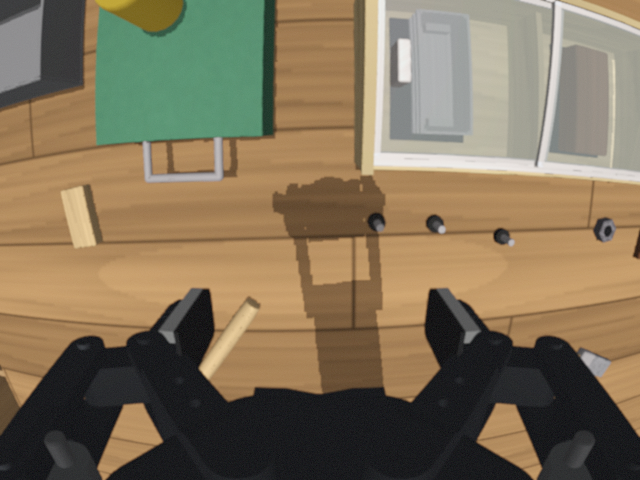

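Run:
```python
from h import *
f=shot("wrist")
for n,u,v,z in [("hL t",404,40,.16),("hL b",404,83,.155),("dh l",147,180,.065),("dh r",221,179,.065),("dhmid",184,178,.065),("caseFL",362,172,.1),("fr2",600,182,.1),
 ("cFL",97,143,.095),("cFR",273,135,.095),("trFL",414,133,.084),("trFR",467,135,.084),("trBL",414,12,.084),("trBR",469,13,.084),
 ("f0",375,221,.012),("f1",433,223,.012),("f2",501,236,.012)]:
    print(n,onz(f,u,v,z).round(4))
```

```text
hL t [0.6497 0.0411 0.16  ]
hL b [0.6114 0.0416 0.155 ]
dh l [0.5269 0.3257 0.065 ]
dh r [0.5215 0.2309 0.065 ]
dhmid [0.5256 0.2764 0.065 ]
caseFL [0.5266 0.0744 0.1   ]
fr2 [ 0.5178 -0.2383  0.1   ]
cFL [0.579  0.3741 0.095 ]
cFR [0.5678 0.1643 0.095 ]
trFL [0.5665 0.0152 0.084 ]
trFR [ 0.5656 -0.0468  0.084 ]
trBL [0.7025 0.0098 0.084 ]
trBR [ 0.7077 -0.0553  0.084 ]
f0 [0.4523 0.0481 0.012 ]
f1 [ 0.4471 -0.0312  0.012 ]
f2 [ 0.4251 -0.1371  0.012 ]
```

Wrist view: door_l handle at (404,62) px gives (0.630, 0.041). The tray is about (0.635, -0.019), yaw about -2.3°, and the drawer handle is (0.525, 0.277).

Request:
play_rows:
  commands:
    - [26, 15, 22, 0, 0, 0]
    - [26, 15, 22, 0, 0, 0]
    - [26, 15, 22, 0, 0, 0]
    - [26, 15, 22, 0, 0, 0]
    - [26, 15, 22, 0, 0, 0]
  hand: 40

```text
time: 2.77
tool_pos: [0.6302, 0.0373, 0.2387]
tool_rot: [0.0, 1.0, -0.019, 0.0]
contact_force: [0.2, 0.5, 0.5]
gripper_width: 0.466
grasp_force: 0.0
```

Request:
play_rows:
  commands:
    - [0, 0, 8, 0, 0, 0]
    - [0, 0, 8, 0, 0, 0]
    - [0, 0, 8, 0, 0, 0]
    - [0, 0, 0, 0, 0, 0]

```text
time: 3.1
tool_pos: [0.6282, 0.04, 0.2144]
tool_rot: [-0.0, 1.0, -0.017, -0.001]
contact_force: [-0.3, -0.7, -0.0]
gripper_width: 0.471
grasp_force: 0.0
```

Run:
```python
from h import *
f=shot("wrist","w2"); go([.630,.0413,.155])
```

```text
tool [628.6  40.3 215.6] delta [ 1.3 -1.  60.6] yaw -1.95 tilt [0.   0.01]
```

View pics/w2.png

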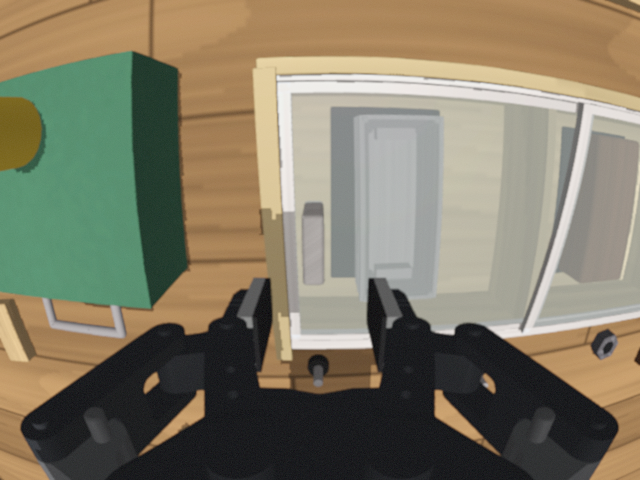

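Run:
```python
from h import *
f=shot("wrist")
for z in (.15,.16): print([onz(f,u,v,z).round(4) for u,v in((314,215),(313,284),(303,250),(324,250))])
for n,u,v,z in [("FL",357,297,.084),("FR",433,299,.084),("BL",357,115,.084),("BR",441,115,.084)]: print(n,onz(f,u,v,z).round(4))
```

```text
[array([0.6515, 0.0424, 0.15  ]), array([0.6113, 0.0446, 0.15  ]), array([0.6319, 0.0493, 0.15  ]), array([0.6315, 0.0377, 0.15  ])]
[array([0.6538, 0.0422, 0.16  ]), array([0.6156, 0.0443, 0.16  ]), array([0.6352, 0.0487, 0.16  ]), array([0.6348, 0.0377, 0.16  ])]
FL [0.5702 0.013  0.084 ]
FR [ 0.5647 -0.0489  0.084 ]
BL [0.7071 0.0114 0.084 ]
BR [ 0.7077 -0.0497  0.084 ]
```

Request:
play_rows:
  commands:
    - [4, -3, 15, 0, 0, 0]
    - [0, 0, 15, 0, 0, 0]
    - [0, 0, 15, 0, 0, 0]
    - [0, 0, 8, 0, 0, 0]
    - [0, 0, 8, 0, 0, 0]

```text
time: 3.62
tool_pos: [0.6324, 0.0432, 0.1517]
tool_rot: [-0.0, 1.0, -0.017, -0.002]
contact_force: [0.8, -0.2, 0.4]
gripper_width: 0.466
grasp_force: 0.0
```

Request:
play_rows:
  commands:
    - [0, 0, 0, 0, 0, 0]
    - [0, 0, 0, 0, 0, 0]
    - [0, 0, 0, 0, 0, 0]
    - [0, 0, 0, 0, 0, 0]
    - [0, 0, 0, 0, 0, 0]
  hand: 0

```text
time: 4.03
tool_pos: [0.6335, 0.043, 0.1543]
tool_rot: [-0.0, 1.0, -0.017, -0.0]
contact_force: [-0.5, 0.5, -3.8]
gripper_width: 0.119
grasp_force: 62.1
```

Request:
play_rows:
  commands:
    - [0, 6, 0, 0, 0, 0]
    - [0, 14, 0, 0, 0, 0]
    - [0, 18, 0, 0, 0, 0]
    - [0, 18, 0, 0, 0, 0]
    - [0, 18, 0, 0, 0, 0]

```text
time: 4.45
tool_pos: [0.6315, -0.0318, 0.1543]
tool_rot: [-0.0, 1.0, -0.017, 0.001]
contact_force: [3.9, 1.9, -6.7]
gripper_width: 0.123
grasp_force: 61.8
```

Request:
play_rows:
  commands:
    - [0, 18, 0, 0, 0, 0]
    - [0, 18, 0, 0, 0, 0]
    - [0, 18, 0, 0, 0, 0]
    - [0, 18, 0, 0, 0, 0]
    - [0, 12, 0, 0, 0, 0]

```text
time: 4.87
tool_pos: [0.6292, -0.1168, 0.1543]
tool_rot: [-0.0, 1.0, -0.018, 0.002]
contact_force: [6.7, 2.5, -7.6]
gripper_width: 0.123
grasp_force: 61.6
```

Request:
play_rows:
  commands:
    - [0, 6, 0, 0, 0, 0]
    - [0, 4, 0, 0, 0, 0]
    - [0, 0, 0, 0, 0, 0]

```text
time: 5.12
tool_pos: [0.629, -0.1264, 0.1543]
tool_rot: [0.0, 1.0, -0.018, 0.002]
contact_force: [6.9, 1.0, -6.9]
gripper_width: 0.124
grasp_force: 61.6
```

Request:
play_rows:
  commands:
    - [0, 0, 0, 0, 0, 0]
    - [0, 0, 0, 0, 0, 0]
    - [0, 0, -15, 0, 0, 0]
    - [0, 0, -25, 0, 0, 0]
    - [0, 0, -25, 0, 0, 0]
  hand: 40

```text
time: 5.53
tool_pos: [0.6273, -0.1251, 0.2209]
tool_rot: [0.0, 1.0, -0.017, -0.0]
contact_force: [1.1, 0.2, -0.9]
gripper_width: 0.47
grasp_force: 0.0
```

Request:
play_rows:
  commands:
    - [0, 0, -10, 0, 0, -6.8]
    - [0, 0, -10, 0, 0, -6.8]
    - [0, 0, -10, 0, 0, -6.8]
    - [0, 0, 0, 0, 0, -6.8]
    - [0, 0, 0, 0, 0, -6.8]

```text
time: 5.95
tool_pos: [0.6286, -0.1255, 0.2532]
tool_rot: [0.001, 0.96, 0.279, 0.002]
contact_force: [-0.7, 0.0, -0.5]
gripper_width: 0.47
grasp_force: 0.0
```

Request:
play_rows:
  commands:
    - [0, 0, 0, 0, 0, -6.8]
    - [0, 0, 0, 0, 0, -6.8]
    - [0, 0, 0, 0, 0, -6.8]
    - [0, 0, 0, 0, 0, -6.8]
    - [0, 0, 0, 0, 0, -6.8]

```text
time: 6.37
tool_pos: [0.6281, -0.1253, 0.2518]
tool_rot: [0.001, 0.837, 0.547, 0.001]
contact_force: [-0.3, -0.0, 1.0]
gripper_width: 0.471
grasp_force: 0.0
```

Request:
play_rows:
  commands:
    - [0, 0, 0, 0, 0, -6.8]
    - [0, 0, 0, 0, 0, -6.8]
    - [0, 0, 0, 0, 0, -7.1]
    - [36, -11.5, 0, 0, 0, 0]
    - [36, -11.5, 0, 0, 0, 0]

```text
time: 6.78
tool_pos: [0.6092, -0.0527, 0.2516]
tool_rot: [0.001, 0.728, 0.685, 0.001]
contact_force: [-0.1, 1.3, -0.3]
gripper_width: 0.469
grasp_force: 0.0
```

Request:
play_rows:
  commands:
    - [36, -11.5, 0, 0, 0, 0]
    - [36, -11.5, 0, 0, 0, 0]
    - [36, -11.5, 0, 0, 0, 0]
    - [36, -11.5, 0, 0, 0, 0]
    - [36, -11.5, 0, 0, 0, 0]

```text
time: 7.2
tool_pos: [0.5615, 0.1327, 0.2519]
tool_rot: [0.001, 0.727, 0.687, 0.001]
contact_force: [1.7, 0.3, -0.8]
gripper_width: 0.472
grasp_force: 0.0
```

Request:
play_rows:
  commands:
    - [36, -11.5, 0, 0, 0, 0]
    - [36, -11.5, 0, 0, 0, 0]
    - [36, -11.5, 0, 0, 0, 0]
    - [36, -11.5, 0, 0, 0, 0]
    - [0, 0, 0, 0, 0, 0]

```text
time: 7.62
tool_pos: [0.5224, 0.2829, 0.2518]
tool_rot: [-0.001, 0.725, 0.689, 0.002]
contact_force: [0.5, 0.2, -0.8]
gripper_width: 0.471
grasp_force: 0.0
```

Run:
```python
from h import *
f=shot("wrist","w3"); go([.5242,.2783,.06]); print(proj(f,[.5242,.2783,.065]),manip.state()["joint_pos"].round(2))
```

```text
tool [523.3 280.4 251.6] delta [ -2.2   0.6 191.6] yaw 87.02 tilt [0.13 0.05]
(np.float64(321.4663616923361), np.float64(215.8263097541087)) [ 0.37 -0.03  1.68 -0.    1.48  0.42]
```

View pics/w3.png

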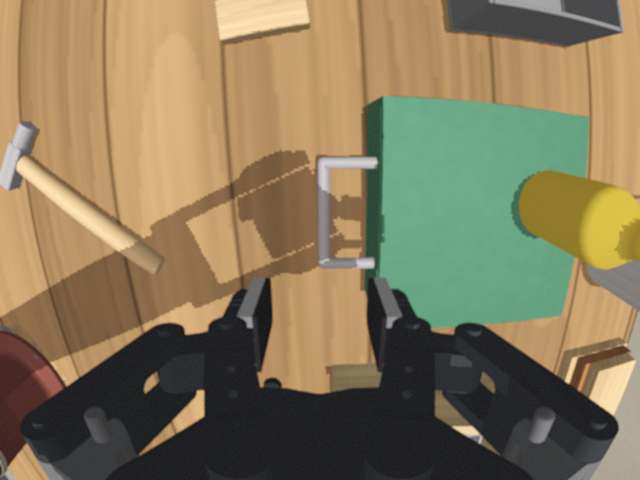

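Request:
play_rows:
  commands:
    - [0, 2, 30, 0, 0, 0]
    - [0, 0, 38, 0, 0, 0]
    - [0, 0, 38, 0, 0, 0]
    - [0, 0, 28, 0, 0, 0]
    - [0, 0, 12, 0, 0, 0]

```text
time: 8.08
tool_pos: [0.5241, 0.2754, 0.0995]
tool_rot: [-0.001, 0.727, 0.686, -0.003]
contact_force: [-0.5, -0.6, -0.7]
gripper_width: 0.471
grasp_force: 0.0
```

Request:
play_rows:
  commands:
    - [0, 0, 12, 0, 0, 0]
    - [0, 0, 12, 0, 0, 0]
    - [0, 0, 12, 0, 0, 0]
    - [0, 0, 10, 0, 0, 0]
    - [0, 0, 0, 0, 0, 0]

```text
time: 8.5
tool_pos: [0.5283, 0.2779, 0.0633]
tool_rot: [0.001, 0.727, 0.687, 0.001]
contact_force: [-16.2, -7.3, 24.5]
gripper_width: 0.468
grasp_force: 14.4
```

Request:
play_rows:
  commands:
    - [0, 0, 0, 0, 0, 0]
    - [0, 0, 0, 0, 0, 0]
    - [0, 0, 0, 0, 0, 0]
    - [0, 0, 0, 0, 0, 0]
    - [0, 0, 0, 0, 0, 0]
  hand: 0

```text
time: 8.92
tool_pos: [0.5269, 0.2785, 0.0603]
tool_rot: [-0.0, 0.727, 0.687, 0.001]
contact_force: [-7.1, -0.8, 12.3]
gripper_width: 0.092
grasp_force: 58.6
```

Request:
play_rows:
  commands:
    - [0, -6, 0, 0, 0, 0]
    - [0, -14, 0, 0, 0, 0]
    - [0, -18, 0, 0, 0, 0]
    - [0, -18, 0, 0, 0, 0]
    - [0, -18, 0, 0, 0, 0]

```text
time: 9.33
tool_pos: [0.455, 0.2816, 0.0603]
tool_rot: [0.003, 0.727, 0.687, 0.003]
contact_force: [3.7, -6.2, 8.7]
gripper_width: 0.097
grasp_force: 60.5
```

Request:
play_rows:
  commands:
    - [0, -18, 0, 0, 0, 0]
    - [0, -18, 0, 0, 0, 0]
    - [0, -18, 0, 0, 0, 0]
    - [0, -16, 0, 0, 0, 0]
    - [0, -12, 0, 0, 0, 0]

```text
time: 9.75
tool_pos: [0.3724, 0.2851, 0.0603]
tool_rot: [0.004, 0.726, 0.687, 0.001]
contact_force: [3.1, -13.0, 11.8]
gripper_width: 0.093
grasp_force: 60.9
```

Request:
play_rows:
  commands:
    - [0, -5, 0, 0, 0, 0]
    - [0, -3, 0, 0, 0, 0]
    - [0, 0, 0, 0, 0, 0]

```text
time: 10.0
tool_pos: [0.3642, 0.2854, 0.0602]
tool_rot: [0.003, 0.726, 0.687, -0.0]
contact_force: [-1.3, -12.3, 14.2]
gripper_width: 0.093
grasp_force: 61.2
```

Request:
play_rows:
  commands:
    - [0, 0, 0, 0, 0, 0]
    - [0, 0, 0, 0, 0, 0]
    - [0, 0, 0, 0, 0, 0]
    - [0, 0, -10, 0, 0, 0]
    - [0, 0, -20, 0, 0, 0]
  hand: 30

```text
time: 10.42
tool_pos: [0.3602, 0.2858, 0.0852]
tool_rot: [-0.001, 0.727, 0.687, -0.003]
contact_force: [-0.1, 0.0, 0.3]
gripper_width: 0.354
grasp_force: 0.0
```

Request:
play_rows:
  commands:
    - [0, 0, -40, 0, 0, 0]
    - [0, 0, -40, 0, 0, 0]
    - [0, 0, -40, 0, 0, 0]
    - [0, 0, -40, 0, 0, 0]
    - [0, 0, 0, 0, 0, 6.8]

```text
time: 10.83
tool_pos: [0.3657, 0.289, 0.2583]
tool_rot: [0.001, 0.767, 0.642, 0.008]
contact_force: [1.3, 0.7, 1.6]
gripper_width: 0.351
grasp_force: 0.0
```

Request:
play_rows:
  commands:
    - [0, 0, 0, 0, 0, 6.8]
    - [0, 0, 0, 0, 0, 6.8]
    - [0, 0, 0, 0, 0, 6.8]
    - [0, 0, 0, 0, 0, 6.8]
    - [0, 0, 0, 0, 0, 6.8]

```text
time: 11.25
tool_pos: [0.3621, 0.287, 0.2478]
tool_rot: [-0.0, 0.922, 0.388, 0.0]
contact_force: [-0.2, -0.0, 0.5]
gripper_width: 0.353
grasp_force: 0.0
```

Request:
play_rows:
  commands:
    - [0, 0, 0, 0, 0, 6.8]
    - [0, 0, 0, 0, 0, 6.8]
    - [0, 0, 0, 0, 0, 6.8]
    - [0, 0, 0, 0, 0, 6.8]
    - [0, 0, 0, 0, 0, 6.8]

```text
time: 11.67
tool_pos: [0.3621, 0.287, 0.2478]
tool_rot: [-0.0, 0.995, 0.101, 0.0]
contact_force: [0.2, 0.4, 0.2]
gripper_width: 0.349
grasp_force: 0.0
```

Request:
play_rows:
  commands:
    - [0, 0, 0, 0, 0, 6.8]
    - [0, 0, 0, 0, 0, 6.8]
    - [0, 0, 0, 0, 0, 0]

```text
time: 11.92
tool_pos: [0.3621, 0.287, 0.2477]
tool_rot: [-0.0, 1.0, -0.015, 0.0]
contact_force: [-0.9, 0.4, -1.0]
gripper_width: 0.35
grasp_force: 0.0
```

Run:
```python
from h import *
f=shot("wrist","w4"); go([.635,-.019,.3]); print(manip.state()["joint_pos"].round(2))
```

```text
tool [362.2 287.  247.6] delta [280.8 298.7 -52.4] yaw -1.51 tilt [0.   0.01]
[ 0.51 -0.36  1.97  0.    1.52  2.11]
```

View pics/w4.png

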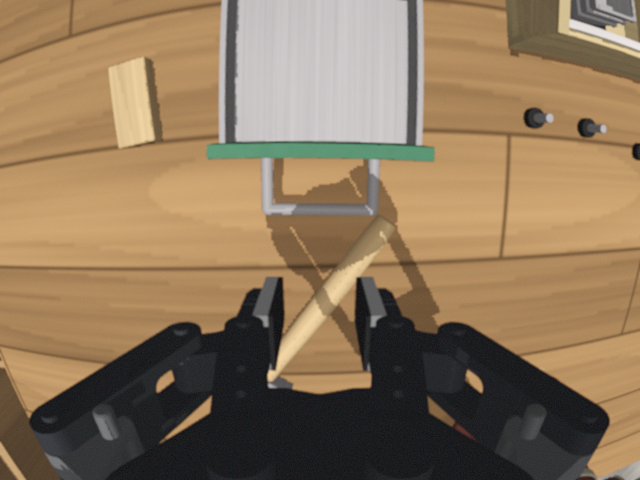

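Run:
```python
from h import *
f=shot("wrist")
for n,u,v,z in [("h l",267,210,.065),("h r",375,211,.065),("fr in l",215,144,.085),("fr in r",433,148,.085),("fr out l",208,158,.085),("fr out r",433,161,.085),("wallL in b",226,140,.058),("wallL in t",236,5,.058),("wallR in",413,140,.058),("wallR t",410,5,.058),
 ("floor FL",237,142,.018),("floor FR",408,143,.018),("f0",533,117,.012),("f1",586,127,.012)]:
    print(n,onz(f,u,v,z).round(4))
```

```text
h l [0.3641 0.3322 0.065 ]
h r [0.3607 0.2388 0.065 ]
fr in l [0.4239 0.3688 0.085 ]
fr in r [0.4163 0.1939 0.085 ]
fr out l [0.413  0.3754 0.085 ]
fr out r [0.4057 0.1938 0.085 ]
wallL in b [0.4262 0.3663 0.058 ]
wallL in t [0.5482 0.3545 0.058 ]
wallR in [0.4219 0.2039 0.058 ]
wallR t [0.5448 0.2028 0.058 ]
floor FL [0.4232 0.3654 0.018 ]
floor FR [0.4179 0.1988 0.018 ]
f0 [0.4518 0.0524 0.012 ]
f1 [ 0.4476 -0.0276  0.012 ]
```

Request:
play_rows:
  commands:
    - [28, 30, -2, 0, 0, 0]
    - [28, 30, -2, 0, 0, 0]
    - [28, 30, -2, 0, 0, 0]
    - [28, 30, -2, 0, 0, 0]
    - [28, 30, -2, 0, 0, 0]
  hand: 85

```text
time: 12.43
tool_pos: [0.4988, 0.1313, 0.2578]
tool_rot: [-0.0, 1.0, -0.013, 0.0]
contact_force: [0.1, 0.9, 0.6]
gripper_width: 0.993
grasp_force: 0.0
```

Request:
play_rows:
  commands:
    - [28, 30, -2, 0, 0, 0]
    - [28, 30, -2, 0, 0, 0]
    - [28, 30, -2, 0, 0, 0]
    - [28, 30, -2, 0, 0, 0]
    - [28, 30, -2, 0, 0, 0.5]

```text
time: 12.85
tool_pos: [0.6346, -0.0229, 0.2674]
tool_rot: [-0.0, 1.0, -0.018, -0.0]
contact_force: [0.8, 1.0, -0.0]
gripper_width: 0.991
grasp_force: 0.0
```

Request:
play_rows:
  commands:
    - [0, 0, 0, 0, 0, 0]
    - [0, 0, 0, 0, 0, 0]

```text
time: 13.02
tool_pos: [0.6342, -0.0229, 0.2666]
tool_rot: [-0.0, 1.0, -0.019, -0.001]
contact_force: [0.5, 0.1, -1.0]
gripper_width: 0.992
grasp_force: 0.0
```

Run:
```python
from h import *
f=shot("wrist","w5"); go([.636,-.019,.2])
```

```text
tool [633.6 -21.6 266.8] delta [ 2.4 -2.6 66.8] yaw -2.12 tilt [-0.07  0.04]
```

View pics/w5.png

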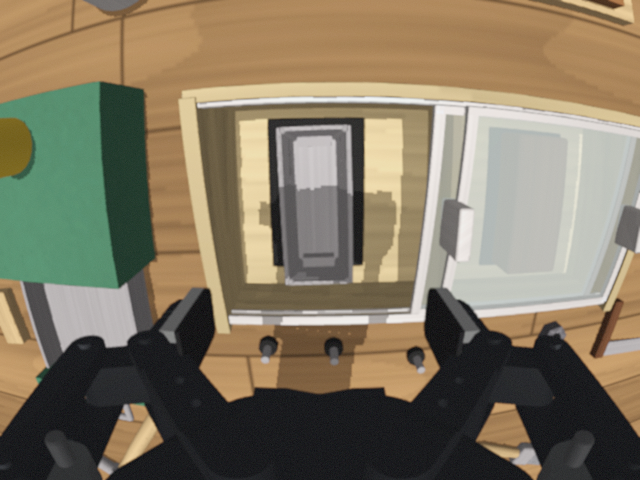

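Run:
```python
from h import *
f=shot("wrist")
c=[onz(f,u,v,.084) for u,v in((276,125),(353,124),(353,284),(287,285))]
print(np.round(c,4)); c=np.array(c); print(c.mean(0).round(4), np.degrees(np.arctan2(*(c[0]+c[1]-c[2]-c[3])[1::-1])).round(2), np.degrees(np.arctan2(-(c[0]-c[1]+c[3]-c[2])[0],(c[0]-c[1]+c[3]-c[2])[1])))
go(np.r_[c.mean(0)[:2],.088])
```

```text
[[ 0.708   0.0118  0.084 ]
 [ 0.7063 -0.0522  0.084 ]
 [ 0.5636 -0.0498  0.084 ]
 [ 0.5649  0.0108  0.084 ]]
[ 0.6357 -0.0199  0.084 ] -0.29 -1.3867528556860238
tool [633.1 -20.7 267. ] delta [  2.7  -0.9 179. ] yaw -2.07 tilt [-0.05  0.03]
```

Run:
```python
from h import *
print(manip.nose_length, [a for a in dir(manip) if a[0]!='_'])
```

```text
0.014 ['IKError', 'job_done', 'nose_length', 'state']
```

Request:
play_rows:
  commands:
    - [3, -1, 35, 0, 0, -0.7]
    - [0, 0, 40, 0, 0, 0]
    - [0, 0, 35, 0, 0, 0]
    - [0, 0, 25, 0, 0, 0]
    - [0, 0, 15, 0, 0, 0]

```text
time: 13.53
tool_pos: [0.6335, -0.0183, 0.1133]
tool_rot: [-0.0, 1.0, -0.011, -0.003]
contact_force: [-0.5, 0.3, 0.4]
gripper_width: 0.997
grasp_force: 0.0
```

Request:
play_rows:
  commands:
    - [0, 0, 8, 0, 0, 0]
    - [0, 0, 6, 0, 0, 0]
    - [0, 0, 0, 0, 0, 0]
    - [0, 0, 0, 0, 0, 0]

```text
time: 13.87
tool_pos: [0.6376, -0.0201, 0.1052]
tool_rot: [0.0, 1.0, -0.012, 0.001]
contact_force: [1.4, -0.2, -0.2]
gripper_width: 0.996
grasp_force: 0.0
```

Run:
```python
from h import *
f=shot("wrist","w6"); go([.636,-.02,.084])
```

```text
tool [637.9 -20.3 105.6] delta [-2.  -0.2 21.6] yaw -1.44 tilt [ 0.2  -0.03]
```

View pics/w6.png

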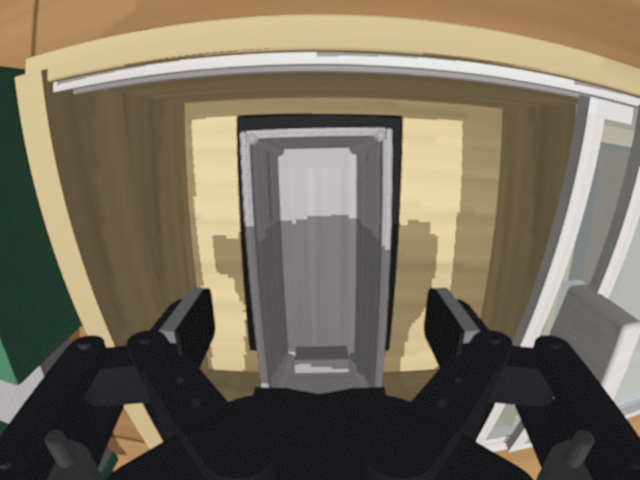

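Run:
```python
from h import *
f=shot("wrist"); f["pR"]=(np.zeros(3),np.eye(3))
for t in (-.005,0,.005,.01,.014): print(t,np.round(proj(f,[.011,-.0425,t]),1),np.round(proj(f,[.011,-.020,t]),1))
go([.636,-.02,.084])
```

```text
-0.005 [207.1 287.7] [265.3 289. ]
0 [210.6 282.6] [267.1 283.7]
0.005 [213.9 277.8] [268.7 278.7]
0.01 [217.  273.2] [270.3 274. ]
0.014 [219.4 269.7] [271.5 270.4]
tool [637.9 -20.4 105.6] delta [-2.  -0.3 21.6] yaw -1.45 tilt [ 0.21 -0.03]
```

Request:
play_rows:
  commands:
    - [-1, 0, 10, 0, 0, 0]
    - [0, 0, 10, 0, 0, 0]
    - [0, 0, 8, 0, 0, 0]
    - [0, 0, 0, 0, 0, 0]
    - [0, 0, 0, 0, 0, 0]

```text
time: 14.38
tool_pos: [0.6345, -0.0201, 0.0737]
tool_rot: [-0.0, 1.0, -0.013, -0.001]
contact_force: [-0.7, -0.0, 0.5]
gripper_width: 0.993
grasp_force: 0.0
```

Request:
play_rows:
  commands:
    - [0, 0, 0, 0, 0, 0]
    - [0, 0, 0, 0, 0, 0]
    - [0, 0, 0, 0, 0, 0]
    - [0, 0, 0, 0, 0, 0]
    - [0, 0, 0, 0, 0, 0]
  hand: 50

```text
time: 14.8
tool_pos: [0.6363, -0.0203, 0.0763]
tool_rot: [0.0, 1.0, -0.013, 0.001]
contact_force: [0.8, -0.2, 3.3]
gripper_width: 0.709
grasp_force: 65.4
```

Request:
play_rows:
  commands:
    - [0, 0, -3, 0, 0, 0]
    - [0, 0, -5, 0, 0, 0]
    - [0, 0, -6, 0, 0, 0]
    - [0, 0, -6, 0, 0, 0]
    - [0, 0, 0, 0, 0, 0]

```text
time: 15.22
tool_pos: [0.6364, -0.0203, 0.0971]
tool_rot: [0.0, 1.0, -0.013, 0.001]
contact_force: [1.1, 0.1, -2.3]
gripper_width: 0.708
grasp_force: 65.1
```

Run:
```python
from h import *
f=shot("wrist","w7"); go([.636,-.02,.27]); s=manip.state(); print(s["contact_force"],s["grasp_force"],s["gripper_width"])
```

```text
tool [636.2 -20.3  96.5] delta [ 1.000e-01 -3.000e-01 -1.735e+02] yaw -1.46 tilt [ 0.11 -0.02]
[-0.658359   -0.41687793 -2.45660095] 65.09392482839758 0.7039889137803704
```

View pics/w7.png

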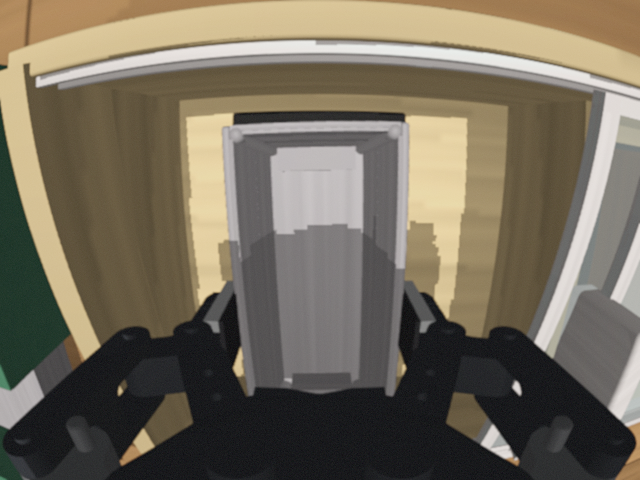

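Request:
play_rows:
  commands:
    - [0, 0, -20, 0, 0, 0]
    - [0, 0, -30, 0, 0, 0]
    - [0, 0, -36, 0, 0, 0]
    - [0, 0, -36, 0, 0, 0]
    - [0, 0, -36, 0, 0, 0]

```text
time: 15.68
tool_pos: [0.6349, -0.0201, 0.2543]
tool_rot: [-0.0, 1.0, -0.013, -0.001]
contact_force: [1.0, -0.2, -2.2]
gripper_width: 0.706
grasp_force: 65.8
```

Request:
play_rows:
  commands:
    - [0, 0, -12, 0, 0, 0]
    - [0, 0, 0, 0, 0, 0]

```text
time: 15.85
tool_pos: [0.6376, -0.0205, 0.2705]
tool_rot: [0.001, 1.0, -0.013, 0.004]
contact_force: [0.4, -0.0, -2.9]
gripper_width: 0.706
grasp_force: 65.9
```

Run:
```python
from h import *
f=shot("scene"); im=cv2.resize(f["image"][60:400,180:520],(680,680))[:600]
cv2.imwrite("pics/s8.png",im[:,:,::-1]); go([.501,.280,.27]); print(manip.state()["contact_force"].round(2))
```

```text
tool [636.2 -20.3 266.5] delta [-142.8 -296.8   -4. ] yaw -1.46 tilt [ 0.17 -0.03]
[-0.16 -0.27 -3.59]
```

View pics/s8.png

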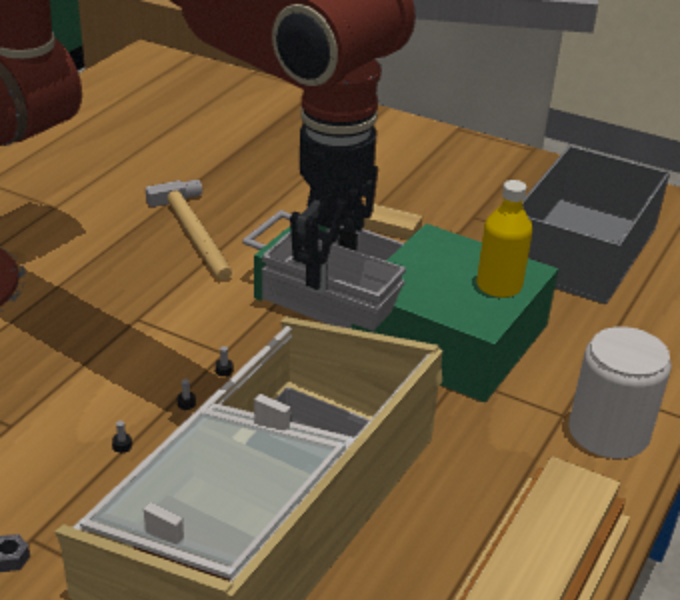

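Run:
```python
from h import *
f=shot("scene")
def P(X):
    c=f["R"]@np.array(X)+f["t"]; u=f["fx"]*c[0]/c[2]+f["cx"]; v=f["fy"]*c[1]/c[2]+f["cy"]; return ((u-180)*2).round(0),((v-60)*2).round(0)
for z in (.274,.258,.242): print("rim",z,[P([.636+a,-.02+b,z]) for a,b in((.07,.031),(.07,-.031),(-.07,-.031),(-.07,.031))])
for z in (.236,.22,.204): print("bot",z,[P([.636+a,-.02+b,z]) for a,b in((.061,.02),(.061,-.02),(-.061,-.02))])
print("mid rim",[P([.636+a,-.02+b,.068]) for a,b in((.07,.031),(.07,-.031),(-.07,-.031),(-.07,.031))],[P([.636+a,-.02+b,.052]) for a,b in((.07,.031),(.07,-.031))])
im=cv2.resize(f["image"][160:240,300:390],None,fx=6,fy=6,interpolation=cv2.INTER_CUBIC); im2=cv2.resize(f["image"][230:310,260:350],None,fx=4,fy=4)
o=np.zeros((480+320,540,3),np.uint8);o=np.hstack([im,np.vstack([im2,np.zeros((160,360,3),np.uint8)])[:, :250]])
cv2.imwrite("pics/s9.png",o[:,:,::-1]);print(o.shape)
```

```text
rim 0.274 [(np.float64(403.0), np.float64(270.0)), (np.float64(376.0), np.float64(299.0)), (np.float64(259.0), np.float64(258.0)), (np.float64(288.0), np.float64(232.0))]
rim 0.258 [(np.float64(402.0), np.float64(283.0)), (np.float64(375.0), np.float64(312.0)), (np.float64(259.0), np.float64(271.0)), (np.float64(288.0), np.float64(244.0))]
rim 0.242 [(np.float64(400.0), np.float64(295.0)), (np.float64(374.0), np.float64(324.0)), (np.float64(259.0), np.float64(283.0)), (np.float64(288.0), np.float64(256.0))]
bot 0.236 [(np.float64(388.0), np.float64(302.0)), (np.float64(371.0), np.float64(321.0)), (np.float64(271.0), np.float64(285.0))]
bot 0.22 [(np.float64(387.0), np.float64(314.0)), (np.float64(370.0), np.float64(333.0)), (np.float64(271.0), np.float64(297.0))]
bot 0.204 [(np.float64(386.0), np.float64(326.0)), (np.float64(369.0), np.float64(345.0)), (np.float64(271.0), np.float64(309.0))]
mid rim [(np.float64(389.0), np.float64(417.0)), (np.float64(364.0), np.float64(448.0)), (np.float64(258.0), np.float64(405.0)), (np.float64(285.0), np.float64(376.0))] [(np.float64(388.0), np.float64(427.0)), (np.float64(363.0), np.float64(458.0))]
(480, 790, 3)
```

View pics/s9.png

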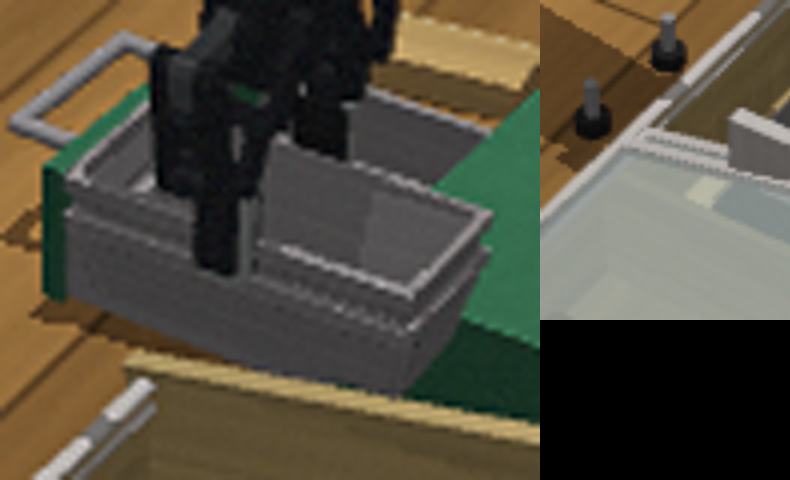

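The crop shows two rim bands in the grip, so the middle tray came up with the top one. I'll set them back and re-grip higher.

Request:
play_rows:
  commands:
    - [0, 0, 36, 0, 0, 0]
    - [0, 0, 36, 0, 0, 0]
    - [0, 0, 36, 0, 0, 0]
    - [0, 0, 30, 0, 0, 0]
    - [0, 0, 20, 0, 0, 0]

```text
time: 16.37
tool_pos: [0.6301, -0.0194, 0.098]
tool_rot: [-0.001, 1.0, -0.013, -0.007]
contact_force: [0.3, 0.0, -3.6]
gripper_width: 0.711
grasp_force: 65.8
```

Request:
play_rows:
  commands:
    - [0, 0, 6, 0, 0, 0]
    - [0, 0, 6, 0, 0, 0]
    - [0, 0, 6, 0, 0, 0]
    - [0, 0, 6, 0, 0, 0]
    - [0, 0, 0, 0, 0, 0]

```text
time: 16.78
tool_pos: [0.6379, -0.0202, 0.0863]
tool_rot: [0.0, 1.0, -0.013, 0.003]
contact_force: [1.4, 1.3, 6.5]
gripper_width: 0.711
grasp_force: 67.6
```

Request:
play_rows:
  commands:
    - [0, 0, 4, 0, 0, 0]
    - [0, 0, 3, 0, 0, 0]
    - [0, 0, 0, 0, 0, 0]

```text
time: 17.03
tool_pos: [0.6386, -0.0202, 0.0857]
tool_rot: [0.0, 1.0, -0.012, 0.002]
contact_force: [-14.2, 2.8, 33.7]
gripper_width: 0.706
grasp_force: 70.5
```

Request:
play_rows:
  commands:
    - [0, 0, -6, 0, 0, 0]
    - [0, 0, -4, 0, 0, 0]
    - [0, 0, 0, 0, 0, 0]
    - [0, 0, 0, 0, 0, 0]
    - [0, 0, 0, 0, 0, 0]

```text
time: 17.45
tool_pos: [0.6361, -0.0203, 0.0866]
tool_rot: [0.0, 1.0, -0.013, 0.001]
contact_force: [2.8, -0.1, 3.8]
gripper_width: 0.704
grasp_force: 67.1
```

Run:
```python
from h import *
f=shot("wrist","w10"); go([.6363,-.0203,.0763]); s=manip.state(); print(s["contact_force"].round(2),s["ft_torque"].round(2))
```

```text
tool [636.1 -20.3  86.6] delta [ 0.2 -0.  10.3] yaw -1.47 tilt [ 0.07 -0.  ]
[ 2.21 -0.16  4.04] [ 0.02 -0.09  0.  ]
```

View pics/w10.png

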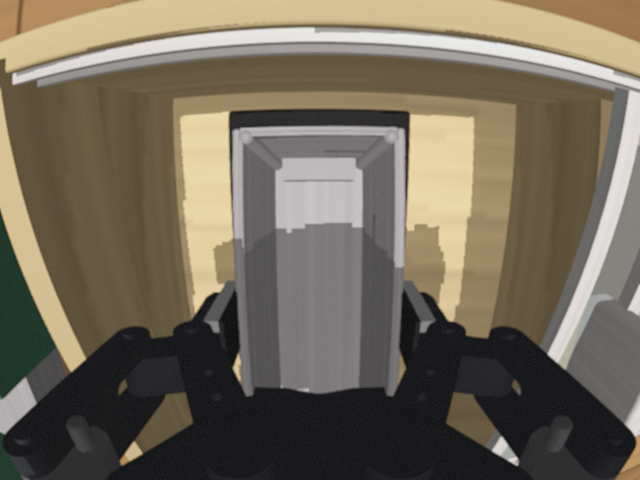

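Request:
play_rows:
  commands:
    - [0, 0, 0, 0, 0, 0]
    - [0, 0, 0, 0, 0, 0]
    - [0, 0, 0, 0, 0, 0]
    - [0, 0, 0, 0, 0, 0]
    - [0, 0, -20, 0, 0, 0]
  hand: 85

```text
time: 17.92
tool_pos: [0.6319, -0.0198, 0.101]
tool_rot: [-0.001, 1.0, -0.013, -0.005]
contact_force: [-0.7, -0.1, 0.3]
gripper_width: 0.996
grasp_force: 0.0
```

Request:
play_rows:
  commands:
    - [0, 0, -30, 0, 0, 0]
    - [0, 0, -40, 0, 0, 0]
    - [0, 0, -40, 0, 0, 0]
    - [0, 0, -40, 0, 0, 0]
    - [0, 0, 0, 0, 0, 0]

```text
time: 18.33
tool_pos: [0.6394, -0.0207, 0.2676]
tool_rot: [0.001, 1.0, -0.013, 0.008]
contact_force: [1.5, 0.1, 2.5]
gripper_width: 0.992
grasp_force: 0.0
```

Request:
play_rows:
  commands:
    - [0, 0, 0, 0, 0, 0]
    - [0, 0, 0, 0, 0, 0]

```text
time: 18.5
tool_pos: [0.6351, -0.0202, 0.2556]
tool_rot: [-0.0, 1.0, -0.013, -0.0]
contact_force: [-0.0, 0.9, -0.8]
gripper_width: 0.998
grasp_force: 0.0
```

Run:
```python
from h import *
f=shot("wrist"); a=f["image"][60:330,180:460]; b=cv2.imread("pics/w5.png")[60:330,180:460,::-1]
o=np.hstack([cv2.resize(x,(400,386),interpolation=cv2.INTER_CUBIC) for x in(b,a)])
cv2.imwrite("pics/cmp.png",o[:,:,::-1]); go([.636,-.02,.0845])
```

```text
tool [634.6 -20.1 254.2] delta [  2.   -0.  169.7] yaw -1.46 tilt [-0.19  0.03]
```

View pics/cmp.png

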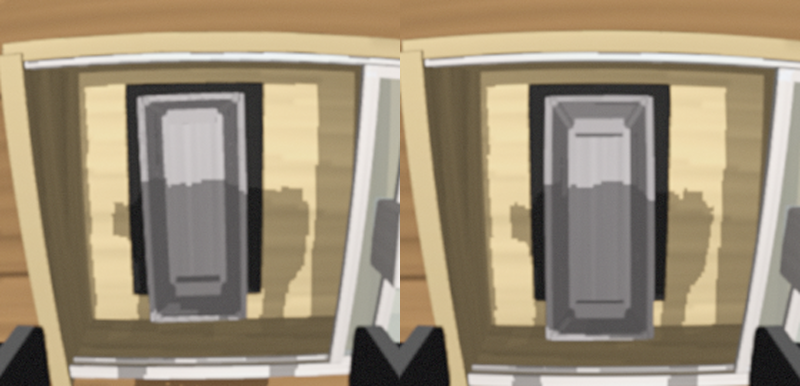

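```bash
cat > m.py <<'E'
from h import *
import sys
f=shot("wrist")
g=cv2.cvtColor(f["image"],cv2.COLOR_RGB2GRAY)
C=[(180+x*.7,60+y*.7) for x,y in((145,96),(253,96),(253,340),(147,340))]
for z in(.076,.084,.092,.1):
    c=np.array([onz(f,u,v,z) for u,v in C]); print(z,c.mean(0)[:2].round(4),"far w",np.linalg.norm(c[0]-c[1]).round(4),"near w",np.linalg.norm(c[2]-c[3]).round(4),"len",np.linalg.norm(c[0]-c[3]).round(4),np.linalg.norm(c[1]-c[2]).round(4))
r=g[240,230:430]; print(r.tolist()); print(g[100:330,320].tolist())
E
python3 m.py
```

```text
0.076 [ 0.6293 -0.0202] far w 0.062 near w 0.0681 len 0.1521 0.1522
0.084 [ 0.6312 -0.0202] far w 0.0603 near w 0.0664 len 0.1482 0.1482
0.092 [ 0.6331 -0.0203] far w 0.0587 near w 0.0646 len 0.1442 0.1443
0.1 [ 0.635  -0.0203] far w 0.0571 near w 0.0628 len 0.1403 0.1403
[92, 95, 93, 91, 93, 94, 93, 96, 99, 100, 114, 128, 137, 151, 180, 202, 208, 208, 207, 207, 208, 207, 207, 207, 206, 207, 207, 207, 207, 207, 206, 205, 207, 206, 205, 206, 206, 206, 205, 207, 198, 177, 127, 65, 27, 26, 28, 30, 28, 34, 43, 74, 106, 120, 121, 115, 103, 95, 87, 87, 87, 88, 88, 87, 86, 87, 86, 95, 113, 124, 128, 129, 126, 127, 125, 124, 125, 123, 124, 125, 126, 125, 126, 125, 127, 129, 130, 128, 125, 126, 128, 127, 125, 126, 126, 127, 129, 129, 127, 128, 130, 130, 126, 123, 126, 127, 126, 128, 131, 131, 126, 109, 92, 84, 85, 88, 86, 89, 85, 83, 82, 84, 90, 102, 114, 118, 120, 112, 73, 37, 26, 32, 29, 27, 26, 34, 69, 105, 127, 134, 135, 132, 132, 132, 133, 133, 133, 132, 133, 133, 132, 132, 133, 133, 132, 133, 133, 132, 133, 130, 131, 132, 132, 132, 144, 171, 191, 198, 199, 199, 200, 190, 163, 135, 131, 
[... 535 characters left out ...]
191, 192, 189, 172, 144, 125, 126, 124, 126, 127, 125, 126, 126, 126, 127, 125, 126, 124, 125, 126, 125, 126, 126, 125, 125, 126, 126, 126, 127, 126, 125, 125, 125, 126, 126, 127, 124, 126, 125, 126, 127, 127, 126, 127, 127, 125, 127, 126, 128, 126, 126, 127, 127, 126, 126, 126, 128, 126, 126, 126, 127, 125, 127, 125, 127, 126, 128, 126, 126, 126, 126, 125, 125, 125, 126, 125, 126, 127, 124, 126, 125, 124, 126, 126, 120, 103, 91, 99, 113, 122, 125, 123, 123, 122, 124, 123, 120, 110, 95, 82, 82, 82, 82, 83, 80, 82, 80, 80, 88, 110, 143, 170, 176, 150, 112, 94, 95, 95, 99, 94, 97, 96, 95, 90, 93, 91, 96, 95, 98, 97, 99, 103, 139, 178, 188, 168, 135, 117, 141, 192, 226, 235, 234, 235, 236, 238]
```

Run:
```python
from h import *
f=shot("wrist")
for v in (291,297.5): print([onz(f,320,v,z).round(4) for z in(.084,.1)])
for v in (126,130): print([onz(f,320,v,z).round(4) for z in(.078,.084,.09)])
go([.570,-.02,.13])
```

```text
[array([ 0.5641, -0.0187,  0.084 ]), array([ 0.5715, -0.0189,  0.1   ])]
[array([ 0.5577, -0.0186,  0.084 ]), array([ 0.5654, -0.0187,  0.1   ])]
[array([ 0.7055, -0.0224,  0.078 ]), array([ 0.7055, -0.0224,  0.084 ]), array([ 0.7054, -0.0223,  0.09  ])]
[array([ 0.7023, -0.0223,  0.078 ]), array([ 0.7023, -0.0223,  0.084 ]), array([ 0.7023, -0.0223,  0.09  ])]
tool [634.3 -20.1 253.3] delta [-63.8   1.6 123.6] yaw -1.46 tilt [-0.27  0.04]
```

Request:
play_rows:
  commands:
    - [-20, 0, 20, 0, 0, 0]
    - [-22, 0, 25, 0, 0, 0]
    - [-20, 0, 25, 0, 0, 0]
    - [-2, 0, 20, 0, 0, 0]
    - [0, 0, 10, 0, 0, 0]
  hand: 0

```text
time: 19.07
tool_pos: [0.5677, -0.018, 0.1508]
tool_rot: [-0.001, 1.0, -0.013, -0.004]
contact_force: [-0.1, 0.7, -0.8]
gripper_width: 0.295
grasp_force: 0.0
```

Request:
play_rows:
  commands:
    - [0, 0, 10, 0, 0, 0]
    - [0, 0, 10, 0, 0, 0]
    - [0, 0, 6, 0, 0, 0]
    - [0, 0, 0, 0, 0, 0]
    - [0, 0, 0, 0, 0, 0]

```text
time: 19.48
tool_pos: [0.5722, -0.0187, 0.1306]
tool_rot: [0.0, 1.0, -0.013, 0.0]
contact_force: [0.0, 1.6, -0.0]
gripper_width: -0.004
grasp_force: 0.0
```

Request:
play_rows:
  commands:
    - [0, 0, 4, 0, 0, 0]
    - [0, 0, 4, 0, 0, 0]
    - [0, 0, 0, 0, 0, 0]

```text
time: 19.73
tool_pos: [0.5714, -0.0186, 0.1219]
tool_rot: [-0.0, 1.0, -0.013, -0.0]
contact_force: [-0.5, 1.0, -0.4]
gripper_width: 0.0
grasp_force: 0.0
```

Request:
play_rows:
  commands:
    - [-1, 0, 3, 0, 0, 0]
    - [0, 0, 3, 0, 0, 0]
    - [0, 0, 0, 0, 0, 0]

```text
time: 19.98
tool_pos: [0.572, -0.0188, 0.1203]
tool_rot: [0.0, 1.0, -0.013, 0.001]
contact_force: [-4.9, 0.3, 14.1]
gripper_width: -0.002
grasp_force: 6.9
```

Request:
play_rows:
  commands:
    - [0, 0, 3, 0, 0, 0]
    - [0, 0, 0, 0, 0, 0]

```text
time: 20.15
tool_pos: [0.5726, -0.0189, 0.1197]
tool_rot: [0.0, 1.0, -0.013, 0.002]
contact_force: [-10.8, 0.8, 24.4]
gripper_width: -0.001
grasp_force: 12.2
```

Request:
play_rows:
  commands:
    - [0, 0, 3, 0, 0, 0]
    - [0, 0, 0, 0, 0, 0]

```text
time: 20.32
tool_pos: [0.5729, -0.019, 0.1192]
tool_rot: [0.001, 1.0, -0.012, 0.002]
contact_force: [-15.7, 2.5, 36.3]
gripper_width: -0.002
grasp_force: 18.0
```

Request:
play_rows:
  commands:
    - [0, 0, -10, 0, 0, 0]
    - [0, 0, -25, 0, 0, 0]
    - [20, 0, -25, 0, 0, 0]
    - [22, 0, 0, 0, 0, 0]
    - [20, 0, 0, 0, 0, 0]

```text
time: 20.73
tool_pos: [0.6348, -0.0203, 0.1736]
tool_rot: [0.0, 1.0, -0.013, 0.003]
contact_force: [0.2, 0.1, -1.0]
gripper_width: 0.001
grasp_force: 0.0
```

Request:
play_rows:
  commands:
    - [2, 1, 0, 0, 0, 0]
    - [0, 0, 0, 0, 0, 0]
    - [0, 0, 0, 0, 0, 0]
    - [0, 0, 0, 0, 0, 0]
  hand: 85

```text
time: 21.07
tool_pos: [0.6334, -0.021, 0.1696]
tool_rot: [-0.0, 1.0, -0.013, -0.001]
contact_force: [0.3, 0.4, 0.3]
gripper_width: 0.565
grasp_force: 0.0
```

Run:
```python
from h import *
f=shot("wrist","w11"); go([.636,-.02,.094])
g=cv2.cvtColor(f["image"],cv2.COLOR_RGB2GRAY)
for v in (150,180,240): print(v,g[v,210:440].tolist())
print(g[80:380,320].tolist())
```

```text
tool [633.4 -21.1 169.7] delta [ 2.6 -1.1 75.7] yaw -1.46 tilt [-0.07  0.01]
150 [93, 103, 119, 137, 148, 147, 147, 159, 187, 208, 215, 216, 215, 215, 215, 214, 215, 215, 214, 215, 215, 215, 214, 216, 214, 214, 214, 214, 214, 214, 214, 215, 215, 214, 214, 215, 214, 214, 214, 214, 216, 215, 209, 178, 120, 57, 44, 46, 45, 49, 48, 45, 39, 49, 95, 149, 177, 183, 181, 176, 170, 152, 116, 100, 97, 99, 104, 99, 102, 99, 99, 99, 99, 100, 103, 100, 104, 111, 119, 123, 124, 126, 133, 150, 170, 181, 182, 183, 181, 182, 181, 182, 182, 182, 183, 182, 182, 181, 182, 182, 183, 181, 183, 181, 181, 181, 182, 183, 181, 182, 183, 182, 181, 182, 182, 182, 182, 182, 182, 181, 182, 181, 183, 182, 182, 181, 182, 182, 184, 181, 180, 173, 154, 137, 132, 128, 121, 116, 109, 103, 103, 104, 105, 108, 105, 104, 102, 103, 104, 104, 102, 105, 111, 141, 168, 177, 180, 180, 174, 149, 100, 59, 46, 43, 48, 48, 45, 47, 44, 44, 45, 74, 138, 187, 212, 217, 217, 217, 216, 216, 216, 216, 216, 216, 216, 216, 216, 217, 216, 216, 215, 216, 216, 216, 216, 216, 216, 215, 215, 216, 215, 214, 216, 215, 215, 215, 215, 215, 215, 21
[... 3056 characters left out ...]
 123, 122, 126, 123, 121, 122, 124, 121, 125, 124, 121, 122, 123, 121, 126, 122, 121, 123, 121, 122, 121, 124, 123, 124, 123, 124, 123, 123, 123, 124, 121, 122, 123, 123, 123, 122, 123, 121, 122, 124, 121, 123, 120, 122, 126, 123, 123, 123, 122, 121, 120, 124, 121, 122, 124, 121, 121, 121, 124, 123, 121, 122, 121, 122, 123, 122, 122, 121, 121, 121, 121, 121, 124, 121, 121, 121, 124, 123, 112, 91, 74, 74, 80, 91, 109, 117, 122, 119, 120, 119, 120, 118, 120, 119, 121, 121, 115, 98, 83, 81, 80, 81, 78, 79, 79, 80, 79, 78, 79, 76, 81, 80, 80, 81, 78, 88, 137, 172, 177, 182, 180, 150, 108, 91, 88, 90, 92, 93, 91, 92, 96, 95, 96, 96, 94, 97, 98, 97, 97, 111, 162, 199, 187, 159, 133, 106, 105, 117]
```

Run:
```python
from h import *
from scipy.optimize import brentq
f=shot("wrist")
for v,a,b in((150,263.6,369.6),(180,263.8,370),(240,263.8,370.3)):
    z=brentq(lambda z:np.linalg.norm(onz(f,a,v,z)-onz(f,b,v,z))-.062,.03,.15); print(v,z,onz(f,(a+b)/2,v,z).round(4))
print([onz(f,320,119.5,z).round(4) for z in(.084,)],[onz(f,320,356,z).round(4) for z in(.084,.1,.105)])
```

```text
150 0.08191689052481588 [ 0.69   -0.0209  0.0819]
180 0.08498069800916692 [ 0.6727 -0.0207  0.085 ]
240 0.09361960867464944 [ 0.639  -0.0199  0.0936]
[array([ 0.7077, -0.0234,  0.084 ])] [array([ 0.5521, -0.0194,  0.084 ]), array([ 0.5632, -0.0196,  0.1   ]), array([ 0.5666, -0.0197,  0.105 ])]
```

Request:
play_rows:
  commands:
    - [2, -1, 15, 0, 0, 0]
    - [0, 0, 20, 0, 0, 0]
    - [0, 0, 15, 0, 0, 0]
    - [0, 0, 12, 0, 0, 0]
    - [0, 0, 7, 0, 0, 0]

```text
time: 21.58
tool_pos: [0.6348, -0.02, 0.098]
tool_rot: [-0.0, 1.0, -0.013, -0.002]
contact_force: [-0.1, 0.2, -0.6]
gripper_width: 0.994
grasp_force: 0.0
```

Request:
play_rows:
  commands:
    - [0, 0, 3, 0, 0, 0]
    - [0, 0, 0, 0, 0, 0]
    - [0, 0, 0, 0, 0, 0]

```text
time: 21.83
tool_pos: [0.637, -0.0203, 0.0988]
tool_rot: [0.0, 1.0, -0.013, 0.0]
contact_force: [-0.3, 0.1, 0.8]
gripper_width: 0.996
grasp_force: 0.0
```

Request:
play_rows:
  commands:
    - [0, 0, 0, 0, 0, 0]
    - [0, 0, 0, 0, 0, 0]
    - [0, 0, 0, 0, 0, 0]
    - [0, 0, 0, 0, 0, 0]
    - [0, 0, 0, 0, 0, 0]
  hand: 50

```text
time: 22.25
tool_pos: [0.6374, -0.0204, 0.1008]
tool_rot: [0.0, 1.0, -0.013, 0.001]
contact_force: [-3.0, -0.2, 6.8]
gripper_width: 0.657
grasp_force: 62.1
```

Request:
play_rows:
  commands:
    - [0, 0, -5, 0, 0, 0]
    - [0, 0, -8, 0, 0, 0]
    - [0, 0, -8, 0, 0, 0]
    - [0, 0, -8, 0, 0, 0]
    - [0, 0, -8, 0, 0, 0]

```text
time: 22.67
tool_pos: [0.6367, -0.0202, 0.1364]
tool_rot: [0.0, 1.0, -0.013, 0.0]
contact_force: [0.0, 0.1, -1.3]
gripper_width: 0.655
grasp_force: 63.7
```

Request:
play_rows:
  commands:
    - [0, 0, -8, 0, 0, 0]
    - [0, 0, -8, 0, 0, 0]
    - [0, 0, -8, 0, 0, 0]
    - [0, 0, 0, 0, 0, 0]
    - [0, 0, 0, 0, 0, 0]

```text
time: 23.08
tool_pos: [0.6369, -0.0203, 0.1602]
tool_rot: [0.0, 1.0, -0.013, 0.001]
contact_force: [-0.4, 1.0, -2.3]
gripper_width: 0.654
grasp_force: 63.7
```

Run:
```python
from h import *
F=[]
for i in range(6):
    f=shot("wrist"); F.append(manip.state()["contact_force"])
print(np.mean(F,0)); s=manip.state(); print(s["gripper_width"],s["grasp_force"],s["ft_torque"])
cv2.imwrite("pics/w12.png",f["image"][:,:,::-1]); g=cv2.cvtColor(f["image"],cv2.COLOR_RGB2GRAY); shot("scene","s12")
print(g[80:300,320].tolist())
go([.636,-.02,.27])
```

```text
[ 0.05085449 -0.30780665 -1.45486753]
0.6552319891494947 63.62981827463955 [-0.01779076 -0.02963924  0.00694205]
[239, 237, 233, 217, 181, 156, 150, 128, 101, 89, 92, 93, 90, 92, 94, 94, 95, 93, 94, 93, 106, 120, 136, 139, 137, 135, 134, 136, 136, 136, 138, 140, 139, 127, 96, 57, 44, 48, 48, 50, 50, 47, 45, 47, 75, 138, 176, 182, 174, 175, 179, 177, 158, 124, 112, 121, 127, 127, 125, 126, 123, 125, 125, 125, 123, 128, 125, 125, 126, 123, 124, 124, 129, 126, 128, 139, 162, 181, 183, 184, 183, 184, 184, 185, 184, 186, 184, 183, 185, 185, 185, 185, 185, 182, 171, 139, 108, 123, 159, 183, 190, 190, 189, 189, 188, 188, 189, 190, 189, 189, 188, 189, 190, 191, 189, 189, 189, 190, 189, 189, 190, 188, 189, 190, 189, 191, 190, 191, 190, 191, 190, 191, 191, 187, 171, 141, 124, 123, 123, 123, 121, 123, 126, 124, 122, 125, 126, 124, 123, 124, 124, 124, 125, 124, 123, 124, 123, 125, 122, 124, 125, 125, 124, 123, 123, 125, 125, 123, 123, 123, 124, 125, 124, 123, 122, 127, 123, 123, 122, 123, 124, 123, 122, 122, 123, 122, 122, 122, 123, 123, 122, 124, 123, 123, 124, 124, 123, 122, 125, 123, 124, 121, 122, 122, 123, 120, 125, 124, 124, 121, 122, 124, 121, 123, 123, 121, 123, 123, 122, 124]
tool [636.2 -20.2 158.7] delta [  -0.3   -0.2 -111.3] yaw -1.46 tilt [-0.06  0.01]
```

Run:
```python
from h import *
a=cv2.imread("pics/w12.png")[40:420,120:520]; s=cv2.imread("pics/s12.png")[170:300,270:403]
o=np.hstack([a,cv2.resize(s,(400,380),interpolation=cv2.INTER_CUBIC)]); cv2.imwrite("pics/c13.png",o)
```

```text
(no output)
```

View pics/c13.png

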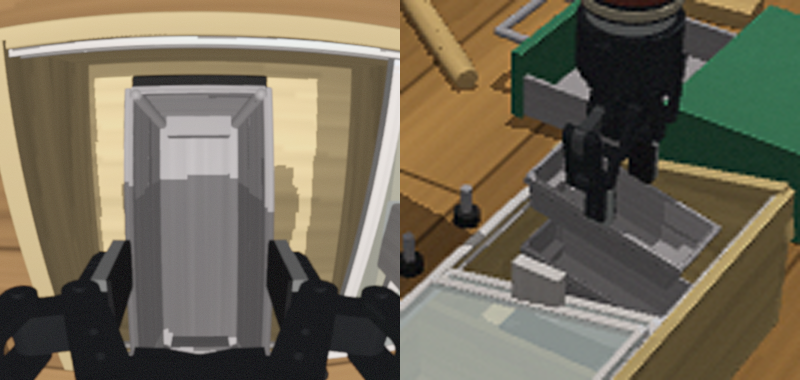

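Request:
play_rows:
  commands:
    - [0, 0, -12, 0, 0, 0]
    - [0, 0, -24, 0, 0, 0]
    - [0, 0, -28, 0, 0, 0]
    - [0, 0, -28, 0, 0, 0]
    - [0, 0, -20, 0, 0, 0]

```text
time: 23.85
tool_pos: [0.6373, -0.0203, 0.2755]
tool_rot: [0.0, 1.0, -0.013, 0.002]
contact_force: [0.1, 0.3, -0.8]
gripper_width: 0.654
grasp_force: 64.2
```

Request:
play_rows:
  commands:
    - [-8, -16, 0, 0, 0, 0.9]
    - [-14, -28, 0, 0, 0, 0]
    - [-16, -34, 0, 0, 0, 0]
    - [-16, -34, 0, 0, 0, 0]
    - [-16, -34, 0, 0, 0, 0]

```text
time: 24.27
tool_pos: [0.5717, 0.1295, 0.2725]
tool_rot: [-0.0, 1.0, -0.021, 0.001]
contact_force: [0.4, -0.1, -0.7]
gripper_width: 0.652
grasp_force: 64.0
```

Request:
play_rows:
  commands:
    - [-16, -34, 0, 0, 0, 0]
    - [-16, -34, 0, 0, 0, 0]
    - [-16, -34, 0, 0, 0, 0]
    - [-14, -28, 0, 0, 0, 0]
    - [-6, -17, 0, 0, 0, 0]

```text
time: 24.68
tool_pos: [0.5087, 0.2809, 0.2726]
tool_rot: [-0.001, 1.0, -0.019, 0.0]
contact_force: [0.1, -0.6, -2.0]
gripper_width: 0.653
grasp_force: 63.7
```

Request:
play_rows:
  commands:
    - [0, 0, 0, 0, 0, 0]
    - [0, 0, 0, 0, 0, 0]
    - [0, 0, 0, 0, 0, 0]
    - [0, 0, 0, 0, 0, 0]

```text
time: 25.02
tool_pos: [0.511, 0.2771, 0.2716]
tool_rot: [0.0, 1.0, -0.021, 0.0]
contact_force: [0.3, -0.3, -1.2]
gripper_width: 0.653
grasp_force: 64.0
```

Run:
```python
from h import *
go([.501,.280,.27]); f=shot("wrist","w14"); t=shot("top","t14"); shot("scene","s14")
g=cv2.cvtColor(f["image"],cv2.COLOR_RGB2GRAY); print(manip.state()["contact_force"].round(1))
for v in (140,160,200,240): 
    r=g[v].astype(int); print(v,[(u,r[u-1],r[u+1]) for u in range(200,440) if abs(r[u+1]-r[u-1])>45])
c=g[90:380,320].astype(int); print([(90+i,c[i-1],c[i+1]) for i in range(1,len(c)-1) if abs(c[i+1]-c[i-1])>28])
t=cv2.cvtColor(t["image"],cv2.COLOR_RGB2GRAY)[185:262,284:364]
for r in t[::3]: print(" ".join("%3d"%x for x in r[::2]))
```

```text
tool [511.  277.1 271.6] delta [-10.1  -2.5   1.6] yaw -2.44 tilt [ 0.02 -0.02]
[ 0.8  0.9 -0.9]
140 []
160 [(227, np.int64(188), np.int64(110)), (228, np.int64(157), np.int64(86)), (236, np.int64(92), np.int64(154)), (237, np.int64(115), np.int64(192)), (238, np.int64(154), np.int64(207)), (252, np.int64(192), np.int64(142)), (253, np.int64(176), np.int64(116)), (285, np.int64(118), np.int64(169)), (286, np.int64(139), np.int64(191)), (350, np.int64(200), np.int64(150)), (351, np.int64(184), np.int64(124)), (383, np.int64(114), np.int64(166)), (384, np.int64(133), np.int64(189)), (395, np.int64(201), np.int64(146)), (396, np.int64(188), np.int64(99)), (397, np.int64(146), np.int64(87)), (403, np.int64(86), np.int64(154)), (404, np.int64(112), np.int64(189)), (405, np.int64(154), np.int64(201))]
200 [(228, np.int64(200), np.int64(141)), (229, np.int64(182), np.int64(98)), (230, np.int64(141), np.int64(85)), (237, np.int64(88), np.int64(147)), (238, np.int64(105), np.int64(183)), (239, np.int64(147), np.int64(203)), (252, np.int64(189), np.int64(133)), (253, np.int64(171), np.int64(10
[... 4649 characters left out ...]
 158 158 157 162 164 162 163 180 136 140 164 173 156 161 161
107 115 148 139 192 192 192 191 191 192 192 192 192 192 192 192 192 192 192 193 192 192 188 188 188 189 189 188 185 184 184 184 191 193 192 181 184 192 192 192
105 119 141 123 120 119 119 119 137 147 144 142 142 143 141 143 138 140 141 142 142 143 149 148 150 141 131 159 159 158 158 175 175 173 173 168 171 178 169 153
 96  97  87  79  90  98  98  96  98  88  79  82  85  87  85  84  85  84  84  86  87  87  88  88  88  87  87  85  87  88  86  85  86  85  64  63  62  62  62  63
106 106 104 105 105 105 103 104 103 102 102 102 103 104 103 102 100 101 100 101 101 102 102 101 102 100 101 106 107 106 107 107 106 108 108 110 111 111 110 112
```

Run:
```python
from h import *
from scipy.optimize import brentq
f=shot("wrist"); f["pR"]=(np.zeros(3),np.eye(3))  # tool coords: x fwd, y right, z down
def T(u,v,z):
    o,d=ray(f,u,v); return o+d*(z-o[2])/d[2]
for v,a,b in((160,237.2,396),(200,238.2,394.4)):
    z=brentq(lambda z:np.linalg.norm(T(a,v,z)-T(b,v,z))-.062,-.08,.1); print(v,"tool z",z,T((a+b)/2,v,z).round(4))
for z in(-.01,0,.01,.02): print(z,T(320,124.5,z).round(4))
g=cv2.cvtColor(f["image"],cv2.COLOR_RGB2GRAY)
for v in(130,180,220,240,260,270):print(v,g[v,222:262:1].tolist(),g[v,376:412].tolist())
```

```text
160 tool z 0.013729227550641557 [ 0.0564 -0.0011  0.0137]
200 tool z 0.013391297306003108 [ 0.0407 -0.0012  0.0134]
-0.01 [ 0.0697  0.0002 -0.01  ]
0 [0.0699 0.0002 0.    ]
0.01 [0.07   0.0002 0.01  ]
0.02 [0.0702 0.0003 0.02  ]
130 [142, 142, 142, 142, 144, 142, 140, 144, 143, 142, 142, 141, 141, 141, 145, 142, 144, 141, 144, 142, 141, 146, 160, 182, 193, 196, 196, 189, 180, 179, 180, 176, 173, 174, 173, 172, 171, 178, 185, 186] [180, 177, 176, 179, 182, 182, 181, 175, 171, 166, 175, 191, 199, 196, 192, 176, 159, 143, 140, 139, 139, 139, 138, 137, 137, 138, 136, 138, 138, 138, 137, 140, 138, 140, 137, 138]
180 [175, 193, 199, 203, 203, 190, 144, 93, 82, 84, 86, 87, 85, 92, 121, 169, 197, 206, 208, 208, 203, 189, 184, 192, 199, 199, 195, 193, 194, 192, 173, 132, 102, 107, 114, 116, 115, 115, 113, 110] [113, 117, 117, 118, 117, 116, 111, 124, 154, 180, 191, 195, 196, 197, 197, 193, 186, 187, 190, 174, 128, 93, 85, 87, 86, 86, 97, 136, 176, 198, 202, 203, 197, 175, 153, 148]
220 [153, 154, 167, 188, 199, 202, 198, 181, 149, 105, 85, 86, 86, 85, 87, 87, 100, 125, 154, 186, 201, 196, 189
[... 641 characters left out ...]
57, 170, 188, 200, 202, 201, 184, 136, 90, 83, 87, 86, 87, 87, 96, 115, 138, 160, 176, 186, 195, 199, 199, 195, 194, 192, 182, 157, 123, 109, 111, 115, 117, 110, 102, 97] [92, 94, 94, 98, 94, 97, 94, 94, 103, 118, 125, 128, 130, 131, 134, 132, 125, 117, 102, 88, 83, 83, 88, 110, 132, 139, 137, 135, 131, 125, 120, 123, 123, 122, 125, 127]
270 [153, 153, 152, 151, 151, 157, 175, 192, 200, 202, 193, 167, 122, 89, 85, 88, 88, 88, 88, 110, 150, 174, 167, 141, 129, 131, 136, 132, 127, 130, 123, 115, 100, 93, 95, 97, 99, 98, 97, 98] [95, 93, 94, 97, 97, 94, 93, 93, 105, 120, 126, 128, 130, 132, 133, 131, 127, 116, 98, 90, 84, 88, 101, 123, 135, 139, 138, 129, 116, 104, 122, 150, 162, 163, 164, 163]
```

Run:
```python
from h import *
from scipy.optimize import brentq
f=shot("wrist"); f["pR"]=(np.zeros(3),np.eye(3))
def T(u,v,z):
    o,d=ray(f,u,v); return o+d*(z-o[2])/d[2]
for v,a,b in((130,243.6,392.8),(180,243.9,392.3),(240,244.2,392.5)):
    z=brentq(lambda z:np.linalg.norm(T(a,v,z)-T(b,v,z))-.062,-.08,.1); print(v,"tool z",round(z,4),T((a+b)/2,v,z).round(4))
g=cv2.cvtColor(f["image"],cv2.COLOR_RGB2GRAY); print(g[330:400,320].tolist())
for v in (370,378): print([T(320,v,z).round(4) for z in(-.02,-.01,0,.01)])
f=shot("wrist"); print([onz(f,u,150,.058).round(3) for u in (228,404)],[onz(f,u,150,.018).round(3) for u in (237,397)])
```

```text
130 tool z 0.0247 [ 0.068  -0.0005  0.0247]
180 tool z 0.0228 [ 0.0474 -0.0005  0.0228]
240 tool z 0.0171 [ 0.0233 -0.0004  0.0171]
[138, 137, 137, 139, 137, 137, 137, 138, 137, 136, 138, 137, 136, 137, 136, 137, 138, 139, 138, 138, 139, 138, 138, 137, 137, 139, 137, 138, 137, 137, 136, 140, 137, 138, 139, 138, 136, 138, 138, 138, 137, 139, 139, 138, 139, 131, 111, 93, 84, 87, 87, 85, 88, 87, 86, 88, 100, 118, 133, 137, 137, 139, 131, 100, 54, 31, 33, 29, 29, 25]
[array([-0.0146,  0.0002, -0.02  ]), array([-0.022 ,  0.0002, -0.01  ]), array([-0.0295,  0.0002,  0.    ]), array([-0.0369,  0.0002,  0.01  ])]
[array([-0.0183,  0.0002, -0.02  ]), array([-0.0261,  0.0002, -0.01  ]), array([-0.0339,  0.0002,  0.    ]), array([-0.0417,  0.0002,  0.01  ])]
[array([0.566, 0.36 , 0.058]), array([0.559, 0.196, 0.058])] [array([0.564, 0.361, 0.018]), array([0.557, 0.195, 0.018])]
```

Request:
play_rows:
  commands:
    - [-13, -2.5, 20, 0, 0, 0]
    - [0, 0, 30, 0, 0, 0]
    - [0, 0, 30, 0, 0, 0]
    - [0, 0, 25, 0, 0, 0]
    - [0, 0, 15, 0, 5, 0]

```text
time: 25.73
tool_pos: [0.4979, 0.2799, 0.1477]
tool_rot: [0.002, 0.999, -0.021, 0.042]
contact_force: [0.2, 0.0, -1.1]
gripper_width: 0.653
grasp_force: 63.9
```

Request:
play_rows:
  commands:
    - [0, 0, 0, 0, 5, 0]
    - [0, 0, 0, 0, 0, 0]
    - [0, 0, 0, 0, 0, 0]
    - [0, 0, 0, 0, 0, 0]

```text
time: 26.07
tool_pos: [0.4985, 0.2814, 0.1528]
tool_rot: [0.001, 0.996, -0.021, 0.088]
contact_force: [-0.2, 0.7, -0.4]
gripper_width: 0.652
grasp_force: 64.0
```

Run:
```python
from h import *
go([.498,.280,.07]); f=shot("wrist","w15"); g=cv2.cvtColor(f["image"],cv2.COLOR_RGB2GRAY); print(manip.state()["contact_force"].round(1))
for v in(135,180,230,260):print(v,g[v,205:262].tolist(),g[v,376:430].tolist())
print(g[0:150,320].tolist())
```

```text
tool [498.5 281.4 152.8] delta [-14.9   1.5  81.5] yaw -2.38 tilt [ 9.99 -0.35]
[ 1.   0.4 -1.1]
135 [138, 138, 138, 138, 139, 137, 137, 137, 137, 138, 136, 137, 136, 139, 136, 138, 137, 137, 136, 137, 135, 138, 136, 136, 137, 134, 136, 137, 136, 139, 138, 137, 139, 136, 138, 138, 138, 139, 139, 152, 174, 191, 197, 193, 174, 157, 168, 180, 186, 192, 195, 196, 191, 184, 171, 150, 127] [166, 173, 174, 177, 189, 189, 180, 175, 176, 170, 174, 189, 197, 195, 179, 147, 126, 132, 135, 136, 134, 134, 134, 135, 134, 135, 135, 137, 133, 135, 134, 137, 136, 136, 136, 136, 136, 134, 134, 134, 132, 134, 134, 135, 135, 134, 133, 133, 136, 133, 134, 135, 133, 133]
180 [85, 87, 84, 84, 94, 116, 145, 180, 196, 202, 203, 206, 205, 203, 202, 199, 199, 201, 205, 205, 203, 203, 201, 201, 202, 202, 201, 202, 203, 206, 206, 207, 205, 205, 204, 203, 203, 204, 201, 193, 191, 196, 197, 195, 192, 191, 189, 172, 135, 106, 108, 110, 112, 110, 110, 111, 108] [111, 113, 114, 115, 114, 112, 109, 122, 149, 177, 190, 192, 196, 198, 197, 192, 185, 185, 200, 209, 208, 207, 208, 206, 207, 208, 206, 206, 205, 207, 205, 2
[... 1272 characters left out ...]
 134, 137, 136, 135, 135, 134, 136, 134, 136, 135, 133, 136, 135, 137, 138, 137, 136, 136, 137, 135, 135, 135, 136, 135, 135, 135, 136, 135, 136, 135, 135, 136, 136, 135, 135, 136, 135, 136, 137, 136, 135, 138, 134, 138, 136, 137, 137, 138, 136, 137, 135, 136, 135, 135, 135, 136, 137, 136, 137, 137, 137, 137, 138, 137, 137, 139, 141, 139, 139, 140, 141, 137, 139, 138, 140, 139, 140, 139, 140, 138, 141, 138, 140, 140, 141, 140, 140, 140, 141, 138, 141, 140, 140, 141, 140, 141, 139, 141, 141, 140, 140, 138, 139, 140, 139, 138, 136, 138, 137, 137, 138, 137, 138, 138, 142, 164, 188, 196, 193, 191, 195, 198, 182, 139, 103, 106, 118, 122, 121, 118, 120, 119, 120, 121, 121, 120, 121, 120, 118, 106]
```

Run:
```python
from h import *
im=cv2.imread("pics/w15.png")[:,:,::-1]
for v in (10,60,100,115,122): print(v,im[v,320],im[v,250],im[v,180],im[v,460])
s=cv2.imread("pics/s14.png")
f=shot("wrist")
for v in (10,60,100,124): print(v, onz(f,320,v,.095).round(3),onz(f,320,v,.018).round(3))
```

```text
10 [ 96 155 122] [ 97 158 124] [101 158 126] [ 96 154 120]
60 [ 99 156 124] [ 99 159 127] [ 95 154 122] [ 93 151 119]
100 [102 163 128] [100 160 126] [102 160 127] [ 97 153 122]
115 [101 159 126] [ 96 158 124] [ 98 159 125] [ 96 153 122]
122 [ 99 160 126] [101 160 127] [ 99 159 124] [ 96 153 122]
10 [0.651 0.275 0.095] [0.694 0.273 0.018]
60 [0.619 0.276 0.095] [0.649 0.275 0.018]
100 [0.595 0.277 0.095] [0.616 0.276 0.018]
124 [0.582 0.278 0.095] [0.597 0.277 0.018]
```

Request:
play_rows:
  commands:
    - [-2.6, 0, 14.8, 0, 0, 0]
    - [-3.5, 0, 19.7, 0, 0, 0]
    - [-2.6, 0, 14.8, 0, 0, 0]
    - [-1.7, 0, 9.8, 0, 0, 0]
    - [0, 0, 0, 0, 0, 0]

```text
time: 26.58
tool_pos: [0.4972, 0.2806, 0.0897]
tool_rot: [0.002, 0.996, -0.021, 0.086]
contact_force: [-1.4, -0.1, -0.9]
gripper_width: 0.587
grasp_force: 0.0
```

Request:
play_rows:
  commands:
    - [-0.9, 0, 4.9, 0, 0, 0]
    - [-0.9, 0, 4.9, 0, 0, 0]
    - [0, 0, 0, 0, 0, 0]
    - [0, 0, 0, 0, 0, 0]

```text
time: 26.92
tool_pos: [0.4977, 0.2812, 0.0817]
tool_rot: [0.002, 0.996, -0.021, 0.087]
contact_force: [0.1, 0.2, -0.1]
gripper_width: 0.584
grasp_force: 0.0
```

Request:
play_rows:
  commands:
    - [-0.5, 0, 3, 0, 0, 0]
    - [0, 0, 0, 0, 0, 0]

```text
time: 27.08
tool_pos: [0.4975, 0.2812, 0.0783]
tool_rot: [0.002, 0.996, -0.021, 0.087]
contact_force: [0.6, -0.8, -0.2]
gripper_width: 0.585
grasp_force: 0.0
```

Request:
play_rows:
  commands:
    - [-0.5, 0, 3, 0, 0, 0]
    - [0, 0, 0, 0, 0, 0]

```text
time: 27.25
tool_pos: [0.4973, 0.281, 0.0748]
tool_rot: [0.002, 0.996, -0.021, 0.087]
contact_force: [-0.3, 0.8, -1.0]
gripper_width: 0.582
grasp_force: 0.0
```

Request:
play_rows:
  commands:
    - [1.7, 0, -9.8, 0, 0, 0]
    - [3.5, 0, -19.7, 0, 0, 0]
    - [7, 0, -39, 0, 0, 0]
    - [7, 0, -39, 0, 0, 0]
    - [7, 0, -39, 0, 0, 0]
  hand: 85

```text
time: 27.67
tool_pos: [0.4974, 0.2809, 0.2262]
tool_rot: [0.002, 0.996, -0.02, 0.087]
contact_force: [1.5, 1.4, 0.5]
gripper_width: 0.996
grasp_force: 0.0
```

Request:
play_rows:
  commands:
    - [5, 0, -30, 0, 0, 0]
    - [0, 0, 0, 0, -5, 0]
    - [0, 0, 0, 0, -5, 0]
    - [-40, 0, 0, 0, 0, 0]
    - [0, 0, 0, 0, 0, 0]

```text
time: 28.08
tool_pos: [0.4533, 0.2822, 0.2495]
tool_rot: [0.002, 1.0, -0.02, -0.006]
contact_force: [0.3, 0.1, -0.1]
gripper_width: 0.996
grasp_force: 0.0
```

Request:
play_rows:
  commands:
    - [0, 0, 0, 0, 0, 0]
    - [0, 0, 0, 0, 0, 0]

```text
time: 28.25
tool_pos: [0.4579, 0.283, 0.2558]
tool_rot: [-0.0, 1.0, -0.02, 0.001]
contact_force: [-0.9, 0.4, 0.3]
gripper_width: 0.994
grasp_force: 0.0
```

Run:
```python
from h import *
go([.5,.28,.2]); f=shot("wrist","w16"); g=cv2.cvtColor(f["image"],cv2.COLOR_RGB2GRAY); print(manip.state()["contact_force"].round(1))
s=cv2.resize(g[60:340,180:460],(70,47),interpolation=cv2.INTER_AREA)
for r in s: print("".join(" .:-=+*#%@"[min(9,int(x)//24)] for x in r))
```

```text
tool [457.9 283.  255.8] delta [42.   1.3 55.9] yaw -2.33 tilt [0.14 0.05]
[-0.  -0.2  0.5]
++++++++++++++++++++++++++++++++++++++++++++++++++++++++++++++++++++++
++++++++++++++++++++++++++++++++++++++++++++++++++++++++++++++++++++++
+++++++++++=================------===========================+++++++++
++++=-::::==--++++++=--------------=++++++++++++++++++++---=::::-=++++
+++++++=--*+--+++++#==--+++++***===**+++++++++++++++++++--+*---=======
++++======#*--***###===*#########*=*##############******=-+#*+++++++*+
====++++++#*--#%%%%#===*%%#%#%%#%#=*#%%%%%%%%%%%%%%%%%%#=-+#*******+++
**+++++***#*--#%%%%#===*%%%%%%%%%#=*#%%%%%%%%%%%%%%%%%%#=-+#******+*++
**********#*--*%%%%#===*%%%%%%%%%#=+#%%%%%%%%%%%%%%%%%%#=-+#*+++++++++
**********#*--*%%%%#+==*%%%%%%%%%#=+#%%%%%%%%%%%%%%%%%%#=-+#**********
**********#*--*%%%%#+==*%%%%%%%%%#=+#%%%%%%%%%%%%%%%%%%#=-+#**********
**********#*--*%%%%#+==*%%%%%%%%%#=+#%%%%%%%%%%%%%%%%%%#--*#++++++++++
*********+#*--#%%%%#+==*%%%%%%%%%#=+#%%%%%%%%%%%%%%%%%%#--*#++++++++++
++++++++++#*--*%%%%#+==+%%%%%%%%%#=+#%%%%%%%%%%%%%%%%%%#--*#********++
+++++*****##--
[... 1628 characters left out ...]
############*##+=====================##********===***********
##*===-=#############*##*********===+*********##********+==+**=-===**#
*+---. :**************##*********+===*********##+*******+===+*. .--=*#
----.  .*****########*##******++++====*******+##++=*++========   .----
---.    +*************########*+==+*###############+=========:    .---
--.     =***************************++++***++**#%%#+=========:     .--
-.      -***************************+===+*+=+####*=========--.      .-
.       :****************************+=====++++++===========-.       .
        :*****************************+====+++++==-----------.        
        -+++++++++++++++++++++++++++++=-==++++=--------------.       .
```

Run:
```python
from h import *
f=shot("wrist"); g=cv2.cvtColor(f["image"],cv2.COLOR_RGB2GRAY)
for v in (100,150,200,215):print(v,g[v,225:335].tolist())
print(g[60:260,290].tolist())
```

```text
100 [183, 150, 104, 78, 77, 80, 82, 77, 76, 76, 92, 129, 168, 187, 195, 197, 197, 195, 194, 193, 194, 195, 195, 194, 194, 194, 192, 193, 193, 196, 193, 186, 184, 182, 178, 164, 129, 104, 100, 103, 102, 105, 104, 103, 97, 97, 100, 102, 134, 175, 193, 195, 196, 198, 198, 200, 201, 198, 197, 196, 197, 196, 199, 201, 203, 204, 204, 202, 199, 199, 198, 200, 203, 201, 200, 200, 200, 200, 201, 200, 200, 198, 193, 195, 198, 200, 204, 205, 197, 168, 127, 107, 102, 102, 106, 108, 120, 151, 177, 186, 180, 171, 185, 198, 200, 200, 200, 198, 195, 194]
150 [189, 178, 144, 98, 77, 77, 77, 78, 78, 78, 79, 97, 133, 172, 192, 195, 198, 197, 194, 193, 193, 194, 197, 195, 194, 194, 194, 194, 194, 195, 192, 186, 181, 185, 189, 178, 151, 114, 99, 99, 102, 101, 104, 102, 100, 97, 100, 100, 108, 145, 181, 195, 196, 194, 195, 196, 197, 195, 194, 194, 194, 194, 194, 196, 198, 202, 202, 198, 196, 195, 195, 195, 197, 196, 198, 198, 197, 199, 198, 200, 199, 196, 195, 195, 196, 198, 202, 202, 196, 165, 127, 104, 100, 101, 103, 104, 113, 144, 174, 185, 182, 176, 184, 194, 198, 199, 197, 193, 193, 193]
200 [187, 19
[... 1270 characters left out ...]
204, 203, 204, 203, 203, 204, 203, 202, 203, 203, 202, 203, 202, 204, 202, 201, 203, 202, 203, 202, 202, 201, 201, 202, 201, 201, 201, 202, 203, 202, 201, 201, 201, 202, 201, 200, 201, 202, 201, 201, 200, 202, 202, 200, 200, 200, 201, 201, 200, 200, 200, 200, 200, 200, 199, 200, 198, 200, 199, 199, 200, 200, 199, 199, 199, 199, 200, 197, 198, 198, 198, 198, 198, 199, 197, 199, 198, 196, 198, 197, 197, 198, 198, 197, 198, 195, 190, 162, 122, 125, 155, 157, 138, 126, 124, 126, 126, 125, 121, 110, 93, 86, 85, 86, 86, 85, 85, 84, 86, 90, 103, 118, 125, 125, 128, 131, 129, 129, 130, 127, 128, 128, 121, 91, 61, 50, 55, 51, 51, 53, 55, 54, 49, 51, 51, 47, 52, 54, 52, 52, 52, 56, 55, 66, 83, 97, 96]
```

Run:
```python
from h import *
f=shot("wrist")
for n,a in {"L":[(256,100),(256.5,150),(258.5,200)],"R":[(326,100),(326,150),(327,200)],"near":[(290,223),(290,228)],"far":[(290,73),(290,85)],"drawer front in top":[(290,236)],"innerfar":[(290,88)],"nearlug":[(290,201)]}.items(): print(n,[onz(f,u,v,.056).round(4).tolist() for u,v in a], [onz(f,u,v,.020).round(4).tolist() for u,v in a])
print(onz(f,290,236,.085),onz(f,236,150,.018),onz(f,400,150,.018))
im=f["image"]; print([im[v,290].tolist() for v in (70,73,75,78,82,86,90,230,233)])
```

```text
L [[0.5582, 0.335, 0.056], [0.5132, 0.337, 0.056], [0.4677, 0.3383, 0.056]] [[0.5618, 0.3409, 0.02], [0.5119, 0.3432, 0.02], [0.4614, 0.3446, 0.02]]
R [[0.5545, 0.2733, 0.056], [0.51, 0.2752, 0.056], [0.4649, 0.276, 0.056]] [[0.5577, 0.2726, 0.02], [0.5083, 0.2746, 0.02], [0.4583, 0.2756, 0.02]]
near [[0.4449, 0.3107, 0.056], [0.4402, 0.311, 0.056]] [[0.4361, 0.3141, 0.02], [0.4309, 0.3144, 0.02]]
far [[0.5805, 0.3038, 0.056], [0.5696, 0.3042, 0.056]] [[0.5865, 0.3064, 0.02], [0.5744, 0.3069, 0.02]]
drawer front in top [[0.4325, 0.3115, 0.056]] [[0.4224, 0.3149, 0.02]]
innerfar [[0.5668, 0.3044, 0.056]] [[0.5714, 0.307, 0.02]]
nearlug [[0.4654, 0.3095, 0.056]] [[0.4589, 0.3127, 0.02]]
[0.44065314 0.30873885 0.085     ] [0.51333702 0.36442235 0.018     ] [0.50639434 0.20054204 0.018     ]
[[93, 151, 118], [91, 147, 115], [67, 102, 81], [93, 90, 91], [91, 88, 89], [125, 121, 121], [191, 186, 186], [129, 127, 127], [131, 126, 128]]
```

Request:
play_rows:
  commands:
    - [21, 33, 0, 0, 0, 0]
    - [21, 33, 0, 0, 0, 0]
    - [21, 33, 0, 0, 0, 0]
    - [21, 33, 0, 0, 0, 0]
    - [21, 33, 0, 0, 0, 0]

```text
time: 28.82
tool_pos: [0.5571, 0.1118, 0.256]
tool_rot: [-0.0, 1.0, -0.021, 0.001]
contact_force: [1.6, 0.6, 0.4]
gripper_width: 0.994
grasp_force: 0.0
```

Request:
play_rows:
  commands:
    - [21, 33, 0, 0, 0, 0]
    - [21, 33, 0, 0, 0, 0]
    - [21, 33, 0, 0, 0, 0]
    - [20, 32, 0, 0, 0, 0]
    - [0, 0, 0, 0, 0, 0]

```text
time: 29.23
tool_pos: [0.6359, -0.0267, 0.2554]
tool_rot: [0.001, 1.0, -0.024, 0.001]
contact_force: [0.1, -0.0, -0.4]
gripper_width: 0.996
grasp_force: 0.0
```

Request:
play_rows:
  commands:
    - [0, 0, 0, 0, 0, -0.8]
    - [0, 0, 0, 0, 0, 0]
    - [0, 0, 0, 0, 0, 0]
    - [0, 0, 0, 0, 0, 0]

```text
time: 29.57
tool_pos: [0.633, -0.0195, 0.255]
tool_rot: [-0.0, 1.0, -0.013, 0.0]
contact_force: [-0.2, 0.1, -0.5]
gripper_width: 0.992
grasp_force: 0.0
```

Run:
```python
from h import *
go([.636,-.02,.25]); f=shot("wrist","w17"); g=cv2.cvtColor(f["image"],cv2.COLOR_RGB2GRAY)
s=cv2.resize(g[90:330,220:420],(66,48),interpolation=cv2.INTER_AREA)
for r in s: print("".join(" .:-=+*#%@"[min(9,int(x)//24)] for x in r))
for v in (140,180,220,260): print(v,g[v,255:385].tolist())
print(g[95:320,320].tolist())
```

```text
tool [633.  -19.5 255. ] delta [3.  0.4 5. ] yaw -1.47 tilt [0.04 0.  ]
%%%%%%%%%#####%%%%%%%%%%%%%%%%%%%#########%%%%##########%%%%%%%%%%
%%%%%@@@@@@@@@@@@@@@@@@@@@@@@@@@@%%%%%%@@@@@@@@@@@@@@@@@@@@@@@@@@@
**++++++++============================================+++++++*****
---===========++++++++++++++++++++++++++++++++++++++==============
---===********+++*+*++++++++++++++++++++++++++++++++++++++++++++++
---===***#####%%*--------------------------------+************++++
---===*%@@@@@@@@*::::.::::::::::::::::::::::::::.+@@@@@@@@@%%%****
---===*%@@@@@@@%*::::+*#####################+:::.+%%%%%%%@%@%%****
---===*%@@@@@@@@*::::*##******************##*::..+%%%%%%%@@@@@#***
---===*%@@@@@@@@*::.:#*+=++++++++++++++++++**:::.*@@@@@@@@@@@@#***
---===*%@@@@@@@@*:..:#*=++=+++++++++++++++=**:::.*@@@@@@@@@@@@#***
---===*%@@@@@@@@*::.:#*==++*##########*++==**::::*@@@@@@@@@@@@****
---===*%@@@@@@@@#::.:#*===*############*===**::.:*@@@@@@@@%%%%#***
---===*#@@@@@@@@*:..-#*===##***#******##===*#::::*@@@@@@@@@@@@#***
---===*#@@@@@@@@#:::-#*===##%##%%%%%%#%#===*#-:::#@@@@@@@@@@@@#***
----==*%@@@@@@@@#:..-#*
[... 5057 characters left out ...]
 192, 192, 191, 191, 192, 191, 193, 192, 192, 192, 193, 193, 189, 173, 143, 125, 128, 126, 127, 128, 128, 126, 127, 126, 125, 127, 128, 126, 128, 127, 127, 126, 125, 124, 125, 127, 128, 127, 125, 125, 125, 126, 128, 126, 126, 127, 125, 126, 127, 125, 128, 125, 126, 125, 126, 125, 128, 127, 126, 127, 125, 125, 124, 125, 127, 126, 126, 126, 125, 127, 128, 126, 126, 124, 127, 124, 125, 127, 124, 127, 127, 125, 126, 126, 128, 126, 125, 126, 126, 126, 124, 118, 105, 96, 105, 118, 127, 123, 124, 125, 123, 122, 123, 116, 100, 86, 81, 78, 84, 83, 83, 81, 79, 88, 136, 184, 196, 190, 161, 117, 89, 91, 92, 92, 96, 97, 96, 95, 97, 95, 95, 96, 92, 95, 93, 97, 97, 98, 99, 97, 105, 142, 181, 187, 167, 133]
```

Run:
```python
from h import *
from scipy.optimize import brentq
f=shot("wrist")
for v,a,b in((140,282.9,356.1),(180,282.8,356.7),(220,282.9,356.8),(260,283.1,356.8)):
    z=brentq(lambda z:np.linalg.norm(onz(f,a,v,z)-onz(f,b,v,z))-.062,.0,.15); print(v,round(z,4),onz(f,(a+b)/2,v,z).round(4))
print([onz(f,320,124.5,z)[0].round(4) for z in(.05,.068,.084)],[onz(f,320,294,z)[0].round(4) for z in(.05,.068,.084,.1)])
```

```text
140 0.0677 [ 0.6934 -0.0212  0.0677]
180 0.0754 [ 0.6601 -0.0206  0.0754]
220 0.0825 [ 0.6273 -0.0198  0.0825]
260 0.0911 [ 0.5949 -0.019   0.0911]
[np.float64(0.7069), np.float64(0.7066), np.float64(0.7063)] [np.float64(0.5444), np.float64(0.5527), np.float64(0.5602), np.float64(0.5677)]
```

Request:
play_rows:
  commands:
    - [20, 0, 20, 0, 0, 0]
    - [22, 0, 30, 0, 0, 0]
    - [0, 0, 30, 0, 0, 0]
    - [0, 0, 30, 0, 0, 0]
    - [0, 0, 25, 0, 0, 0]
  hand: 0

```text
time: 30.08
tool_pos: [0.6746, -0.0209, 0.117]
tool_rot: [-0.0, 1.0, -0.013, -0.001]
contact_force: [-0.3, 0.8, -0.6]
gripper_width: 0.29
grasp_force: 0.0
```

Request:
play_rows:
  commands:
    - [0, 0, 20, 0, 0, 0]
    - [0, 0, 12, 0, 0, 0]
    - [0, 0, 10, 0, 0, 0]
    - [0, 0, 6, 0, 0, 0]
    - [0, 0, 0, 0, 0, 0]

```text
time: 30.5
tool_pos: [0.675, -0.0216, 0.0709]
tool_rot: [-0.0, 1.0, -0.013, -0.0]
contact_force: [-0.0, 0.4, -0.3]
gripper_width: 0.003
grasp_force: 0.0
```

Request:
play_rows:
  commands:
    - [3, 0, 0, 0, 0, 0]
    - [3, 0, 0, 0, 0, 0]
    - [3, 0, 0, 0, 0, 0]
    - [0, 0, 0, 0, 0, 0]

```text
time: 30.83
tool_pos: [0.6858, -0.0223, 0.073]
tool_rot: [0.0, 1.0, -0.014, 0.001]
contact_force: [0.2, 1.3, 0.5]
gripper_width: 0.003
grasp_force: 0.0
```

Request:
play_rows:
  commands:
    - [2, 0, 0, 0, 0, 0]
    - [2, 0, 0, 0, 0, 0]
    - [0, 0, 0, 0, 0, 0]

```text
time: 31.08
tool_pos: [0.6887, -0.0223, 0.0717]
tool_rot: [0.0, 1.0, -0.014, 0.0]
contact_force: [-0.9, -0.1, -0.7]
gripper_width: 0.0
grasp_force: 0.0
```

Request:
play_rows:
  commands:
    - [2, 0, 0, 0, 0, 0]
    - [1, 0, 0, 0, 0, 0]
    - [0, 0, 0, 0, 0, 0]

```text
time: 31.33
tool_pos: [0.6911, -0.0223, 0.0714]
tool_rot: [-0.0, 1.0, -0.014, -0.0]
contact_force: [-2.1, -0.2, 0.2]
gripper_width: -0.003
grasp_force: 0.8
```

Request:
play_rows:
  commands:
    - [2, 0, 0, 0, 0, 0]
    - [1, 0, 0, 0, 0, 0]
    - [0, 0, 0, 0, 0, 0]

```text
time: 31.58
tool_pos: [0.6944, -0.0224, 0.0713]
tool_rot: [-0.0, 1.0, -0.014, -0.0]
contact_force: [-0.6, -0.2, -0.3]
gripper_width: 0.002
grasp_force: 0.5
```

Request:
play_rows:
  commands:
    - [1, 0, 0, 0, 0, 0]
    - [1, 0, 0, 0, 0, 0]
    - [0, 0, 0, 0, 0, 0]

```text
time: 31.83
tool_pos: [0.6964, -0.0224, 0.0714]
tool_rot: [-0.0, 1.0, -0.014, 0.0]
contact_force: [-0.5, 0.4, -0.6]
gripper_width: -0.003
grasp_force: 0.4
```

Request:
play_rows:
  commands:
    - [1, 0, 0, 0, 0, 0]
    - [1, 0, 0, 0, 0, 0]
    - [0, 0, 0, 0, 0, 0]

```text
time: 32.08
tool_pos: [0.6986, -0.0225, 0.0715]
tool_rot: [-0.0, 1.0, -0.014, 0.0]
contact_force: [-0.4, 0.4, 0.2]
gripper_width: -0.0
grasp_force: 0.3
```

Request:
play_rows:
  commands:
    - [1, 0, 0, 0, 0, 0]
    - [1, 0, 0, 0, 0, 0]
    - [0, 0, 0, 0, 0, 0]

```text
time: 32.33
tool_pos: [0.7005, -0.0226, 0.0716]
tool_rot: [-0.0, 1.0, -0.014, 0.0]
contact_force: [-0.7, 0.5, 0.2]
gripper_width: 0.003
grasp_force: 0.5
```

Create tr.py:
```python
from h import *
from scipy.optimize import brentq
go([.633,-.02,.255]); f=shot("wrist"); g=cv2.cvtColor(f["image"],cv2.COLOR_RGB2GRAY).astype(float)
def edge(l,i0,s):  # from centre outwards find last rise before black mat
    pass
for v in (130,140,160,180,200,220,240,260,280):
    r=g[v]; m=r<58
    # mat (black) next to rim: search outward from centre for first black px
    L=[u for u in range(318,200,-1) if m[u]]; Rr=[u for u in range(320,440) if m[u]]
    if not L or not Rr: print(v,"none"); continue
    def sub(u,s):
        hi=max(r[u+s*k] for k in range(1,5)); th=(r[u]+hi)/2
        for k in range(0,5):
            a,b=r[u+s*k],r[u+s*(k+1)]
            if a<th<=b: return u+s*(k+(th-a)/(b-a))
    a,b=sub(L[0],1),sub(Rr[0],-1)
    try: z=brentq(lambda z:np.linalg.norm(onz(f,a,v,z)-onz(f,b,v,z))-.062,.0,.2); print(v,round(a,1),round(b,1),round(z,4),onz(f,(a+b)/2,v,z).round(4))
    except Exception as e: print(v,a,b,e)
s=cv2.resize(g[90:350,220:420],(66,52),interpolation=cv2.INTER_AREA)
for r in s: print("".join(" .:-=+*#%@"[min(9,int(x)//24)] for x in r))
```

```text
(no output)
```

Request:
play_rows:
  commands:
    - [-4, 0, -4, 0, 0, 0]
    - [0, 0, -20, 0, 0, 0]
    - [0, 0, -35, 0, 0, 0]
    - [-20, 0, -35, 0, 0, 0]
    - [-20, 0, -35, 0, 0, 0]

```text
time: 32.75
tool_pos: [0.6561, -0.0214, 0.202]
tool_rot: [-0.0, 1.0, -0.014, 0.0]
contact_force: [0.6, 0.3, -0.2]
gripper_width: -0.002
grasp_force: 0.0
```

Request:
play_rows:
  commands:
    - [-22, 0, -30, 0, 0, 0]
    - [0, 0, -24, 0, 0, 0]
    - [0, 0, 0, 0, 0, 0]
    - [0, 0, 0, 0, 0, 0]
  hand: 85

```text
time: 33.08
tool_pos: [0.6353, -0.0209, 0.2577]
tool_rot: [0.0, 1.0, -0.014, 0.003]
contact_force: [0.3, 0.3, 0.3]
gripper_width: 0.565
grasp_force: 0.0
```

```bash
python3 tr.py
```

```text
tool [635.3 -20.9 257.7] delta [-2.4 -0.8  2.7] yaw -1.56 tilt [ 0.35 -0.05]
130 281.5 353.5 0.0646 [ 0.7054 -0.0214  0.0646]
140 281.5 353.8 0.067 [ 0.6967 -0.0214  0.067 ]
160 281.5 354.4 0.0714 [ 0.6797 -0.0211  0.0714]
180 281.4 354.6 0.0757 [ 0.6631 -0.0207  0.0757]
200 281.3 354.1 0.077 [ 0.6461 -0.02    0.077 ]
220 281.4 354.7 0.0828 [ 0.63   -0.0198  0.0828]
240 282.0 354.6 0.0844 [ 0.613  -0.0196  0.0844]
260 282.3 354.7 0.0886 [ 0.5964 -0.0192  0.0886]
280 259.4918032786885 378.4166666666667 f(a) and f(b) must have different signs
%%%%%%%%%%%%%%%%%%%%%%%%%%%%%%%%%%%%%%%%%%%%%%%%%%%%%%%%%%%%%%%%%%
%%%%%%%%%%%#####%#%%%%%%%%%%%%%%########%%%%%%########%%#%%%%%%%%%
%%%%@@@@@@@@@@@@@@@@@@@@@@@@@@@%%%%%%%%%%%@@@@@@@@@@@@@@@@@@@@@@@@
***+++++++===============================================+++++++**
---===+++++++++++++++++++++++++++++++++++++++++++++++++++++++=====
---==+**********+++++***********************++++++++++++++++++++++
---==+*###%%%%%%=:::=######################*-:::-############*++++
---==+#@@@@@@@@%-...+#*++++++++++++++++++**#-...-%@@@@@@@@@@@#****
---==+*%@@@@@@@%-
[... 2230 characters left out ...]
-==========-----.   :----:...*
...:----:    .-==================---========--------.   .:----...:
..:----:.    .----------------------------====-====-.    .-----...
..-----.     .-==========------=-=====-------------:      :-----..
.:-===:.     .=+++++++++++++**************+++++++++=      .-===-:.
...:++-.     .=+++++*****************************++=.    ..=++:...
....-+-.     :*****#@@@@@@@@@@@@@@@@@@@@@@@@@@@@@##*.    ..=+:....
.........   .=***==+***********#######**********+***-    .........
.........   :++++------------------------------=+***+.   .........
.........  .-=-:::-----------------------------=+***+-  ..........
.........  .-.....:=--------------:.  ..-------=+++++=.  .........
```

Request:
play_rows:
  commands:
    - [0, 0, 0, 0, -6.2, 0]
    - [0, 0, 0, 0, -6.2, 0]
    - [25, -0.8, 0, 0, 0, 0]
    - [25, 0, 0, 0, 0, 0]
    - [0, 0, 25, 0, 0, 0]
  hand: 85

```text
time: 33.55
tool_pos: [0.6825, -0.0216, 0.2194]
tool_rot: [-0.001, 0.994, -0.014, -0.105]
contact_force: [-0.3, 0.3, 0.7]
gripper_width: 0.995
grasp_force: 0.0
```

Request:
play_rows:
  commands:
    - [0, 0, 35, 0, 0, 0]
    - [0, 0, 30, 0, 0, 0]
    - [0, 0, 20, 0, 0, 0]
    - [0, 0, 0, 0, 0, 0]
    - [0, 0, 0, 0, 0, 0]

```text
time: 33.97
tool_pos: [0.6578, -0.0204, 0.1328]
tool_rot: [-0.002, 0.994, -0.013, -0.111]
contact_force: [0.3, 0.1, 0.7]
gripper_width: 0.992
grasp_force: 0.0
```

```bash
sed -i 's/(130,140,160,180,200,220,240,260,280)/(80,100,120,140,160,180,200,220,240)/' tr.py; python3 tr.py; python3 -c "
from h import *
go([.6475,-.0201,.081])"
```

```text
tool [657.8 -20.4 132.8] delta [ -51.1    0.2 -113.7] yaw -1.55 tilt [-12.64   0.39]
80 none
100 none
120 none
140 none
160 257.7 379.9 0.0646 [ 0.6964 -0.0211  0.0646]
180 258.5 379.7 0.067 [ 0.6865 -0.021   0.067 ]
200 259.3 378.9 0.0687 [ 0.6762 -0.0207  0.0687]
220 260.3 378.6 0.0714 [ 0.6661 -0.0206  0.0714]
240 261.4 377.9 0.0737 [ 0.6554 -0.0204  0.0737]
==================================================================
==================================================================
==================================================================
========+++++++++++++++++++++++++++++++++++++++++++++++++=========
*******************************************************+++++++++++
********************+*+*++*++***+**+**+++++*++++++++++++++++++++++
*+**++++++++++++++++++++++++++++++++++++++++++++++++++++++++++++++
#+++++++++++++++++++++++++++++++++++++++++++++++++++++++++++++++++
#+++++++++++++++++++++++++++++++++++++++++++++++++++++++++++++++++
#+++++++++++++++++++++++++++++++++++*+++++++++++++++++++++++++++++
%%************##################################################**
[... 2126 characters left out ...]
=#%=.=+#%%%%%%%%%%
+#%%%%%%%#**+::##+====-=+++++++++++++++++++=====+#%=:+*%%%%%%%%%%%
+*%%%%%%%#***++##*====-=+++++++++++++++++++-====+##*++#%%%%%%%@@@@
=*%%%%%%%%%%%#**%*===--=++=============-=++--===+##**#%@@@@@@@%%%%
=+%%%%%%%%%%%#+*%#==---===--------------=+=--===+##**#%%%%%%%%%%%%
====+++++++++==+%#=------=+++++++++++++++-----==+##+++++++++++++==
================*+=------=+++++++++++++++=-----=*#*===============
================++=------================-------*%*===============
================++=-----------------------------+*+===============
=================+=-----------------------------=+================
tool [659.4 -20.6 135.6] delta [ 0.1 -0.2 55.8] yaw -1.56 tilt [-12.38   0.35]
```

Request:
play_rows:
  commands:
    - [0, 0, 15, 0, 0, 0]
    - [0, 0, 15, 0, 0, 0]
    - [0, 0, 12, 0, 0, 0]
    - [0, 0, 8, 0, 0, 0]
    - [0, 0, 8, 0, 0, 0]

```text
time: 34.43
tool_pos: [0.6462, -0.0202, 0.0781]
tool_rot: [-0.002, 0.994, -0.014, -0.109]
contact_force: [-0.1, 0.0, 0.4]
gripper_width: 1.001
grasp_force: 0.0
```

Request:
play_rows:
  commands:
    - [0, 0, 0, 0, 0, 0]
    - [0, 0, 0, 0, 0, 0]
    - [0, 0, 0, 0, 0, 0]

```text
time: 34.68
tool_pos: [0.6476, -0.0204, 0.0802]
tool_rot: [-0.001, 0.994, -0.014, -0.107]
contact_force: [0.1, 0.2, -0.6]
gripper_width: 0.995
grasp_force: 0.0
```

Request:
play_rows:
  commands:
    - [0, 0, 0, 0, 0, 0]
    - [0, 0, 0, 0, 0, 0]
    - [0, 0, 0, 0, 0, 0]
    - [0, 0, 0, 0, 0, 0]
    - [0, 0, 0, 0, 0, 0]
  hand: 45

```text
time: 35.1
tool_pos: [0.648, -0.0204, 0.0813]
tool_rot: [-0.001, 0.994, -0.013, -0.107]
contact_force: [-0.2, -0.1, 6.6]
gripper_width: 0.692
grasp_force: 63.6
```

Request:
play_rows:
  commands:
    - [-1, 0, -5, 0, 0, 0]
    - [-2.1, 0, -9.8, 0, 0, 0]
    - [-2.1, 0, -9.8, 0, 0, 0]
    - [-2.1, 0, -9.8, 0, 0, 0]
    - [-2.1, 0, -9.8, 0, 0, 0]

```text
time: 35.52
tool_pos: [0.6476, -0.0203, 0.1262]
tool_rot: [-0.001, 0.994, -0.014, -0.108]
contact_force: [0.4, -0.1, -0.9]
gripper_width: 0.689
grasp_force: 64.5
```

Request:
play_rows:
  commands:
    - [-3, 0, -14, 0, 0, 0]
    - [-4, 0, -19, 0, 0, 0]
    - [-4, 0, -19, 0, 0, 0]
    - [-2, 0, -10, 0, 0, 0]
    - [0, 0, 0, 0, 0, 0]

```text
time: 35.93
tool_pos: [0.65, -0.0206, 0.1928]
tool_rot: [-0.001, 0.994, -0.014, -0.105]
contact_force: [-0.1, -0.0, -1.1]
gripper_width: 0.69
grasp_force: 64.6
```

Request:
play_rows:
  commands:
    - [0, 0, 0, 0, 6.2, 0]
    - [0, 0, 0, 0, 6.2, 0]
    - [0, 0, 0, 0, 0, 0]
    - [0, 0, 0, 0, 0, 0]

```text
time: 36.27
tool_pos: [0.6464, -0.0201, 0.1871]
tool_rot: [-0.0, 1.0, -0.014, -0.002]
contact_force: [0.7, -0.2, -1.2]
gripper_width: 0.689
grasp_force: 64.6
```

Run:
```python
from h import *
F=[]
for i in range(8): f=shot("wrist"); F.append(manip.state()["contact_force"])
print(np.mean(F,0).round(2),manip.state()["gripper_width"])
go([.636,-.02,.07])
t=shot("scene"); 
g=cv2.cvtColor(t["image"],cv2.COLOR_RGB2GRAY)[200:310,270:400]
s=cv2.resize(g,(130,62),interpolation=cv2.INTER_AREA)
for r in s: print("".join(" .:-=+*#%@"[min(9,int(x)//24)] for x in r))
```

```text
[ 0.01  0.18 -0.79] 0.6918216203844861
tool [648.5 -20.4 188.2] delta [-12.5  -0.  118.2] yaw -1.56 tilt [-0.02  0.  ]
--===+======+++++-=-=====++++++===:::....::::::::::-==++**********+-::::.               .        .--------------------------------
===========+++++++++++++++++++++++=++....::::::::::::::--==+=::=+-::::...       .             :::---------------------------------
=+======+++++++++++++++++++++++++++++....:::::::::::::::::::...:::::....        .      ..    .:-----------------------------------
+=====+++++++++++++++++++++++++++++++....::::::::::::::::::.  .::::... ..           .        .------------------------------------
====+++++++++++++++++++++++++++++++++....::::::::::::::::::.  .....  . .-+=:..  .  ..        .------------------------------------
==++++++++++++++++++++++++++++++++++=-:..::::::::::::::::::.  .....     ..:-=+-          .:-:....:--------------------------------
++++++++++++++++++++++++++++++++====::::::::::::::::::::-==:  .....        ....           .:.........:::--------------------------
+++++++++++++++++++++++++++++++======:::::-:::..::::::-=+==-   .
[... 6440 characters left out ...]
---:---------------------====================
**************************************************************###+=+******=:::-------------------------------=====================
************************************************************###+=+******+:::-------------------------------=======================
**********************************************************###*==+******-::--------------------------------========================
*********************************************************###*=+******+-:---------------------------------=========================
*******************************************************###*==*******=::--------------------------------===========================
```

Request:
play_rows:
  commands:
    - [0, 0, -25, 0, 0, 0]
    - [0, 0, -35, 0, 0, 0]
    - [0, -25, -5, 0, 0, 0]
    - [0, -35, 0, 0, 0, 0]
    - [0, -35, 0, 0, 0, 0]

```text
time: 37.13
tool_pos: [0.6515, 0.0749, 0.2552]
tool_rot: [-0.0, 1.0, -0.015, 0.002]
contact_force: [0.4, 0.8, -1.8]
gripper_width: 0.687
grasp_force: 64.9
```

Request:
play_rows:
  commands:
    - [0, -25, 0, 0, 0, 0]
    - [0, 0, 0, 0, 0, 0]
    - [0, 0, 0, 0, 0, 0]
    - [0, 0, 0, 0, 0, 0]

```text
time: 37.47
tool_pos: [0.6513, 0.0993, 0.2531]
tool_rot: [0.0, 1.0, -0.014, -0.0]
contact_force: [0.6, 0.2, -2.0]
gripper_width: 0.688
grasp_force: 64.9
```

Run:
```python
from h import *
go([.636,-.02,.07]); f=shot("wrist","w18"); g=cv2.cvtColor(f["image"],cv2.COLOR_RGB2GRAY)
print(manip.state()["gripper_width"], manip.state()["contact_force"].round(1))
s=cv2.resize(g[90:350,390:570],(90,65),interpolation=cv2.INTER_AREA)
for r in s: print("".join(" .:-=+*#%@"[min(9,int(x)//24)] for x in r))
```

```text
tool [651.3  99.3 253.1] delta [-12.1 119.6 183.1] yaw -1.55 tilt [-0.02 -0.03]
0.6901438192914839 [ 0.2  0.3 -0.9]
******************************************************************************************
******************************************************************************************
******************************************************************************************
%%%%%%%%%############*********************************************************************
@@@@@@@@@@@@@@@@@@@@@@@@@@@@%%%%%%%%%#######**********************************************
@@@@@@@@@@@@@@@@@@@@@@@@@@@@@@@@@@@@@@@@@@@@@@@@@%%%%%%%######****************************
%%%%%%%%%%%%%%%%%%%@@@@@@@@@@@@@@@@@@@@@@@@@@@@@@@@@@@@@@@@@@@@@@%%%%%%%#####*************
@@@@@@@@@@@@@@@@@@@@@@@@@%%%%%%%%%%%%%%%%%%%%%%%%%%@@@@@@@%@@@@@@@@@@@@@@@@@@@%%%%%%%#####
#############%%%%%%%%%%@@@@@@@@@@@@@@@@@@@@@@@@@@@%%%%%%%%%%%%%%%%%%%%%%%%%%%%%%%%%@@@@@@@
**************************************######%%%%%@@@@@@@@@@@@%%@@@@@%%%%%%%%%%%%%%%%%%%%%%
##*##*+++++************************************************#####%%%%@@@@@@
[... 4230 characters left out ...]
:---===============================+++++==#@@@%%%%%#++%@@%%%###
:............-***+=:............::-=+++++++++++++++*+***#%#####****+#@@@@@@@@%++%@@@@@@@@@
: ..........:-***-.................-*####*******+=--::::::::-=#%%@@@@@@@@@@@@@%%@@@@@@@@%%
=...........:-==-...................+##%%%%%@@@@+.............:-+%@@@@@@@%%%%%#####*******
+-..................................-+*#%%%@@@@%-.................-+**********************
+*-........:.................................:::....................:=+*******************
+*+:.......:...........................................................-+***************++
+**=.....................................................................:=+*++++++++++++*
```

Run:
```python
from h import *
from scipy.optimize import brentq
f=shot("wrist"); g=cv2.cvtColor(f["image"],cv2.COLOR_RGB2GRAY)
for v in (160,200,240): print(v,g[v,405:425].tolist(),g[v,462:486].tolist())
print(g[125:145,440].tolist(),g[260:290,430].tolist())
for v,a,b in((160,414.8,477),(200,413,474),(240,411.5,470)):
    z=brentq(lambda z:np.linalg.norm(onz(f,a,v,z)-onz(f,b,v,z))-.062,.0,.2); print(v,round(z,4),onz(f,(a+b)/2,v,.052).round(4))
print([onz(f,445,v,.052).round(4) for v in(134,)],[onz(f,435,v,.052).round(4) for v in(275,279)])
```

```text
160 [56, 53, 50, 45, 38, 33, 30, 33, 39, 63, 99, 154, 193, 204, 205, 205, 203, 202, 205, 206] [113, 113, 115, 117, 116, 115, 118, 116, 118, 116, 107, 105, 140, 180, 198, 191, 153, 169, 220, 233, 232, 232, 231, 231]
200 [53, 43, 36, 38, 31, 33, 36, 39, 71, 111, 160, 196, 204, 204, 203, 202, 202, 204, 204, 201] [114, 115, 115, 114, 114, 114, 116, 115, 114, 116, 149, 185, 196, 185, 174, 203, 227, 231, 231, 230, 230, 230, 229, 229]
240 [44, 34, 34, 34, 34, 40, 64, 106, 161, 195, 203, 203, 201, 202, 202, 200, 199, 201, 199, 202] [115, 115, 112, 115, 113, 114, 131, 165, 191, 195, 191, 201, 217, 222, 222, 221, 220, 220, 220, 220, 219, 220, 219, 220]
[176, 152, 150, 150, 150, 150, 151, 153, 157, 169, 183, 189, 178, 154, 125, 111, 108, 118, 145, 180] [199, 194, 180, 153, 126, 118, 118, 119, 120, 120, 121, 119, 119, 117, 112, 119, 156, 181, 176, 141, 122, 170, 208, 217, 217, 216, 216, 215, 216, 214]
160 0.0527 [ 0.6927 -0.0192  0.052 ]
200 0.0515 [ 0.655  -0.0181  0.052 ]
240 0.0458 [ 0.6158 -0.0174  0.052 ]
[array([ 0.7168, -0.0181,  0.052 ])] [array([ 0.5796, -0.0141,  0.052 ]), array([ 0.5753, -0.0145,  0.052 ])]
```

Run:
```python
from h import *
f=shot("wrist"); g=cv2.cvtColor(f["image"],cv2.COLOR_RGB2GRAY)
for v in (130,150,180,210,240,270): print(v,g[v,225:262].tolist(),g[v,376:408].tolist())
print(g[100:150,320].tolist(),g[340:400,320].tolist())
```

```text
130 [57, 57, 57, 58, 56, 57, 58, 59, 57, 55, 54, 54, 55, 56, 55, 58, 59, 62, 63, 64, 71, 83, 95, 109, 131, 148, 154, 156, 155, 156, 158, 159, 158, 158, 159, 161, 161] [193, 182, 180, 180, 180, 177, 176, 177, 175, 173, 172, 172, 171, 171, 173, 175, 173, 171, 165, 155, 155, 155, 155, 157, 158, 157, 157, 158, 156, 157, 156, 157]
150 [56, 59, 56, 54, 54, 56, 56, 55, 57, 94, 150, 186, 199, 205, 205, 201, 198, 197, 194, 180, 141, 112, 111, 111, 116, 116, 116, 118, 116, 115, 116, 119, 118, 117, 119, 120, 121] [119, 119, 117, 116, 115, 114, 115, 117, 118, 120, 120, 117, 114, 115, 120, 150, 182, 194, 196, 198, 204, 206, 205, 200, 190, 166, 111, 57, 50, 55, 53, 49]
180 [67, 59, 59, 57, 57, 55, 56, 55, 57, 55, 92, 143, 182, 200, 203, 199, 190, 194, 198, 193, 170, 132, 103, 106, 113, 116, 118, 118, 118, 115, 113, 114, 113, 115, 114, 113, 114] [118, 114, 116, 116, 116, 114, 116, 116, 119, 121, 117, 107, 97, 101, 130, 170, 192, 197, 192, 189, 199, 206, 202, 191, 164, 116, 68, 52, 55, 55, 49, 43]
210 [89, 61, 56, 56, 55, 56, 58, 55, 57, 56, 54, 77, 131, 175, 196, 204, 203, 193, 186, 193, 197, 185, 
[... 693 characters left out ...]
 101, 102, 98, 99, 98, 95, 97] [95, 94, 94, 92, 94, 96, 97, 96, 95, 94, 95, 105, 122, 130, 130, 129, 134, 137, 134, 130, 113, 83, 61, 54, 52, 54, 53, 54, 56, 55, 57, 53]
[148, 148, 148, 146, 149, 148, 150, 153, 150, 150, 149, 147, 147, 147, 148, 149, 147, 148, 147, 147, 146, 144, 147, 148, 146, 150, 149, 149, 151, 167, 194, 209, 210, 204, 203, 205, 210, 207, 181, 139, 111, 109, 113, 117, 116, 114, 113, 115, 117, 114] [138, 136, 137, 136, 135, 135, 135, 136, 136, 137, 135, 135, 135, 135, 135, 135, 136, 133, 137, 134, 135, 136, 130, 115, 99, 90, 92, 91, 89, 91, 91, 90, 91, 92, 94, 91, 90, 95, 113, 127, 131, 132, 138, 163, 189, 197, 197, 195, 195, 196, 191, 172, 135, 91, 50, 33, 31, 30, 33, 32]
```

Run:
```python
from h import *
from scipy.optimize import brentq
f=shot("wrist"); f["pR"]=(np.zeros(3),np.eye(3))
T=lambda u,v,z:onz(f,u,v,z)
for v,a,b in((150,234.2,402.1),(180,235.3,400.6),(210,236.7,399.9),(240,238.2,398.9),(270,240.8,396.6)):
    z=brentq(lambda z:np.linalg.norm(T(a,v,z)-T(b,v,z))-.062,-.08,.1); print(v,round(z,4),T((a+b)/2,v,z).round(4))
print(T(320,129.2,.005),T(320,392,-.0),T(320,392,.005))
```

```text
150 0.0062 [ 0.0606 -0.0005  0.0062]
180 0.0067 [ 0.0495 -0.0005  0.0067]
210 0.0062 [ 0.0383 -0.0004  0.0062]
240 0.0055 [ 0.0268 -0.0003  0.0055]
270 0.0062 [ 0.0143 -0.0003  0.0062]
[0.06824649 0.00022203 0.005     ] [-0.04199832  0.00021601  0.        ] [-0.04621231  0.00022815  0.005     ]
```

Request:
play_rows:
  commands:
    - [0, 20, 0, 0, 0, 0]
    - [0, 34, 0, 0, 0, 0]
    - [0, 34, 0, 0, 0, 0]
    - [0, 21, 0, 0, 0, 0]
    - [0, 10, 0, 0, 0, 0]

```text
time: 38.08
tool_pos: [0.6479, -0.0229, 0.2533]
tool_rot: [0.0, 1.0, -0.016, 0.0]
contact_force: [-0.4, 0.2, -1.2]
gripper_width: 0.688
grasp_force: 64.9
```

Request:
play_rows:
  commands:
    - [0, 0, 20, 0, 0, 0]
    - [0, 0, 30, 0, 0, 0]
    - [0, 0, 30, 0, 0, 0]
    - [0, 0, 25, 0, 0, 0]
    - [0, 0, 15, 0, 0, 0]

```text
time: 38.5
tool_pos: [0.6461, -0.019, 0.1293]
tool_rot: [-0.001, 1.0, -0.014, -0.003]
contact_force: [0.1, -0.4, -1.5]
gripper_width: 0.688
grasp_force: 64.9
```

Request:
play_rows:
  commands:
    - [0, 0, 10, 0, 0, 0]
    - [0, 0, 8, 0, 0, 0]
    - [0, 0, 0, 0, 0, 0]
    - [0, 0, 0, 0, 0, 0]

```text
time: 38.83
tool_pos: [0.6488, -0.0193, 0.1163]
tool_rot: [0.0, 1.0, -0.014, 0.001]
contact_force: [-0.1, -0.2, -0.7]
gripper_width: 0.689
grasp_force: 64.9
```

Run:
```python
from h import *
go([.6476,-.0194,.074]); print(manip.state()["contact_force"].round(1))
```

```text
tool [648.8 -19.3 116.3] delta [-1.3  0.1 42.3] yaw -1.56 tilt [ 0.09 -0.01]
[-0.1 -0.2 -0.7]
```

Request:
play_rows:
  commands:
    - [-1, 0, 6, 0, 0, 0]
    - [0, 0, 6, 0, 0, 0]
    - [0, 0, 6, 0, 0, 0]
    - [0, 0, 4, 0, 0, 0]
    - [0, 0, 0, 0, 0, 0]

```text
time: 39.25
tool_pos: [0.6461, -0.0192, 0.0916]
tool_rot: [-0.0, 1.0, -0.014, -0.001]
contact_force: [0.5, -0.4, -2.0]
gripper_width: 0.692
grasp_force: 64.9
```

Request:
play_rows:
  commands:
    - [0, 0, 4, 0, 0, 0]
    - [0, 0, 4, 0, 0, 0]
    - [0, 0, 0, 0, 0, 0]

```text
time: 39.5
tool_pos: [0.6465, -0.0192, 0.0841]
tool_rot: [-0.0, 1.0, -0.014, -0.001]
contact_force: [0.1, 0.2, -2.1]
gripper_width: 0.695
grasp_force: 64.9
```

Request:
play_rows:
  commands:
    - [0, 0, 3, 0, 0, 0]
    - [0, 0, 3, 0, 0, 0]
    - [0, 0, 0, 0, 0, 0]

```text
time: 39.75
tool_pos: [0.6467, -0.0193, 0.0785]
tool_rot: [-0.0, 1.0, -0.014, -0.001]
contact_force: [0.5, 0.2, -0.4]
gripper_width: 0.689
grasp_force: 64.9
```

Going in freely. Next I'll finish lowering and release.

Request:
play_rows:
  commands:
    - [0, 0, 2, 0, 0, 0]
    - [0, 0, 2, 0, 0, 0]
    - [0, 0, 0, 0, 0, 0]

```text
time: 40.0
tool_pos: [0.6472, -0.0194, 0.0751]
tool_rot: [0.0, 1.0, -0.014, 0.0]
contact_force: [0.2, -0.4, -1.0]
gripper_width: 0.692
grasp_force: 65.0
```

Request:
play_rows:
  commands:
    - [0, 0, 0, 0, 0, 0]
    - [0, 0, 0, 0, 0, 0]
    - [0, 0, 0, 0, 0, 0]
    - [0, 0, 0, 0, 0, 0]
  hand: 85

```text
time: 40.33
tool_pos: [0.6473, -0.0193, 0.0755]
tool_rot: [0.0, 1.0, -0.014, 0.0]
contact_force: [-0.3, 0.0, 0.1]
gripper_width: 0.998
grasp_force: 0.0
```

Request:
play_rows:
  commands:
    - [0, 0, -20, 0, 0, 0]
    - [0, 0, -35, 0, 0, 0]
    - [0, 0, -40, 0, 0, 0]
    - [0, 0, -40, 0, 0, 0]
    - [-10, 0, -40, 0, 0, 0]

```text
time: 40.75
tool_pos: [0.6374, -0.0191, 0.2521]
tool_rot: [-0.0, 1.0, -0.014, 0.0]
contact_force: [0.8, 0.9, -0.1]
gripper_width: 0.999
grasp_force: 0.0
```

Request:
play_rows:
  commands:
    - [0, 0, 0, 0, 0, 0]
    - [0, 0, 0, 0, 0, 0]
    - [0, 0, 0, 0, 0, 0]

```text
time: 41.0
tool_pos: [0.6369, -0.019, 0.2501]
tool_rot: [0.0, 1.0, -0.014, 0.0]
contact_force: [-0.6, -0.9, -0.7]
gripper_width: 0.997
grasp_force: 0.0
```

```bash
sed -i 's/(80,100,120,140,160,180,200,220,240)/(130,150,170,190,210,230,250,270)/; s/^s=cv2.*/sys_exit=0/; s/^for r in s: .*//' tr.py; python3 tr.py
```

```text
tool [636.9 -19.  250.1] delta [-3.9  1.1 -4.9] yaw -1.56 tilt [ 0.01 -0.  ]
130 280.8 355.9 0.0701 [ 0.7057 -0.0202  0.0701]
150 281.2 356.2 0.0719 [ 0.6891 -0.02    0.0719]
170 281.5 356.2 0.0729 [ 0.6725 -0.0196  0.0729]
190 282.5 355.9 0.0704 [ 0.6553 -0.0195  0.0704]
210 283.3 355.7 0.0695 [ 0.6379 -0.0192  0.0695]
230 283.9 355.7 0.0708 [ 0.6206 -0.019   0.0708]
250 285.0 355.0 0.068 [ 0.6015 -0.0186  0.068 ]
270 286.0 354.6 0.067 [ 0.5822 -0.0184  0.067 ]
```

Request:
play_rows:
  commands:
    - [-5, 20, 0, 0, 0, 0]
    - [0, 35, 0, 0, 0, 0]
    - [0, 35, 0, 0, 0, 0]
    - [0, 17, 0, 0, 0, 0]
    - [0, 0, 10, 0, 0, 0]
  hand: 40

```text
time: 41.47
tool_pos: [0.629, -0.1294, 0.2394]
tool_rot: [0.001, 1.0, -0.016, -0.0]
contact_force: [0.5, -0.3, 1.4]
gripper_width: 0.47
grasp_force: 0.0
```

Request:
play_rows:
  commands:
    - [0, 0, 20, 0, 0, 0]
    - [0, 0, 22, 0, 0, 0]
    - [0, 0, 20, 0, 0, 0]
    - [0, 0, 14, 0, 0, 0]
    - [0, 0, 10, 0, 0, 0]

```text
time: 41.88
tool_pos: [0.6273, -0.1246, 0.1497]
tool_rot: [-0.001, 1.0, -0.013, -0.003]
contact_force: [0.6, 0.3, -0.2]
gripper_width: 0.467
grasp_force: 0.0
```

Request:
play_rows:
  commands:
    - [0, 0, 0, 0, 0, 0]
    - [0, 0, 0, 0, 0, 0]
    - [0, 0, 0, 0, 0, 0]
    - [0, 0, 0, 0, 0, 0]
    - [0, 0, 0, 0, 0, 0]
  hand: 0

```text
time: 42.3
tool_pos: [0.6293, -0.1258, 0.1545]
tool_rot: [-0.0, 1.0, -0.014, 0.0]
contact_force: [0.8, 0.6, -4.4]
gripper_width: 0.117
grasp_force: 62.7
```

Request:
play_rows:
  commands:
    - [0, -6, 0, 0, 0, 0]
    - [0, -14, 0, 0, 0, 0]
    - [0, -18, 0, 0, 0, 0]
    - [0, -18, 0, 0, 0, 0]
    - [0, -18, 0, 0, 0, 0]

```text
time: 42.72
tool_pos: [0.6313, -0.0512, 0.1546]
tool_rot: [0.001, 1.0, -0.014, 0.0]
contact_force: [0.6, -3.1, -5.2]
gripper_width: 0.117
grasp_force: 62.6
```

Request:
play_rows:
  commands:
    - [0, -18, 0, 0, 0, 0]
    - [0, -18, 0, 0, 0, 0]
    - [0, -18, 0, 0, 0, 0]
    - [0, -16, 0, 0, 0, 0]
    - [0, -10, 0, 0, 0, 0]

```text
time: 43.13
tool_pos: [0.6334, 0.0299, 0.1545]
tool_rot: [0.0, 1.0, -0.013, 0.0]
contact_force: [0.5, -2.5, -4.1]
gripper_width: 0.12
grasp_force: 62.7
```

Request:
play_rows:
  commands:
    - [0, -6, 0, 0, 0, 0]
    - [0, -4, 0, 0, 0, 0]
    - [0, -3, 0, 0, 0, 0]
    - [0, 0, 0, 0, 0, 0]

```text
time: 43.47
tool_pos: [0.6337, 0.0416, 0.1546]
tool_rot: [-0.001, 1.0, -0.014, 0.0]
contact_force: [-0.5, 1.5, -2.3]
gripper_width: 0.116
grasp_force: 62.9
```

Request:
play_rows:
  commands:
    - [0, -3, 0, 0, 0, 0]
    - [0, 0, 0, 0, 0, 0]

```text
time: 43.63
tool_pos: [0.6338, 0.0435, 0.1545]
tool_rot: [0.0, 1.0, -0.014, -0.0]
contact_force: [-1.8, -1.8, -1.5]
gripper_width: 0.123
grasp_force: 63.0
```

Request:
play_rows:
  commands:
    - [0, -3, 0, 0, 0, 0]
    - [0, 0, 0, 0, 0, 0]

```text
time: 43.8
tool_pos: [0.6338, 0.0437, 0.1545]
tool_rot: [0.003, 1.0, -0.014, -0.0]
contact_force: [-2.4, -10.8, -1.1]
gripper_width: 0.121
grasp_force: 63.0
```

Request:
play_rows:
  commands:
    - [0, 0, 0, 0, 0, 0]
    - [0, 0, 0, 0, 0, 0]
    - [0, 0, 0, 0, 0, 0]
    - [0, 0, -20, 0, 0, 0]
    - [0, 0, -35, 0, 0, 0]
  hand: 40

```text
time: 44.22
tool_pos: [0.6311, 0.0477, 0.2046]
tool_rot: [-0.001, 1.0, -0.014, -0.005]
contact_force: [0.8, -0.2, -1.0]
gripper_width: 0.468
grasp_force: 0.0
```

Request:
play_rows:
  commands:
    - [0, 38, -20, 0, 0, 0]
    - [0, 40, 0, 0, 0, 0]
    - [0, 40, 0, 0, 0, 0]
    - [0, 40, 0, 0, 0, 0]
    - [0, 30, 0, 0, 0, 0]

```text
time: 44.63
tool_pos: [0.629, -0.1421, 0.2297]
tool_rot: [0.0, 1.0, -0.014, 0.001]
contact_force: [0.7, -1.3, -0.5]
gripper_width: 0.47
grasp_force: 0.0
```

Request:
play_rows:
  commands:
    - [0, 0, 0, 0, 0, 0]
    - [0, 0, 0, 0, 0, 0]
    - [0, 0, 0, 0, 0, 0]

```text
time: 44.88
tool_pos: [0.629, -0.1391, 0.2289]
tool_rot: [-0.0, 1.0, -0.014, 0.0]
contact_force: [0.0, -0.1, -0.9]
gripper_width: 0.465
grasp_force: 0.0
```

Run:
```python
from h import *
go([.62,-.144,.23]); f=shot("wrist","w19"); g=cv2.cvtColor(f["image"],cv2.COLOR_RGB2GRAY)
s=cv2.resize(g[60:360,40:620],(145,60),interpolation=cv2.INTER_AREA)
for r in s: print("".join(" .:-=+*#%@"[min(9,int(x)//24)] for x in r))
```

```text
tool [ 629.  -139.1  228.9] delta [-8.9  5.2 -1.1] yaw -1.55 tilt [0.04 0.05]
+++++++++++++++++++++++++++++++++++++++++++=+===++++++++++++++++++++++++++++++++++++++++++++++++++++++++++================+++++++++++++++++++++++
++++++++++++++++++++++++++++++++=======+++++++++++++++++++++++++++++++++++++++++++++++++++++++++++++++++++++++++=============+++++++++++++=====++
+++++++++==++++++++++++========+++++++++++++++++++++**********************************+++++++++++============++++++++==========+++++++++++++++===
+++++++++++++++==========+++++++++++*****########################################################*******++++++======================+++++++++++++
++++++=============+++++++****################################################################################****+++++================++++++++++
+++==========++++***################################*********#########################********#########################****+++============+++++++
=======+++***####################***######%%%%%%%%%%%%%%%%%%%%%%%%%%%%%%%%%%%%%%%%%%%%%#############***#*****##################***+++==========++

[... 7037 characters left out ...]
 ..    ..               ..  *%%%%%%%%%%%###########++-  ..               ..    ..    :=++++++++-+#*+=..:--+=======++
*=:::::--=++++++======-.          .                  .. .%%%%%%%%%%%%%%%%%%%%%%*++=  ..                             .-=++++++++++-.:--===++++++++
**:::::::-==========-.            ..                 .. .--------============++++++. .                  . .           :=+++======..:-=+++++++++++
**-::::::-========-.          .....  ....             . :-------------------=++++++: .             ..        .         .:-==++++-.:--++++++++++++
**+:::::::-=====-:          ... .........            .. :-------------------+++++++- .            .........  .           .-+++++:.:-=++++++++++++
```

Request:
play_rows:
  commands:
    - [0, 0, -30, 0, 0, -6.9]
    - [-36, -12, -12, 0, 0, 0]
    - [-38, -12, -10, 0, 0, 0]
    - [-38, -12, -10, 0, 0, 0]
    - [-38, -12, -5, 0, 0, 0]
  hand: 50

```text
time: 45.35
tool_pos: [0.4741, -0.1041, 0.297]
tool_rot: [0.0, 0.999, 0.048, 0.001]
contact_force: [-0.3, -0.3, 0.8]
gripper_width: 0.58
grasp_force: 0.0
```

Request:
play_rows:
  commands:
    - [-38, -12, 0, 0, 0, 0]
    - [-36, -12, 0, 0, 0, -6.9]
    - [0, 0, 0, 0, 0, -6.9]
    - [0, 0, 0, 0, 0, -6.9]
    - [0, 0, 0, 0, 0, -6.9]

```text
time: 45.77
tool_pos: [0.3986, -0.0873, 0.2961]
tool_rot: [0.001, 0.958, 0.288, 0.001]
contact_force: [0.0, 0.4, -0.9]
gripper_width: 0.584
grasp_force: 0.0
```

Request:
play_rows:
  commands:
    - [0, 0, 0, 0, 0, -6.9]
    - [0, 0, 0, 0, 0, -6.9]
    - [0, 0, 0, 0, 0, -6.9]
    - [0, 0, 0, 0, 0, -6.9]
    - [0, 0, 0, 0, 0, -6.9]

```text
time: 46.18
tool_pos: [0.3992, -0.0875, 0.2958]
tool_rot: [0.0, 0.829, 0.559, 0.0]
contact_force: [0.3, -0.5, 0.2]
gripper_width: 0.584
grasp_force: 0.0
```

Request:
play_rows:
  commands:
    - [0, 0, 0, 0, 0, -6.9]
    - [0, 0, 0, 0, 0, -6.9]
    - [0, 0, 0, 0, 0, -6.9]
    - [0, 0, 0, 0, 0, 0]
    - [0, 0, 0, 0, 0, 0]

```text
time: 46.6
tool_pos: [0.3991, -0.0879, 0.2957]
tool_rot: [0.0, 0.719, 0.695, 0.0]
contact_force: [-0.3, 0.5, -0.6]
gripper_width: 0.586
grasp_force: 0.0
```

```bash
cat > feet.py <<'E'
from h import *
go([.45,.05,.05]); f=shot("wrist","ft%d"%(manip.state()["time"]*10)); im=f["image"].astype(int)
m=((im.max(2)<75)).astype(np.uint8); m[300:,150:480]=0
n,l,st,c=cv2.connectedComponentsWithStats(m)
for i in range(1,n):
    if 60<st[i,4]<3000:
        p=onz(f,*c[i],.006); print("dark",c[i].round(1),st[i,2:].tolist(),p.round(4))
E
python3 feet.py
python3 - <<'E'
from h import *
f=shot("wrist")
for p in ([.452,.050,.012],[.4475,-.030,.012],[.425,-.137,.012],[.43,-.345,.01]): print(np.round(proj(f,p)))
E
```

```text
tool [399.1 -87.9 295.7] delta [139.5  46.1 245.8] yaw 88.08 tilt [0.03 0.01]
dark [578.3   2. ] [42, 7, 164] [0.76   0.1756 0.006 ]
dark [359.9  73.4] [20, 20, 182] [0.4489 0.0453 0.006 ]
dark [ 83.2 128.3] [30, 95, 224] [0.0994 0.0124 0.006 ]
dark [357.2 141.5] [19, 19, 159] [ 0.4436 -0.0323  0.006 ]
dark [342.2 230.5] [18, 17, 174] [ 0.4244 -0.1351  0.006 ]
dark [252.  291.2] [14, 20, 196] [ 0.3108 -0.21    0.006 ]
dark [386.  291.1] [14, 20, 199] [ 0.4782 -0.2156  0.006 ]
dark [226.3 295.5] [15, 9, 88] [ 0.2767 -0.2156  0.006 ]
dark [412.2 295.5] [16, 9, 92] [ 0.5127 -0.2237  0.006 ]
[363.  68.]
[361. 139.]
[343. 233.]
[348. 377.]
```

Request:
play_rows:
  commands:
    - [27, 9, 20, 0, 0, 0]
    - [27, 9, 28, 0, 0, 0]
    - [27, 9, 28, 0, 0, 0]
    - [27, 9, 28, 0, 0, 0]
    - [28, 10, 22, 0, 0, 0]
  hand: 34

```text
time: 47.12
tool_pos: [0.4488, 0.0471, 0.1675]
tool_rot: [-0.0, 0.719, 0.695, -0.0]
contact_force: [0.1, -0.8, -0.4]
gripper_width: 0.399
grasp_force: 0.0
```

Request:
play_rows:
  commands:
    - [0, 0, 0, 0, 0, 0]
    - [0, 0, 0, 0, 0, 0]
    - [0, 0, 0, 0, 0, 0]

```text
time: 47.37
tool_pos: [0.4497, 0.0455, 0.1702]
tool_rot: [0.0, 0.719, 0.695, 0.0]
contact_force: [-0.1, -1.1, -0.3]
gripper_width: 0.398
grasp_force: 0.0
```

```bash
cat > near.py <<'E'
from h import *
import sys
x,y=map(float,sys.argv[1:3])
go([x,y,.032]); f=shot("wrist"); im=f["image"].astype(int); u,v=proj(f,[x,y,.02]); print(round(u),round(v))
m=((im.max(2)<70)).astype(np.uint8)
n,l,st,c=cv2.connectedComponentsWithStats(m)
for i in range(1,n):
    if np.hypot(*(c[i]-[u,v]))<70 and 100<st[i,4]<6000: print("dark",c[i].round(1),st[i].tolist(),onz(f,*c[i],.007).round(4))
g=cv2.cvtColor(f["image"],cv2.COLOR_RGB2GRAY)[int(v)-48:int(v)+48:3,int(u)-48:int(u)+48:2]
for r in g: print("".join(" .:-=+*#%@"[min(9,int(q)//24)] for q in r))
E
python3 near.py .45 .047
```

```text
tool [449.7  45.5 170.2] delta [  1.6   0.2 138.2] yaw 88.13 tilt [ 0.04 -0.02]
320 218
dark [320.3 210.4] [307, 199, 28, 29, 437] [0.4506 0.0502 0.007 ]
==========--:--====-=---=====--==-=+************
==========-::--====-=---=========-=++***********
-----------::--====-=---=====--=---=++**********
:::-:------::--==-=-=========--==--=************
-===-=====--:--==-==-----=======---=++**********
===========-:--===-=-==--=======+++++***********
===========-:--====-====-====-===***++**********
===========-:--==-=--=--=======-=***++**********
===========-:--=====-=--=-=-====-+**************
===========-:--===---===-=======-+**************
===========-:--==-=----:..::-===-+**************
===========-:----==-:.........--=+**************
===========-:---==-:...........---=*******+*****
===========--:--==:............:-==+***+=======+
===========--:--=-:...:----:....----=**=========
===========--:-==-....-=----:...:--=============
===========--:--=-...:-=++==-...-=-=============
===========--:--==-..:++*+++-..:-=--============
============-:--==-:.:++++++=.:-=--=============
============-:--====-:=+++++-:-==---============
============-:--=====--=====-==-=--=============
============-:--===-----====-==-================
============-:--========---====--=====++========
============-:--=---=-=---========+*************
============-:--=====----=-====---+**********#**
============-:--=======-=-===-===+**************
============--:-====-==-----=---+***************
============--:--=--==-=--======+************#**
============--:--===-===-=-===-+*************#**
============--:--===-==---=====+*************#**
=============-:--===-==---=--===*************#**
=============-:--==-===---=--=-=*************#**
```

Run:
```python
from h import *
f=shot("wrist"); print(onz(f,321,213.5,.010),onz(f,321,224,.038)); go([.4505,.0475,.032])
```

```text
[0.45172268 0.04765941 0.01      ] [0.45146912 0.04609568 0.038     ]
tool [450.3  44.8 171.3] delta [  2.8  -0.3 139.3] yaw 88.05 tilt [ 0.17 -0.02]
```

Request:
play_rows:
  commands:
    - [2, 1, 25, 0, 0, 0]
    - [0, 0, 35, 0, 0, 0]
    - [0, 0, 30, 0, 0, 0]
    - [0, 0, 20, 0, 0, 0]
    - [0, 0, 12, 0, 0, 0]

```text
time: 47.88
tool_pos: [0.4496, 0.0465, 0.0461]
tool_rot: [-0.001, 0.719, 0.695, -0.001]
contact_force: [-0.2, 0.9, 0.0]
gripper_width: 0.399
grasp_force: 0.0
```

Request:
play_rows:
  commands:
    - [0, 0, 8, 0, 0, 0]
    - [0, 0, 8, 0, 0, 0]
    - [0, 0, 0, 0, 0, 0]
    - [0, 0, 0, 0, 0, 0]

```text
time: 48.22
tool_pos: [0.4512, 0.0471, 0.0325]
tool_rot: [0.001, 0.719, 0.695, 0.0]
contact_force: [0.4, 0.7, -0.2]
gripper_width: 0.4
grasp_force: 0.0
```

Request:
play_rows:
  commands:
    - [0, 0, 0, 0, 0, 0]
    - [0, 0, 0, 0, 0, 0]
    - [0, 0, 0, 0, 0, 0]
    - [0, 0, 0, 0, 0, 0]
  hand: 0

```text
time: 48.55
tool_pos: [0.4515, 0.0475, 0.0328]
tool_rot: [0.001, 0.718, 0.696, 0.001]
contact_force: [-0.2, 0.3, 4.2]
gripper_width: 0.084
grasp_force: 58.7
```

Request:
play_rows:
  commands:
    - [0, 0, -10, 0, 0, 0]
    - [0, 0, -25, 0, 0, 0]
    - [0, 0, -35, 0, 0, 0]
    - [0, 0, -35, 0, 0, 0]
    - [0, 0, -25, 0, 0, 0]

```text
time: 48.97
tool_pos: [0.4511, 0.0476, 0.1652]
tool_rot: [0.001, 0.718, 0.696, 0.001]
contact_force: [0.3, 0.1, 0.5]
gripper_width: 0.087
grasp_force: 58.6
```

Run:
```python
from h import *
go([.511+.026,.306-.001,.053])
```

```text
tool [451.1  47.6 165.2] delta [260.   77.2 112.4] yaw 88.15 tilt [ 0.19 -0.01]
```

Request:
play_rows:
  commands:
    - [25, 7, -5, 0, 0, 0]
    - [38, 11, 0, 0, 0, 0]
    - [39, 12, 0, 0, 0, 0]
    - [39, 12, 0, 0, 0, 0]
    - [39, 12, 0, 0, 0, 0]

```text
time: 49.38
tool_pos: [0.5104, 0.2276, 0.1672]
tool_rot: [0.0, 0.718, 0.696, 0.0]
contact_force: [0.9, -0.7, -0.9]
gripper_width: 0.087
grasp_force: 58.6
```

Request:
play_rows:
  commands:
    - [39, 12, 0, 0, 0, 0]
    - [28, 8, 0, 0, 0, 0]
    - [13, 3, 0, 0, 0, 0]
    - [0, 0, 0, 0, 0, 0]
    - [0, 0, 0, 0, 0, 0]

```text
time: 49.8
tool_pos: [0.5354, 0.3046, 0.1665]
tool_rot: [0.0, 0.718, 0.696, -0.001]
contact_force: [-0.4, -0.3, -0.7]
gripper_width: 0.087
grasp_force: 58.7
```

Run:
```python
from h import *
go([.537,.305,.053]); f=shot("wrist"); g=cv2.cvtColor(f["image"],cv2.COLOR_RGB2GRAY)
print(np.round(proj(f,[.512,.306,.056])),[np.round(proj(f,[.512+a,.306-a*.04+b,.056])).tolist() for a,b in((-.07,.031),(.07,.031),(.07,-.031),(-.07,-.031))])
s=cv2.resize(g[90:330,150:450],(100,48),interpolation=cv2.INTER_AREA)
for r in s: print("".join(" .:-=+*#%@"[min(9,int(x)//24)] for x in r))
```

```text
tool [535.4 304.6 166.5] delta [  0.6   1.7 113.5] yaw 88.19 tilt [-0.05 -0.06]
[285. 233.] [[181.0, 188.0], [389.0, 188.0], [387.0, 276.0], [192.0, 273.0]]
###********+=**********************#******######*****###*#######*******=+***************************
####*******+=+*********************#******######*****###*#######*******=+***************************
####*******+=+*********************#*****#######*****###*#######*******=+***************************
####********=+****************************######*****###*########******=+***************************
####********=+****************************######*********########******++***************************
####********=+**********************#*****######*********########******+=***************************
#######*****++****************************######**********#######******+=+++===-+*******************
#######*****++****************************######**********#######******=-:::::::+*******************
####*###****++****************************######**********#######*****+-:--:::::+*******************
*+++=====+**+=********************
[... 3204 characters left out ...]
::::::=*%%%%%%%%%%%%%%%%%%%%%%%%##*=....:====-.-=====-.-====:....-****=+**********************
=:::::::::::-+#%%%%%%%%%%%%%%%%%%%%#***++:....-====:.-=====-.:====-....:++++=+**********************
+:::::::::::-+*#%%%%%%%%%%%%%%%#*+++++++=.....-====:.-++++=-.:====-.....-+++==**********************
=-:::::::::::+**#%%%%%%%%%%#***********+:.....=====:.+++*++=.:=====:....:+++--+*********************
--:::::::::::=***#%%%%%#*************#*=.......:-+*::=++++++::*+=:.......-++--=+********************
--:::::::::::=******+=----=++****##%%+...........:+-:=++++++::+:...........:=++******+==--===+******
--:::::::::::-++=-:.........:*%%%%%%#:............::.+##*##*.::.............=******+:.........:-++**
```

Request:
play_rows:
  commands:
    - [1.5, 1, 20, 0, 0, 0]
    - [0, 0, 28, 0, 0, 0]
    - [0, 0, 25, 0, 0, 0]
    - [0, 0, 15, 0, 0, 0]
    - [0, 0, 8, 0, 0, 0]

```text
time: 50.27
tool_pos: [0.5349, 0.3037, 0.0676]
tool_rot: [-0.001, 0.719, 0.695, -0.003]
contact_force: [0.5, -0.6, -0.1]
gripper_width: 0.084
grasp_force: 58.7
```

Request:
play_rows:
  commands:
    - [0, 0, 6, 0, 0, 0]
    - [0, 0, 6, 0, 0, 0]
    - [0, 0, 0, 0, 0, 0]
    - [0, 0, 0, 0, 0, 0]

```text
time: 50.6
tool_pos: [0.5364, 0.3061, 0.0594]
tool_rot: [-0.001, 0.719, 0.695, -0.0]
contact_force: [-5.9, -0.5, 1.2]
gripper_width: 0.084
grasp_force: 66.2
```

Request:
play_rows:
  commands:
    - [0, 0, 3, 0, 0, 0]
    - [0, 0, 0, 0, 0, 0]

```text
time: 50.77
tool_pos: [0.5366, 0.3062, 0.0589]
tool_rot: [-0.0, 0.719, 0.695, -0.001]
contact_force: [-13.5, -4.9, 13.0]
gripper_width: 0.084
grasp_force: 67.5
```

Request:
play_rows:
  commands:
    - [0, 0, -6, 0, 0, 0]
    - [0, -4, 0, 0, 0, 0]
    - [0, -3, 0, 0, 0, 0]
    - [0, 0, 3, 0, 0, 0]
    - [0, 0, 0, 0, 0, 0]

```text
time: 51.18
tool_pos: [0.5294, 0.3063, 0.0578]
tool_rot: [-0.0, 0.718, 0.696, -0.0]
contact_force: [0.3, 0.6, -1.2]
gripper_width: 0.082
grasp_force: 67.3
```

Request:
play_rows:
  commands:
    - [0, 0, 3, 0, 0, 0]
    - [0, 0, 2, 0, 0, 0]
    - [0, 0, 0, 0, 0, 0]

```text
time: 51.43
tool_pos: [0.5299, 0.3065, 0.0532]
tool_rot: [-0.0, 0.719, 0.696, -0.0]
contact_force: [0.2, 0.2, -0.0]
gripper_width: 0.082
grasp_force: 68.0
```

Request:
play_rows:
  commands:
    - [0, 0, 0, 0, 0, 0]
    - [0, 0, 0, 0, 0, 0]
    - [0, 0, -8, 0, 0, 0]
    - [0, 0, -16, 0, 0, 0]
    - [0, 0, -30, 0, 0, 0]
  hand: 20

```text
time: 51.85
tool_pos: [0.5276, 0.3055, 0.1044]
tool_rot: [-0.001, 0.718, 0.696, -0.003]
contact_force: [0.2, -0.4, -0.2]
gripper_width: 0.235
grasp_force: 0.0
```

Request:
play_rows:
  commands:
    - [0, 0, -35, 0, 0, 0]
    - [-25, -5, -30, 0, 0, 0]
    - [-38, -10, 0, 0, 0, 0]
    - [-40, -10, 0, 0, 0, 0]
    - [-40, -10, 0, 0, 0, 0]
  hand: 34

```text
time: 52.27
tool_pos: [0.4906, 0.1638, 0.1742]
tool_rot: [0.001, 0.718, 0.696, 0.001]
contact_force: [0.5, -1.6, -0.1]
gripper_width: 0.404
grasp_force: 0.0
```

Request:
play_rows:
  commands:
    - [-40, -11, 0, 0, 0, 0]
    - [-40, -11, 0, 0, 0, 0]
    - [-40, -11, 0, 0, 0, 0]
    - [-40, -11, 0, 0, 0, 0]
    - [-32, -6, 0, 0, 0, 0]

```text
time: 52.68
tool_pos: [0.4332, -0.0277, 0.1731]
tool_rot: [0.001, 0.719, 0.695, 0.0]
contact_force: [1.0, -0.6, -0.0]
gripper_width: 0.4
grasp_force: 0.0
```

Request:
play_rows:
  commands:
    - [0, 0, 0, 0, 0, 0]
    - [0, 0, 0, 0, 0, 0]
    - [0, 0, 0, 0, 0, 0]

```text
time: 52.93
tool_pos: [0.4344, -0.0255, 0.173]
tool_rot: [0.0, 0.719, 0.695, 0.0]
contact_force: [0.0, 1.1, -0.8]
gripper_width: 0.396
grasp_force: 0.0
```

```bash
python3 near.py .4455 -.031
```

```text
tool [434.4 -25.5 173. ] delta [ -5.2  11.1 141. ] yaw 88.1 tilt [0.06 0.01]
334 226
dark [333.4 220.7] [320, 209, 29, 29, 428] [ 0.4458 -0.0303  0.007 ]
=============-:---=--=---------==***************
=============-::--=--==---------=***************
=============-:-------=-----=-===***************
=============-::--==--=------=--+***************
=============-::--====-=-------+****************
=============-::--==-=-==---++++****************
=============-::--=====-----=+******************
=============-::--=----------+******************
=============-::--===-==----+*******************
=============--:--==-===----+*******************
==============-:--======----+*****+==***********
=============--:---=-:.....:=+++==============++
=============--:----.........:-=================
=============--:---............-================
=============--:--:......:.....:-===============
==============-:-:....:-=--:....-===============
=============--:--....-=----:...-=============+*
==============-:--:...-==+==:...-=============+*
==============-:--:...-+++++=..-==============+*
==============-:----..=++++++:-===============+*
==============-:--==-:-+++++++*****+*++++++==+**
==============-::-==========********************
==============-::-=========+********************
==============-:---=======+********************#
==============--:--======+**********************
==============--:-=====+************************
==============--:--==-=*************************
==============--:--===+*************************
==============--:--===**************************
==============--:--===**************************
==============--:---=***************************
==============--:--==***************************
```

Request:
play_rows:
  commands:
    - [-7, 12.5, 25, 0, 0, 0]
    - [0, 0, 35, 0, 0, 0]
    - [0, 0, 32, 0, 0, 0]
    - [0, 0, 20, 0, 0, 0]
    - [0, 0, 12, 0, 0, 0]

```text
time: 53.4
tool_pos: [0.4445, -0.0309, 0.0452]
tool_rot: [-0.002, 0.718, 0.697, -0.001]
contact_force: [-0.1, 0.1, 1.0]
gripper_width: 0.396
grasp_force: 0.0
```

Request:
play_rows:
  commands:
    - [0, 0, 8, 0, 0, 0]
    - [0, 0, 8, 0, 0, 0]
    - [0, 0, 0, 0, 0, 0]
    - [0, 0, 0, 0, 0, 0]

```text
time: 53.73
tool_pos: [0.4469, -0.0325, 0.033]
tool_rot: [0.0, 0.718, 0.696, 0.0]
contact_force: [-0.2, 0.5, 0.4]
gripper_width: 0.397
grasp_force: 0.0
```

Request:
play_rows:
  commands:
    - [0, 0, 0, 0, 0, 0]
    - [0, 0, 0, 0, 0, 0]
    - [0, 0, 0, 0, 0, 0]
    - [0, 0, 0, 0, 0, 0]
  hand: 0

```text
time: 54.07
tool_pos: [0.4473, -0.0331, 0.0337]
tool_rot: [0.001, 0.719, 0.695, 0.001]
contact_force: [0.1, 0.1, 3.8]
gripper_width: 0.08
grasp_force: 58.6
```

Request:
play_rows:
  commands:
    - [0, 0, -10, 0, 0, 0]
    - [0, 0, -25, 0, 0, 0]
    - [0, 0, -35, 0, 0, 0]
    - [0, 0, -35, 0, 0, 0]
    - [0, 0, -30, 0, 0, 0]

```text
time: 54.48
tool_pos: [0.4464, -0.033, 0.1704]
tool_rot: [0.001, 0.719, 0.696, 0.0]
contact_force: [0.6, -0.1, 0.6]
gripper_width: 0.086
grasp_force: 58.6
```

Run:
```python
from h import *
go([.499,.3070,.053]); print(manip.state()["gripper_width"])
```

```text
tool [446.4 -33.  170.4] delta [341.5  41.4 117.3] yaw 88.13 tilt [ 0.08 -0.03]
0.08565564404195829
```

Request:
play_rows:
  commands:
    - [25, 3, 0, 0, 0, 0]
    - [39, 5, 0, 0, 0, 0]
    - [39, 5, 0, 0, 0, 0]
    - [39, 5, 0, 0, 0, 0]
    - [39, 5, 0, 0, 0, 0]

```text
time: 54.9
tool_pos: [0.4751, 0.1489, 0.1685]
tool_rot: [0.0, 0.719, 0.695, 0.0]
contact_force: [0.5, 0.5, -0.2]
gripper_width: 0.085
grasp_force: 58.6
```

Request:
play_rows:
  commands:
    - [39, 5, 0, 0, 0, 0]
    - [39, 5, 0, 0, 0, 0]
    - [39, 5, 0, 0, 0, 0]
    - [30, 3, 0, 0, 0, 0]
    - [13, 0, 0, 0, 0, 0]

```text
time: 55.32
tool_pos: [0.4983, 0.3099, 0.1683]
tool_rot: [-0.0, 0.717, 0.697, 0.001]
contact_force: [0.0, -0.7, -0.3]
gripper_width: 0.083
grasp_force: 58.6
```

Request:
play_rows:
  commands:
    - [0, 0, 0, 0, 0, 0]
    - [0, 0, 0, 0, 0, 0]
    - [0, 0, 0, 0, 0, 0]

```text
time: 55.57
tool_pos: [0.4982, 0.3054, 0.1676]
tool_rot: [0.0, 0.719, 0.695, -0.0]
contact_force: [0.6, -0.1, -0.9]
gripper_width: 0.083
grasp_force: 58.6
```

Run:
```python
from h import *
go([.499,.3070,.053]); f=shot("wrist"); g=cv2.cvtColor(f["image"],cv2.COLOR_RGB2GRAY)
s=cv2.resize(g[150:330,180:460],(112,45),interpolation=cv2.INTER_AREA)
for r in s: print("".join(" .:-=+*#%@"[min(9,int(x)//24)] for x in r))
print(np.round(proj(f,[.530,.306,.03])),np.round(proj(f,[.530,.306,.058])))
```

```text
tool [498.2 305.4 167.6] delta [  1.7   0.8 114.6] yaw 88.09 tilt [-0.03 -0.05]
****=::::::::::-%@@@@@@@@@@@@@@@@%##******#%#******%@@@@@@@@@@@@@@@@@@@@@@@@@@@@@@@@@@@@@@@@%*+++***++++====-=**
****=::::::::::-%%%%%%%%%%%%%%%#*******************%%@@@@@@@@@@@@@@@@@%%%%%%%%%%%%%%%%%%%%%%#*++++++++++===--+**
****=::::::::::-%%%%%%%%%@%%%***********************#@@@@@@@@@@@@@@@@@@@@@@@@@@@@@@%%%%%%%%%%*++++++++++===--+**
****=::::::::::-#@%%%%%%%#***************************%@@@@@@@@@@@@@%%%%%%%%%%%%%%%%%%%%%%%%%%*++++++++++===--+**
****=::::::::::-#@@%%%#***************************#%%@@@@@@@@@@@@@@@@@%%%%%%%%%%%%%%%%%%%%%%%*++++++++++===--+**
****+::::::::::-#@%#****************************#%###%@@@@@@@@@@@@@@@@@@@@@@@%%%%%%%%%%%%%%%%*++++++++++===--+**
****+:::::::::::#%*************************##%%%#*****%%%%%%%%%%%%%%%%%%%%%%%%%%%%%%%%%%%%%%%*++++++++++===--+**
****+-::::::::::+************************#%%#**********%%%@%@%%%%%%%%%%%%%%%%%%%%%%%%%%%%%%%%*+++++++++====--+**
****+-::::::::::=*******************+++++***+++++++++++++******************+++++++++*#######*++++++++++====--***
***
[... 3388 characters left out ...]
++++***+=:::::::::=%%%%%%%#*+++++++=......-=====-.:=++++++-..======:.....-#%%%%%%%%%%%%%*++++++++===--+********
+++++++*+=:::::::::=%%%#***********+-......-=====:.:+*+++++=..-=====-......*%%%%%%%%%%%%#+++++++++===--+********
++++++++*+::::::::::***************=.......:-=+++-.:+++++++=..=++=-:.......-#%%%%%%%%%%%*+++++++++===--+********
+++++***++-:::::::::=*++++++++***+:...........:-*=::+++++++=.:++-...........:=#%%%%%%%%%*+++++++++===-=*********
####***+++-:........-=+******#%%*:..............+=::+*++++*=.:+-..............-#%%%%%%%#++=-::::::::-:+*********
%%%%*+++-:............:+*#%%%%%#-................:::#%%#%%%+.::................+%%%%%%%#=:............:=+*******
[362. 222.] [367. 232.]
```

Request:
play_rows:
  commands:
    - [1.5, 0.5, 22, 0, 0, 0]
    - [0, 0, 30, 0, 0, 0]
    - [0, 0, 28, 0, 0, 0]
    - [0, 0, 16, 0, 0, 0]
    - [0, 0, 8, 0, 0, 0]

```text
time: 56.03
tool_pos: [0.4971, 0.3057, 0.0604]
tool_rot: [-0.001, 0.719, 0.695, -0.003]
contact_force: [-0.2, -0.0, -0.6]
gripper_width: 0.091
grasp_force: 58.6
```

Request:
play_rows:
  commands:
    - [0, 0, 5, 0, 0, 0]
    - [0, 0, 4, 0, 0, 0]
    - [0, 0, 0, 0, 0, 0]
    - [0, 0, 0, 0, 0, 0]

```text
time: 56.37
tool_pos: [0.4999, 0.3083, 0.0559]
tool_rot: [0.0, 0.719, 0.695, 0.001]
contact_force: [0.6, 0.4, -0.8]
gripper_width: 0.086
grasp_force: 58.6
```

Request:
play_rows:
  commands:
    - [0, 0, 1, 0, 0, 0]
    - [0, 0, 0, 0, 0, 0]

```text
time: 56.53
tool_pos: [0.4996, 0.3084, 0.0547]
tool_rot: [0.0, 0.718, 0.696, 0.001]
contact_force: [0.4, 0.6, -0.3]
gripper_width: 0.087
grasp_force: 58.6
```

Request:
play_rows:
  commands:
    - [0, 0, 0, 0, 0, 0]
    - [0, 0, 0, 0, 0, 0]
    - [0, 0, -8, 0, 0, 0]
    - [0, 0, -16, 0, 0, 0]
    - [0, 0, -30, 0, 0, 0]
  hand: 20

```text
time: 56.95
tool_pos: [0.4965, 0.307, 0.1049]
tool_rot: [-0.001, 0.718, 0.696, -0.003]
contact_force: [0.3, -0.2, -0.7]
gripper_width: 0.232
grasp_force: 0.0
```

Request:
play_rows:
  commands:
    - [0, 0, -35, 0, 0, 0]
    - [-25, -4, -28, 0, 0, 0]
    - [-39, -5, 0, 0, 0, 0]
    - [-39, -5, 0, 0, 0, 0]
    - [-39, -5, 0, 0, 0, 0]
  hand: 34

```text
time: 57.37
tool_pos: [0.4755, 0.1659, 0.1726]
tool_rot: [0.001, 0.718, 0.696, 0.001]
contact_force: [0.2, -0.1, -0.4]
gripper_width: 0.397
grasp_force: 0.0
```

Request:
play_rows:
  commands:
    - [-39, -5, 0, 0, 0, 0]
    - [-39, -5, 0, 0, 0, 0]
    - [-39, -5, 0, 0, 0, 0]
    - [-39, -5, 0, 0, 0, 0]
    - [-39, -5, 0, 0, 0, 0]

```text
time: 57.78
tool_pos: [0.4436, -0.0289, 0.1717]
tool_rot: [0.001, 0.718, 0.696, 0.001]
contact_force: [1.3, 0.4, 0.9]
gripper_width: 0.396
grasp_force: 0.0
```

Request:
play_rows:
  commands:
    - [-39, -5, 0, 0, 0, 0]
    - [-39, -5, 0, 0, 0, 0]
    - [-25, -5, 0, 0, 0, 0]
    - [0, 0, 0, 0, 0, 0]
    - [0, 0, 0, 0, 0, 0]

```text
time: 58.2
tool_pos: [0.4256, -0.1309, 0.1714]
tool_rot: [0.0, 0.72, 0.694, 0.0]
contact_force: [-1.0, -0.9, -0.7]
gripper_width: 0.402
grasp_force: 0.0
```

```bash
python3 near.py .4254 -.138
```

```text
tool [ 425.6 -130.9  171.4] delta [-7.100e+00 -1.000e-01  1.394e+02] yaw 87.96 tilt [ 0.06 -0.01]
319 228
dark [318.9 221.1] [305, 210, 28, 28, 437] [ 0.4252 -0.1353  0.007 ]
=========================-::--========-=+*******
=========================--:--======---==++*****
=========================--:--=======--=====****
=========================--:--===============+**
=========================--:--=======-=======+**
=========================--:--=======--======***
=========================--:--=======--=====****
==========================-:--=======--====+****
==========================----========-====*****
==========================----========-=====****
=====================-::..::--=======--=========
===================:.........:========-=========
==================:...........:=======-=========
=================-.............-=====--=========
=================:....----:....-================
=================:...-=----:...-======-=========
=================:...-====-:...-======-=========
=================-..:=+++++-..:-======-=========
==================-.:++++++=..-======--=========
===================-:=+++++-:--====+*****+======
======================++++=::--===+*************
==========================--:--===**************
==========================-::--==***************
==========================--:--=+***************
==========================--:-=*****************
==========================---=+*****************
==========================--=+******************
==========================++=++*****************
==========================++=++*****************
=========================**+=++*****************
========================***+=++*****************
=======================+*#*+=++*****************
```

Request:
play_rows:
  commands:
    - [-7, 1, 25, 0, 0, 0]
    - [0, 0, 35, 0, 0, 0]
    - [0, 0, 30, 0, 0, 0]
    - [0, 0, 20, 0, 0, 0]
    - [0, 0, 12, 0, 0, 0]

```text
time: 58.67
tool_pos: [0.425, -0.1344, 0.0456]
tool_rot: [-0.002, 0.718, 0.696, -0.001]
contact_force: [-0.2, -0.9, 0.6]
gripper_width: 0.402
grasp_force: 0.0
```

Request:
play_rows:
  commands:
    - [0, 0, 8, 0, 0, 0]
    - [0, 0, 8, 0, 0, 0]
    - [0, 0, 0, 0, 0, 0]
    - [0, 0, 0, 0, 0, 0]

```text
time: 59.0
tool_pos: [0.427, -0.1365, 0.0331]
tool_rot: [0.0, 0.718, 0.696, 0.0]
contact_force: [1.2, -0.9, 0.1]
gripper_width: 0.401
grasp_force: 0.0
```

Request:
play_rows:
  commands:
    - [0, 0, 0, 0, 0, 0]
    - [0, 0, 0, 0, 0, 0]
    - [0, 0, 0, 0, 0, 0]
    - [0, 0, 0, 0, 0, 0]
  hand: 0

```text
time: 59.33
tool_pos: [0.4272, -0.1371, 0.0336]
tool_rot: [0.001, 0.719, 0.695, 0.0]
contact_force: [0.2, 0.3, 2.2]
gripper_width: 0.084
grasp_force: 58.6
```

Request:
play_rows:
  commands:
    - [0, 0, -10, 0, 0, 0]
    - [0, 0, -25, 0, 0, 0]
    - [0, 0, -35, 0, 0, 0]
    - [0, 0, -35, 0, 0, 0]
    - [0, 0, -30, 0, 0, 0]

```text
time: 59.75
tool_pos: [0.4265, -0.1369, 0.1704]
tool_rot: [0.001, 0.719, 0.695, 0.0]
contact_force: [0.7, -0.9, -0.6]
gripper_width: 0.084
grasp_force: 58.6
```

Run:
```python
from h import *
go([.471,.3080,.055]); print(manip.state()["gripper_width"])
```

```text
tool [ 426.5 -136.9  170.4] delta [446.2  29.8 115.1] yaw 88.13 tilt [ 0.08 -0.05]
0.08420238874436696
```

Request:
play_rows:
  commands:
    - [25, 1, 0, 0, 0, 0]
    - [39, 3, 0, 0, 0, 0]
    - [39, 3, 0, 0, 0, 0]
    - [39, 3, 0, 0, 0, 0]
    - [39, 3, 0, 0, 0, 0]

```text
time: 60.17
tool_pos: [0.4452, 0.0453, 0.1686]
tool_rot: [0.001, 0.719, 0.695, 0.0]
contact_force: [0.7, -0.1, -0.7]
gripper_width: 0.084
grasp_force: 58.6
```

Request:
play_rows:
  commands:
    - [39, 3, 0, 0, 0, 0]
    - [39, 3, 0, 0, 0, 0]
    - [39, 3, 0, 0, 0, 0]
    - [39, 3, 0, 0, 0, 0]
    - [39, 3, 0, 0, 0, 0]

```text
time: 60.58
tool_pos: [0.4664, 0.2401, 0.1684]
tool_rot: [0.0, 0.718, 0.696, 0.0]
contact_force: [1.1, -0.7, 0.1]
gripper_width: 0.086
grasp_force: 58.6
```

Request:
play_rows:
  commands:
    - [39, 3, 0, 0, 0, 0]
    - [31, 0, 0, 0, 0, 0]
    - [0, 0, 0, 0, 0, 0]
    - [0, 0, 0, 0, 0, 0]
    - [0, 0, 0, 0, 0, 0]

```text
time: 61.0
tool_pos: [0.4717, 0.3076, 0.1677]
tool_rot: [0.0, 0.718, 0.696, -0.0]
contact_force: [0.5, -0.2, -0.3]
gripper_width: 0.081
grasp_force: 58.7
```

Run:
```python
from h import *
go([.472,.3080,.055]); f=shot("wrist"); g=cv2.cvtColor(f["image"],cv2.COLOR_RGB2GRAY)
s=cv2.resize(g[160:320,200:480],(112,40),interpolation=cv2.INTER_AREA)
for r in s: print("".join(" .:-=+*#%@"[min(9,int(x)//24)] for x in r))
```

```text
tool [471.7 307.6 167.7] delta [  0.5   0.3 112.7] yaw 88.16 tilt [-0.02 -0.04]
######*******+:::::::-+*********************%@@@@@@@@@@@@@@@@@@@@@@@@@@@@@@@@@%%%%%%%%%%%%%%%%%%%%*+++++++++====
######******++:::::::-*********************#%%@@@@@@@@@@@@@@@@@@%@%%%%%%%%%%%%%%%%%%%%%%%%%%%%%%%%*+++++++++====
######***+++=-:::::::-*****************###%%@@@@@@@@@@@@@@@@@@@@@@@%%%%%%%%%%%%%%%%%%%%%%%%%%%%%%#++++++++++====
######*++====-:::::::-***************##%#***#%@@@@@@@@@@@@@@@@@@@@%%@%%%%%%%%%%%%%%%%%%%%%%%%%%%%#++++++++++====
######*======-:::::::-************#%##*******#%@@@@@@@@%%%%%%%%%%%%%%%%%%%%%%%%%%%%%%%%%%%%%%%%%%%++++++++++====
######+======-:::::::-***********##***********#%%%%%%%%%%%####%%%%%%%%%%%%%%%%%%%%%%%%%%%%%%%%%%%%++++++++++====
######*======-:::::::-+******#%*+++++++++++++++++++++++++++++++**************+++**********########++++++++++====
**++++=======-:::::::-+*#####*#*++++++++++++++++*##########************************************++++++++++++=====
++++++=======-:::::::-#%%##***++++++++++++++++++*%%%%%%%%%%%%%%%%%%%%%%%%%%%%%%%%%%%%%%%%%%%%%%%%%%%%%%%%#+++++=
+++
[... 2799 characters left out ...]
%%%*+*******+======--+
+********++***=--::::::+%%%%#+......-=====..-======:.:=====-.....-%%%%%%%%%%%%%%%%%%%%%%%%%%%*++++++++=======--+
++########****++-::::::=##**+-.....:=====-..-======-.:=====-......*%%%%%%%%%%%%%%%%%%%%%%%%%%*++++++++======-:=+
+++*######******+::::::-++++=:.....:=====-..-======-..======:.....=%%%%%%%%%%%%%%%%%%%%%%%%%#+++++++++======-:=*
++++######******+-:::::-++++-......-=====-..=+++++=-..-=====:.....:#%%%%%%%%%%%%%%%%%%%%%%%%#++++++++=======--+*
+++++*#**++*****+-::::::+**+:......-=====:.:+++++++=..-=====:......+%%%%%%%%%%%%%%%%%%%%%%%#+++++++++======-:-+*
++++++++=+++++**+-::::::++=:.........:-+*-::+++++++=::+*+-:........:+#%%%%%%%%%%%%%%%%%%%%%#+++++++++======-:=**
```

Request:
play_rows:
  commands:
    - [0, 0.5, 22, 0, 0, 0]
    - [0, 0, 30, 0, 0, 0]
    - [0, 0, 28, 0, 0, 0]
    - [0, 0, 15, 0, 0, 0]
    - [0, 0, 8, 0, 0, 0]

```text
time: 61.47
tool_pos: [0.473, 0.3065, 0.0653]
tool_rot: [0.0, 0.719, 0.695, -0.0]
contact_force: [2.1, 0.6, 2.3]
gripper_width: 0.085
grasp_force: 58.8
```

Request:
play_rows:
  commands:
    - [0, 0, 4, 0, 0, 0]
    - [0, 0, 3, 0, 0, 0]
    - [0, 0, 0, 0, 0, 0]
    - [0, 0, 0, 0, 0, 0]

```text
time: 61.8
tool_pos: [0.4727, 0.3073, 0.0578]
tool_rot: [0.0, 0.719, 0.695, 0.0]
contact_force: [1.7, -0.9, -1.3]
gripper_width: 0.083
grasp_force: 59.5
```

Request:
play_rows:
  commands:
    - [0, 0, 1, 0, 0, 0]
    - [0, 0, 0, 0, 0, 0]

```text
time: 61.97
tool_pos: [0.4727, 0.3079, 0.0569]
tool_rot: [0.0, 0.719, 0.696, 0.0]
contact_force: [0.7, -0.9, -1.0]
gripper_width: 0.083
grasp_force: 59.6
```

Request:
play_rows:
  commands:
    - [0, 0, 1.5, 0, 0, 0]
    - [0, 0, 0, 0, 0, 0]

```text
time: 62.13
tool_pos: [0.4727, 0.3081, 0.0552]
tool_rot: [0.0, 0.718, 0.696, 0.0]
contact_force: [1.1, -0.4, -0.6]
gripper_width: 0.083
grasp_force: 59.6
```

Request:
play_rows:
  commands:
    - [0, 0, 0, 0, 0, 0]
    - [0, 0, 0, 0, 0, 0]
    - [0, 0, -8, 0, 0, 0]
    - [0, 0, -16, 0, 0, 0]
    - [0, 0, -30, 0, 0, 0]
  hand: 17

```text
time: 62.55
tool_pos: [0.4698, 0.3067, 0.1063]
tool_rot: [-0.001, 0.718, 0.696, -0.004]
contact_force: [0.3, -0.2, -1.1]
gripper_width: 0.2
grasp_force: 0.0
```

Request:
play_rows:
  commands:
    - [0, 0, -35, 0, 0, 0]
    - [0, 0, -30, 0, 0, 0]
    - [0, 0, 0, 0, 0, 0]
    - [0, 0, 0, 0, 0, 0]

```text
time: 62.88
tool_pos: [0.4739, 0.3088, 0.1777]
tool_rot: [0.001, 0.718, 0.696, 0.003]
contact_force: [0.4, -0.4, 0.1]
gripper_width: 0.199
grasp_force: 0.0
```

Run:
```python
from h import *
go([.3635,.2855,.06]); f=shot("wrist"); g=cv2.cvtColor(f["image"],cv2.COLOR_RGB2GRAY)
s=cv2.resize(g[150:300,120:480],(120,38),interpolation=cv2.INTER_AREA)
for r in s: print("".join(" .:-=+*#%@"[min(9,int(x)//24)] for x in r))
# drawer handle + remaining feet check in top view
t=shot("top"); m=(t["image"].max(2)<70).astype(np.uint8); m=m[265:300,270:440]
n,l,st,c=cv2.connectedComponentsWithStats(m); print([(c[i]+[270,265]).round(0).tolist()+[int(st[i,4])] for i in range(1,n)])
```

```text
tool [473.9 308.8 177.7] delta [ -27.2 -110.2  117.1] yaw 88.15 tilt [0.3  0.15]
################################******=::-=-*@@@%#***#%%#%**#@@@@@@@@@@%%@@@%%%%%@%%%%%%%%%%%%%%%%%%%%%%%%%%%%%%#++++++=
################################******=:::::+%#**************%@@@@@@@@@@@@@@@@@@@@@@@@@@@@%%%%%%%%%%%%%%%#*******++===+=
################################******=:::::-*****************%@%@%@%%%%%%%%%%%%%%%%%%%%%%%%%%%%%%%%%%%%%#++++++++=====-
################################******=:::::-*****************#%@%@@@@@@@%%%@@@@%%%%%%%%%%%%%%%%%%%%%%%%%#++++++++=====-
################################****++-:::::-****************#%%%%%%%%%%%%%%%%%%%%%%%%%%%%%%%%%%%%%%%%%%%#++++++++=====-
################################**+===-:::::-*************####%@@@@%%%%%%%%%%%%%%%%%%%%%%%%%%%%%%%%%%%%%%#++++++++=====-
################################*=====-:::::-***********#%#****%%%%%%%%%%%%%%%%%%%%%%%%%%%%%%%%%%%%%%%%%%#++++++++=====-
################################*=====-:::::-*********###*******%%%%%%%%%%%%%%%%%%%%%%%%%%%%%%%%%%%%%%%%%#++++++++=====:
################################*=====-:::::-******
[... 2918 characters left out ...]
++++++++-:===+%%%%%%%%%%%%%%%%%%%%%%%#++++++++====--+**
***++++======++*%%#++++++++*#######*+=--:::::-#*++++++====.-*++++++++++++-.-===#%%%%%%%%%%%%%%%%%%%%%%#+++++++=====-=***
*****++++=====++%%#+=+++++++********+==-:::::-##*++++====-.-+++++++++++++-.-===+###%%%%%%%%%%%%%%%%%%%*+++++++====-:=***
******+++++====+%%#*=+++++++=======+++=--::::-#%*:..:====:.-+++++++++++++-.:====:..-*%%%%%%%%%%%%%%%%%*+++++++====--+***
=+******+++++===#%#*=++++++++++++++++++=-:::::#*....:====:.-+++++++++++*#=.:====-....*%%%%%%%%%%%%%%%%*+++++++====--+***
==+*******++++==#%%*++++++++#######*++++-:::::*-....-====..:++++++++*##%%=..====-....-%%%%%%%%%%%%%%%%++++++++====--****
[[420.0, 285.0, 24], [414.0, 284.0, 1]]
```

Request:
play_rows:
  commands:
    - [-6, -30, 0, 0, 0, 0]
    - [-6, -38, 0, 0, 0, 0]
    - [-6, -38, 0, 0, 0, 0]
    - [-6, -34, 0, 0, 0, 0]
    - [-3, -10, 0, 0, 0, 0]
  hand: 0

```text
time: 63.4
tool_pos: [0.3167, 0.2845, 0.1707]
tool_rot: [-0.001, 0.718, 0.696, -0.003]
contact_force: [0.1, -0.7, -0.2]
gripper_width: 0.004
grasp_force: 0.0
```

Request:
play_rows:
  commands:
    - [0, 0, 20, 0, 0, 0]
    - [0, 0, 30, 0, 0, 0]
    - [0, 0, 30, 0, 0, 0]
    - [0, 0, 25, 0, 0, 0]
    - [0, 0, 14, 0, 0, 0]

```text
time: 63.82
tool_pos: [0.3181, 0.2837, 0.0498]
tool_rot: [-0.001, 0.718, 0.696, -0.004]
contact_force: [0.0, 0.6, -0.3]
gripper_width: 0.003
grasp_force: 0.0
```

Request:
play_rows:
  commands:
    - [0, 0, 0, 0, 0, 0]
    - [0, 5, 0, 0, 0, 0]
    - [0, 8, 0, 0, 0, 0]
    - [0, 8, 0, 0, 0, 0]
    - [0, 8, 0, 0, 0, 0]

```text
time: 64.23
tool_pos: [0.3519, 0.2854, 0.0564]
tool_rot: [-0.0, 0.719, 0.695, 0.001]
contact_force: [-2.7, 0.1, 2.2]
gripper_width: -0.001
grasp_force: 1.5
```

Pushing the drawer: contact is at x≈0.35, with about 165 mm to go.

Request:
play_rows:
  commands:
    - [0, 9, 0, 0, 0, 0]
    - [0, 10, 0, 0, 0, 0]
    - [0, 11, 0, 0, 0, 0]
    - [0, 12, 0, 0, 0, 0]
    - [0, 12, 0, 0, 0, 0]

```text
time: 64.65
tool_pos: [0.406, 0.283, 0.0552]
tool_rot: [0.0, 0.719, 0.695, 0.0]
contact_force: [-2.9, -0.4, 2.6]
gripper_width: -0.004
grasp_force: 1.6
```

Request:
play_rows:
  commands:
    - [0, 12, 0, 0, 0, 0]
    - [0, 12, 0, 0, 0, 0]
    - [0, 12, 0, 0, 0, 0]
    - [0, 12, 0, 0, 0, 0]
    - [0, 12, 0, 0, 0, 0]

```text
time: 65.07
tool_pos: [0.4656, 0.2808, 0.0548]
tool_rot: [0.0, 0.719, 0.696, -0.0]
contact_force: [-3.0, -1.1, 1.3]
gripper_width: -0.002
grasp_force: 1.6
```

Request:
play_rows:
  commands:
    - [0, 10, 0, 0, 0, 0]
    - [0, 8, 0, 0, 0, 0]
    - [0, 6, 0, 0, 0, 0]
    - [0, 5, 0, 0, 0, 0]
    - [0, 4, 0, 0, 0, 0]

```text
time: 65.48
tool_pos: [0.4978, 0.2799, 0.0548]
tool_rot: [-0.0, 0.718, 0.696, -0.0]
contact_force: [-2.6, -1.5, -0.4]
gripper_width: -0.002
grasp_force: 1.4
```

Request:
play_rows:
  commands:
    - [0, 3, 0, 0, 0, 0]
    - [0, 3, 0, 0, 0, 0]
    - [0, 0, 0, 0, 0, 0]

```text
time: 65.73
tool_pos: [0.5041, 0.2801, 0.0552]
tool_rot: [0.0, 0.719, 0.696, 0.001]
contact_force: [0.2, -0.5, -0.7]
gripper_width: -0.003
grasp_force: 0.4
```

Request:
play_rows:
  commands:
    - [0, 3, 0, 0, 0, 0]
    - [0, 2, 0, 0, 0, 0]
    - [0, 0, 0, 0, 0, 0]

```text
time: 65.98
tool_pos: [0.5082, 0.28, 0.0552]
tool_rot: [-0.001, 0.718, 0.696, -0.0]
contact_force: [-4.2, 0.4, 1.4]
gripper_width: 0.002
grasp_force: 2.3
```

Request:
play_rows:
  commands:
    - [0, 3, 0, 0, 0, 0]
    - [0, 0, 0, 0, 0, 0]

```text
time: 66.15
tool_pos: [0.5083, 0.28, 0.055]
tool_rot: [-0.003, 0.718, 0.696, -0.004]
contact_force: [-15.8, -1.3, 9.4]
gripper_width: -0.001
grasp_force: 7.9
```

Request:
play_rows:
  commands:
    - [0, 3, 0, 0, 0, 0]
    - [0, 0, 0, 0, 0, 0]

```text
time: 66.32
tool_pos: [0.5086, 0.28, 0.055]
tool_rot: [-0.005, 0.718, 0.696, -0.006]
contact_force: [-27.1, -2.1, 17.7]
gripper_width: -0.002
grasp_force: 13.5
```

Request:
play_rows:
  commands:
    - [0, -15, 0, 0, 0, 0]
    - [0, -30, 0, 0, 0, 0]
    - [0, -30, 0, 0, 0, 0]
    - [0, 0, -20, 0, 0, 0]
    - [0, 0, -35, 0, 0, 0]

```text
time: 66.73
tool_pos: [0.4351, 0.2807, 0.1057]
tool_rot: [-0.001, 0.718, 0.696, -0.004]
contact_force: [0.4, 0.1, -0.2]
gripper_width: 0.004
grasp_force: 0.0
```

Request:
play_rows:
  commands:
    - [0, -20, -40, 0, 0, 0]
    - [0, -20, -40, 0, 0, 0]
    - [0, 0, -20, 0, 0, 0]
    - [0, 0, 0, 0, 0, 0]
    - [0, 0, 0, 0, 0, 0]

```text
time: 67.15
tool_pos: [0.4039, 0.2841, 0.2074]
tool_rot: [0.001, 0.718, 0.696, 0.003]
contact_force: [-0.2, -0.6, -1.2]
gripper_width: 0.003
grasp_force: 0.0
```

Run:
```python
from h import *
print(manip.state()["contact_force"].round(1),pose()[0])
t=shot("top","t_end"); a=t["image"].astype(int); b=cv2.imread("pics/top0.png")[:,:,::-1].astype(int)
d=np.abs(a-b).max(2)[180:310,150:520]
for r in cv2.resize(d.astype(np.uint8),(123,43),interpolation=cv2.INTER_AREA): print("".join(" .:-=+*#%@"[min(9,int(x)//16)] for x in r))
```

```text
[-0.2 -0.6 -1.2] [0.40385067 0.28411186 0.20738748]
                                                                                                                           
                                                                                                                           
                                                                                                                           
                                                                                                                           
                                                                                                                           
                                                                                                                           
                                                                                                                           
                                                                                                                           
                                                        
[... 3493 characters left out ...]
                                              
        .:-=------:-::-**---:--:                                                                                           
      :=+===------:--:-+#----:--.                                                                                          
      ==+=====------=--=#----:--:                                                                                          
      ==+===--------=--=+=------:                                                                                          
      -===-------=====--**----:-:                                                                                          
      -==+----=======+--+#=----:-
```

```bash
python3 -c "
from plant import manip
print(manip.job_done())"
```

```text
the job is handed in; nothing more can be done
None
```

I handed the job in at about 67 s. By my own readings the top tray stands upright in the shut drawer with all three feet in it, both doors are closed and the other two trays are nested level, but I have no verdict. On the way I had to re-seat the middle tray, so the lower two sit about 10 mm from where they started (limit 30 mm), and the top tray slipped from the grip and dropped a few centimetres into the drawer, landing upright.

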